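Clear the card test bench into the slotted rack

ROBOT

A 6-joint arm with a two-finger parallel gripper is mounted at the origin on the work surface. World frame = base frame: x ahead of the robot, y to its left, z up, the work surface at z = 0. Lengths are in m, angles in rad, forces in N, time in s.
With the tool pointing down it reaches from about 0.375 to 0.9 m from the base axis. Payload 3.1 kg.
Tool frame: the origin (TCP) lies midway between the tips of the shut fingers; the grasp point (between the pads) lies 19 mm behind it; z points along the fingers, y is the line along which they close (so a half turn about z gives the same grasp; the last joint's range is limited). The gripper opens to 85 mm and grips with 20 to 120 N. Pads are 22 mm wide; open, the fingers measure 114 mm over their backs; the gripper's body (76 mm by 85 mm) begins 54 mm behind the grasp point. The pads swing forward as they close: fully open they stand 13 mm farther back than shut.
Start: joints at [1.171, 0.527, 1.433, -0, 1.181, -0.178], TCP at [0.137, 0.61, 0.231] pointing down, gripper open.
Joint ranges: [-3.08, 3.08], [-0.75, 2.2], [0.22, 2.44], [-1.43, 4.57], [0, 2.65], [-2.85, 2.85]. Speed limits (rad/s): [2.79, 2.79, 3.14, 3.14, 3.14, 3.14].

INTERFACE

Orientations are given as [roll, pitch, yaw] about the fixed x, y, z axes, in that order (R = Rz(yaw) Ry(pitch) Rx(roll)).
In Python, from cell import ctrl gives the robot as it stands.
- The arm moves only by the tool move_arm, never from a script. Its argument "increments" is a list of rows, each an object of numbers: "dx", "dy", "dz": the shift along the tool's x, y, z in mm; "rx", "ry", "rz": the turn, a rotation vector about the tool's x, y, z in rad; "claw": the finger opening in mm, from 0 to 85.4. A call has 1 to 20 rows; each row is the pose to reach, as a shift and turn from the pose commanded when the call began, along the tool's axes at that moment; what a row does not reach only later rows make up. A row lasts 1/10 s, in which the tool goes at most 50 mm and 8.59 degrees, less where a joint would pass 70% of its speed; a pose out of reach is approached as far as the arm can. A call with a gripper value outside its range is refused whole. The fingers move at their own pace and stop on an object; "newtons" is the grip in N (left out, the last holds). Time passes only in rows, so rows that repeat a pose let the fingers close. It gives the time, the measured TCP pose, the force, the opening and the grip force at its end, in the units of the state.
- ctrl.sense(): the state, without advancing time (a new reading comes with each control period).
- ctrl.read_camera(name): name is "side" or "top"; returns (picture, depth): 480x640x3 uint8, red, green, blue; 480x640 float32, m along the optical axis (not along the pixel's ray), 0 where there is no reading.
- ctrl.camera_params(name): a dict with "K" (3x3 intrinsics, pixels), "extrinsics" (4x4, takes a point from camera to world coordinates). Camera axes: x right, y up, looking along -z (the intrinsics and any distortion apply to the point x, -y, -z); pixel columns grow to the right and rows downward; lengths in m; the calibration is good to about 2 mm. A picture is of the moment at which its call begins. camera_params takes no time and is no camera call.
- ctrl.sign_off(): hands the job in; it is judged then, once.
The state is a dict: "clock": time; "joint_pos": joint angles; "joint_vel": joint speeds; "joint_torque": joint torques, N m; "ee_pos": TCP position; "eef_rot": TCP orientation; "contact_force": force on the tool from outside, world axes, zero at the start; "ft_torque": the same for the moment, N m; "width": opening from 0.0 (shut) to 1.0 (fully open); "finger_force": force on a finger pad.
Only numpy, scipy, OpenCV 4.12 (cv2) and the standard library are available. Lean on these libraries where they do the work, as an engineer would, in place of code of your own. Each camera call takes 0.05 s, during which the arm holds its last target. There are 200 camera calls.

TASK

Testing is over: throw the toggle clamp on the test fixture open, lift the line card out of its nest, and shut the clamp again when the nest is empty. Stand that card and every other line card lying on the bench on end in the slots of the black rack, one to a slot, right down on the slot floor. Leave the blanking plate in the rack and all the other things on the bench where they are.

Things in the scene. Friction and masses are not known exactly. Their poses are not given: they have to be found in the camera images.
- card_a: line card: box-shaped sheet-metal tray 140 x 60 x 16 mm (x, y, z), 0.2 kg, green board, steel face plate with ports at its +x end, white connector at -x. Origin: centre of its underside; z up when it lies flat. Its long sides are plain, to be pinched anywhere. This one starts clamped in the test fixture.
- card_b: line card: box-shaped sheet-metal tray 140 x 60 x 16 mm (x, y, z), 0.2 kg, green board, steel face plate with ports at its +x end, white connector at -x. Origin: centre of its underside; z up when it lies flat. Its long sides are plain, to be pinched anywhere. Starts lying flat on the bench; may be absent.
- card_c: line card: box-shaped sheet-metal tray 140 x 60 x 16 mm (x, y, z), 0.2 kg, green board, steel face plate with ports at its +x end, white connector at -x. Origin: centre of its underside; z up when it lies flat. Its long sides are plain, to be pinched anywhere. Starts lying flat on the bench; may be absent.
- card_d: line card: box-shaped sheet-metal tray 140 x 60 x 16 mm (x, y, z), 0.2 kg, green board, steel face plate with ports at its +x end, white connector at -x. Origin: centre of its underside; z up when it lies flat. Its long sides are plain, to be pinched anywhere. Starts lying flat on the bench; may be absent.
- card_e: line card: box-shaped sheet-metal tray 140 x 60 x 16 mm (x, y, z), 0.2 kg, green board, steel face plate with ports at its +x end, white connector at -x. Origin: centre of its underside; z up when it lies flat. Its long sides are plain, to be pinched anywhere. Starts lying flat on the bench; may be absent.
- fixture: test fixture, fixed: aluminium base 190 (x) x 195 (y) mm, 16 mm high, from y = -53 to +143 mm; origin on the bench under the centre of the card nest, z up. The card lies in the nest along x. The toggle clamp stands on the +y side, on a bracket 44 mm wide in x.
- nest (a point): centre of the underside of a card in the nest, 38 mm above the bench, on rests at x = -48 and 48 mm. Stops at both ends and small guides by its long sides at x = -58 and 58 mm (16 mm long) rise 8 mm above the card's underside with about 2 mm of play; for fingers the long sides are free from x = -48 to 48 mm.
- clamp (a joint): handle angle, rad: 0 = clamped, handle upright, arm level with its rubber foot on the card's middle; 1.05 = open, handle leaning 60 degrees to the fixture's +y, arm raised 100 degrees off the card. Over-centre: resists for the first third of its travel (about 5 N at its end), then springs on by itself; going back it resists until 0.35 rad, then snaps shut. It stays at both ends.
- clamp_pivot (a point): pivot of the handle, 100 mm to +y of the nest's centre and 80 mm above the bench; its axis runs along the fixture's x. The arm (85 mm long) has its own pivot 15 mm nearer the nest and 12 mm lower, and rises on the card's side as the handle opens.
- clamp_tip (a point): top end of the handle, 106 mm from the pivot. The last 70 mm are the red grip, 22 mm wide along the fixture's x and 20 mm thick. A closed gripper reaching down beside it can push it: from the card's side to open, from the outer side to shut.
- rack: black card rack, fixed: base 222 x 86 x 12 mm (x, y, z), origin on the bench midway between slots 2 and 3, z up. Seven dividers 10 mm thick, 50 mm along their slope, make six slots 33 mm apart in x, 21 mm clear, running along y, tops leaning 20 degrees to +x. Side cheeks 58 mm high, inner faces at y = -34 and 34 mm. A card stands in a slot on its short end, leaning back 20 to 30 degrees.
- slot0 (a point): middle of slot 0's floor, 12 mm above the bench; slot 0 is at the rack's -x end, slot 5 at its +x end. A hand that reaches in over the rack's -x side needs the next two slots on that side free of cards, so fill from slot 5 down
- slot1 (a point): middle of slot 1's floor, 12 mm above the bench; slot 0 is at the rack's -x end, slot 5 at its +x end. A hand that reaches in over the rack's -x side needs the next two slots on that side free of cards, so fill from slot 5 down
- slot2 (a point): middle of slot 2's floor, 12 mm above the bench; slot 0 is at the rack's -x end, slot 5 at its +x end. A hand that reaches in over the rack's -x side needs the next two slots on that side free of cards, so fill from slot 5 down
- slot3 (a point): middle of slot 3's floor, 12 mm above the bench; slot 0 is at the rack's -x end, slot 5 at its +x end. A hand that reaches in over the rack's -x side needs the next two slots on that side free of cards, so fill from slot 5 down
- slot4 (a point): middle of slot 4's floor, 12 mm above the bench; slot 0 is at the rack's -x end, slot 5 at its +x end. A hand that reaches in over the rack's -x side needs the next two slots on that side free of cards, so fill from slot 5 down
- slot5 (a point): middle of slot 5's floor, 12 mm above the bench; slot 0 is at the rack's -x end, slot 5 at its +x end. A hand that reaches in over the rack's -x side needs the next two slots on that side free of cards, so fill from slot 5 down
- blank_a: short steel blanking plate 58 mm tall, 56 wide, 8 thick, standing in slot 1 of the rack; one of the two is absent. Origin: middle of its lower edge. It stays where it is.
- blank_b: short steel blanking plate 58 mm tall, 56 wide, 8 thick, standing in slot 3 of the rack; one of the two is absent. Origin: middle of its lower edge. It stays where it is.
- tester: grey handheld tester 130 x 56 x 26 mm lying among the cards, origin at the centre of its underside; leave it alone
- screwdriver: screwdriver about 170 mm long lying on the bench; leave it alone
- mug: white mug 76 mm across, 85 mm high; leave it alone
- cleaner: white bottle 54 mm across, 160 mm high; leave it alone
- screw_tray: grey divided tray 110 x 90 x 30 mm; leave it alone
There are look-alikes about, which are no part of the job. Leave any blue or red look-alike of the card_e alone.

How it is judged:
On the way, in this order (a step that is already met when the one before it is completed fails the run):
1. the clamp is thrown open with the card still lying in the nest (value of joint clamp above 0.9 rad and distance between card_a and nest below 0.015 m), for 0.2 s.
2. the card is lifted clear of the nest with the clamp open (value of joint clamp above 0.9 rad and distance between card_a and nest above 0.06 m), for 0.2 s.
At the end, for the whole second after the job is handed in: Clamp shut (within 0.1 rad); every card present on a short end in a rack slot, down on its floor (origin 62 to 95 mm high), within 20 mm of the rack's centre line, square to the slot within 0.2 rad, leaning under 37 degrees; blanking plate within 30 mm of its start (value of joint clamp below 0.1 rad and x of card_a in the frame of rack between -0.085 and 0.145 m and y of card_a in the frame of rack between -0.02 and 0.02 m and z of card_a in the frame of rack between 0.062 and 0.095 m and angle between the x axis of each of card_a, card_b, card_c, card_d, card_e and the z axis of rack, either way round below 0.65 rad and angle between the y axis of each of card_a, card_b, card_c, card_d, card_e and the y axis of rack, either way round below 0.2 rad and x of card_b in the frame of rack between -0.085 and 0.145 m and y of card_b in the frame of rack between -0.02 and 0.02 m and z of card_b in the frame of rack between 0.062 and 0.095 m and x of card_c in the frame of rack between -0.085 and 0.145 m and y of card_c in the frame of rack between -0.02 and 0.02 m and z of card_c in the frame of rack between 0.062 and 0.095 m and x of card_d in the frame of rack between -0.085 and 0.145 m and y of card_d in the frame of rack between -0.02 and 0.02 m and z of card_d in the frame of rack between 0.062 and 0.095 m and x of card_e in the frame of rack between -0.085 and 0.145 m and y of card_e in the frame of rack between -0.02 and 0.02 m and z of card_e in the frame of rack between 0.062 and 0.095 m and distance of each of blank_a, blank_b from where it was at the start of the episode below 0.03 m); the robot touches nothing.
It fails at once if a bystander (tester, screwdriver, mug, bottle, tray) is shoved more than 60 mm (distance of any of tester, screwdriver, mug, cleaner, screw_tray from where it was at the start of the episode above 0.06 m).
It fails at once if the mug, the bottle or the tray is knocked over (angle between any of mug, cleaner, screw_tray's own z axis and vertical above 0.7 rad).
Of card_b, card_c, card_d, card_e only 2 to 4 are there at a start; the rules pass over those that are not, and their reading is None.
Of blank_a, blank_b only 1 to 1 are there at a start; the rules pass over those that are not, and their reading is None.
At some moment in a run one of card_b, card_c, card_d, card_e may be knocked a few centimetres aside while the robot is not near it.
It also fails if it takes over 210 s, if anything falls off the work surface, if the arm or the gripper's body presses on something with over 40 N, if the wrist force passes 120 N, or if a joint passes its speed limit or range.

## Working session

There is one attempt and no reset: what is moved stays moved. The work goes in short steps, Python scripts to look and compute and a tool call to move; the robot and the scene stay as the last step left them, time stands still between calls to the robot, and variables do not carry over. Pictures are saved under pics/ and viewed, at most 14 in all, crops included, and the job is handed in when it is done.

Besides the shell and the picture viewer there is one more tool, called after "Emit:" by a JSON object that holds its "method" and its "body". move_arm: Moves the arm, as the interface text tells. Its arguments: {"type":"object","properties":{"increments":{"type":"array"},"newtons":{"type":"number"}},"required":["increments"]}

```bash
ls; mkdir -p pics; cat > h.py <<'E'
import numpy as np, cv2
from scipy.spatial.transform import Rotation as R
from cell import ctrl
def shot(n,f=None):
    p,d=ctrl.read_camera(n)
    if f: cv2.imwrite('pics/'+f,cv2.cvtColor(p,cv2.COLOR_RGB2BGR))
    return p,d
def cam(n):
    c=ctrl.camera_params(n); return np.array(c['K']),np.array(c['extrinsics'])
def pts(n,d):
    K,E=cam(n); v,u=np.mgrid[:480,:640]
    P=np.stack([(u-K[0,2])/K[0,0]*d,-(v-K[1,2])/K[1,1]*d,-d],-1)
    return P@E[:3,:3].T+E[:3,3]
def ray(n,u,v,z):
    K,E=cam(n); r=E[:3,:3]@np.array([(u-K[0,2])/K[0,0],-(v-K[1,2])/K[1,1],-1]); o=E[:3,3]
    return o+r*(z-o[2])/r[2]
E
python3 - <<'E'
from h import *
for n in('top','side'):
    p,d=shot(n,n+'0.png'); c=ctrl.camera_params(n); print(c)
    np.savez(n+'0.npz',p=p,d=d)
print(ctrl.sense())
E
```

```text
pics
{'K': array([[551.5616463 ,   0.        , 325.94361304],
       [  0.        , 551.5616463 , 234.14289386],
       [  0.        ,   0.        ,   1.        ]]), 'extrinsics': array([[-0.00374189,  0.98591583, -0.16720038,  0.25078159],
       [-0.99983006, -0.0067068 , -0.01717157,  0.00553569],
       [-0.0180511 ,  0.16710771,  0.98577339,  1.74721364],
       [ 0.        ,  0.        ,  0.        ,  1.        ]])}
{'K': array([[597.10354163,   0.        , 317.24488656],
       [  0.        , 597.10354163, 237.61959504],
       [  0.        ,   0.        ,   1.        ]]), 'extrinsics': array([[ 0.98958286,  0.10675855, -0.09658351,  0.36658284],
       [-0.14331873,  0.66707528, -0.73107477, -0.94677667],
       [-0.01362001,  0.73730128,  0.67542676,  1.05750316],
       [ 0.        ,  0.        ,  0.        ,  1.        ]])}
{'clock': 0.1, 'joint_pos': array([ 1.17048283e+00,  5.28386789e-01,  1.43378600e+00,  1.55890335e-05,
        1.18140315e+00, -1.78497629e-01]), 'joint_vel': array([ 0.0009861 , -0.0013607 , -0.00169331, -0.00080906, -0.00029498,
        0.00038664]), 'joint_torque': array([-4.71805597e-04, -4.43302882e+01, -1.78586090e+01, -2.68503081e-04,
        3.84036888e-03,  1.75210698e-05]), 'ee_pos': array([0.13720911, 0.60908692, 0.23041936]), 'eef_rot': array([-3.13964343e+00, -3.66317704e-04,  2.91977050e+00]), 'contact_force': array([ 0.08162015,  0.29071321, -0.22945516]), 'ft_torque': array([0.01824847, 0.01480318, 0.02363134]), 'finger_force': 0.0, 'width': 0.9974052516534457}
```

View pics/top0.png

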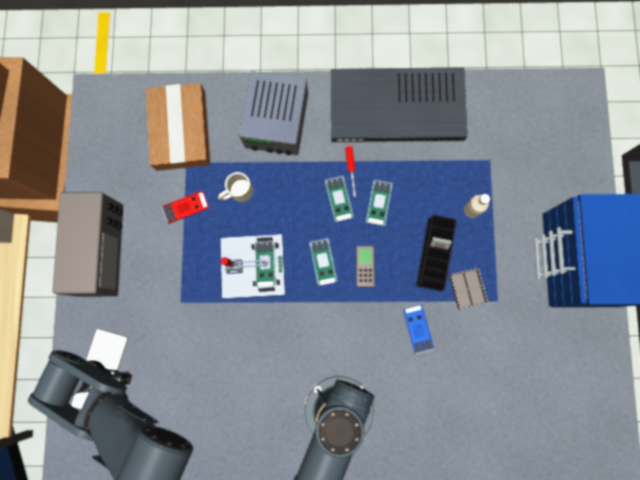

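View pics/side0.png

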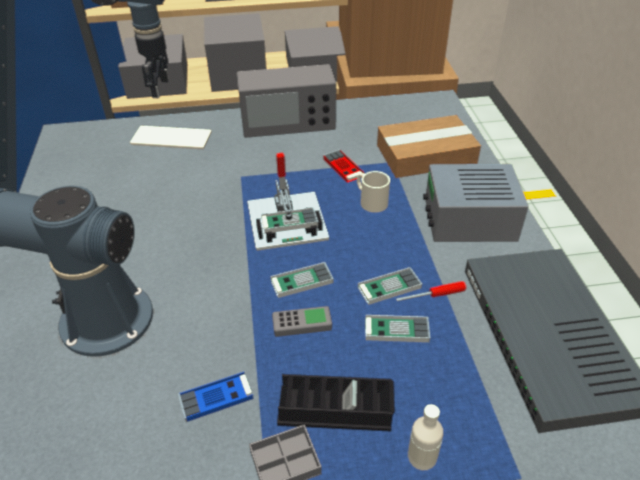

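Top view: fixture at about (253,265) with its handle to the left (+y), loose cards at (339,198), (379,202) and (323,261), tester at (366,266), and rack at (436,252). The side view shows the blank leaning right at (350,395), so rack +x is near world +x and the blank is in slot 3.

```bash
python3 - <<'E'
from h import *
D=np.load('top0.npz'); p,d=D['p'],D['d']; P=pts('top',d)
Z=P[...,2]
print('mat z',[np.round(Z[v,u],4) for u,v in((300,200),(400,280),(450,180))], 'noise',Z[180:190,420:440].std())
m=((Z>0.008)&(Z<0.03)&(d>0)).astype(np.uint8)
n,l,s,c=cv2.connectedComponentsWithStats(m)
for i in range(1,n):
    if s[i,4]<150 or s[i,4]>4000: continue
    q=P[l==i]; r=cv2.minAreaRect((q[:,:2]*1000).astype(np.float32)); print(i,s[i,:],np.round(c[i]),'rect',np.round(r[0],0),np.round(r[1]),round(r[2],1),'z',np.round(np.median(q[:,2]),4))
# colour rect on cards: not-blue-mat pixels round the cards, cast at z=16mm
hsv=cv2.cvtColor(p,cv2.COLOR_RGB2HSV)
mat=((hsv[...,0]>100)&(hsv[...,0]<130)&(hsv[...,1]>120)).astype(np.uint8)
obj=(1-mat)
for nm,(u,v) in dict(t1=(339,198),t2=(379,202),t3=(323,261),fix=(253,265),rack=(436,252),tester=(366,266),nestcard=(264,265)).items():
    n,l,s,c=cv2.connectedComponentsWithStats(obj); i=l[v,u]
    ys,xs=np.where(l==i); z={'fix':.016,'rack':.0,'tester':.026}.get(nm,.016)
    if nm=='rack':
        k=(hsv[...,2]<45).astype(np.uint8); k[:210]=0;k[295:]=0;k[:,:412]=0;k[:,462:]=0; ys,xs=np.where(k); z=.058
    w=np.array([ray('top',a,b,z)[:2]*1000 for a,b in zip(xs,ys)],np.float32); r=cv2.minAreaRect(w)
    print(nm,len(xs),np.round(r[0],1),np.round(r[1],1),round(r[2],2))
big=cv2.resize(p[215:315,210:490],None,fx=2.85,fy=2.85,interpolation=cv2.INTER_CUBIC)
S=cv2.imread('pics/side0.png')
b2=cv2.resize(S[360:440,260:410],None,fx=4,fy=4,interpolation=cv2.INTER_CUBIC); b3=cv2.resize(S[140:260,230:340],None,fx=1.8,fy=1.8)
im=np.zeros((600,800,3),np.uint8); b=cv2.cvtColor(big,cv2.COLOR_RGB2BGR); im[:b.shape[0],:b.shape[1]]=b
im[285:600,:600]=b2[:315]; im[285:285+b3.shape[0],601:601+b3.shape[1]]=b3[:, :199]
cv2.imwrite('pics/z1.png',im)
E
```

```text
mat z [np.float64(0.0006), np.float64(0.0038), np.float64(-0.0026)] noise 0.004535959912636992
459 [331 137 135   5 314] [397. 140.] rect [ 856. -200.] [  9. 436.] 0.1 z 0.0197
534 [345 146  10  51 232] [350. 164.] rect [752. -45.] [168.  25.] 4.7 z 0.0206
850 [324 176  26  37 348] [336. 192.] rect [677.  -1.] [115.  63.] 15.5 z 0.013
888 [366 180  26  45 432] [379. 200.] rect [ 650. -134.] [ 65. 143.] 79.0 z 0.0126
994 [161 191  47  33 517] [182. 208.] rect [641. 496.] [ 72. 140.] 22.2 z 0.0127
1308 [114 229   8  68 164] [118. 262.] rect [458. 696.] [  9. 215.] 89.9 z 0.0204
1360 [ 220  234   64   64 1417] [253. 277.] rect [446. 273.] [195. 198.] 3.4 z 0.0152
1378 [220 237  36  25 690] [238. 248.] rect [499. 318.] [114.  77.] 89.4 z 0.0153
1392 [308 239  27  41 343] [321. 255.] rect [469.  51.] [125.  61.] 12.2 z 0.0123
1435 [355 244  21  45 672] [365. 266.] rect [444. -87.] [ 62. 140.] 86.9 z 0.0243
1622 [450 271  29  39 191] [462. 292.] rect [ 364. -386.] [109.  62.] 17.0 z 0.022
1928 [408 311  26  43 410] [420. 336.] rect [ 236. -249.] [120.  62.] 13.4 z 0.0123
2094 [ 87 330  39  40 747] [107. 349.] rect [186. 720.] [102. 103.] 74.5 z 0.0121
2421 [305 377  60  58 576] [320. 399.] rect [39. 35.] [103. 209.] 39.5 z 0.0132
t1 935 [661.2  -6.3] [149.5  67.5] 13.44
t2 943 [ 647.1 -134.3] [ 67.3 149.5] 78.89
t3 968 [456.6  46.1] [147.8  67.1] 11.27Traceback (most recent call last):
  File "<stdin>", line 19, in <module>
  File "h.py", line 15, in ray
    K,E=cam(n); r=E[:3,:3]@np.array([(u-K[0,2])/K[0,0],-(v-K[1,2])/K[1,1],-1]); o=E[:3,3]
        ~~~^^^
  File "h.py", line 9, in cam
    c=ctrl.camera_params(n); return np.array(c['K']),np.array(c['extrinsics'])
ValueError: time passes only in moves, steps and waits
```

```bash
sed -i 's/^def cam(n):/import functools\n@functools.lru_cache\ndef cam(n):/' h.py
sed -i 's/^def ray.*/def ray(n,u,v,z):\n    u,v=np.float64(u),np.float64(v)/' h.py
python3 - <<'E'
from h import *
D=np.load('top0.npz'); p,d=D['p'],D['d']; P=pts('top',d)
hsv=cv2.cvtColor(p,cv2.COLOR_RGB2HSV)
def rect(mask,z,nm):
    ys,xs=np.where(mask); w=np.array([ray('top',a,b,z)[:2]*1000 for a,b in zip(xs,ys)],np.float32); r=cv2.minAreaRect(w)
    print(nm,len(xs),np.round(r[0],1),np.round(r[1],1),round(r[2],2))
def box(k,u0,v0,u1,v1):
    m=np.zeros_like(k); m[v0:v1,u0:u1]=k[v0:v1,u0:u1]; return m
def big(m):
    n,l,s,c=cv2.connectedComponentsWithStats(m.astype(np.uint8)); return l==1+np.argmax(s[1:,4])
V=hsv[...,2]; S=hsv[...,1]
rect(big(box(V<45,412,205,465,300)),.05,'rack')
white=(V>150)&(S<60)
rect(big(box(white,205,225,290,305)),.016,'fixbase')
green=(hsv[...,0]>50)&(hsv[...,0]<95)&(S>80)
for nm,b,z in(('a',(250,230,276,300),.054),('t1',(320,170,356,225),.016),('t2',(360,175,396,230),.016),('t3',(305,235,340,290),.016)):
    rect(big(box(green,*b)),z,'green '+nm)
red=((hsv[...,0]<8)|(hsv[...,0]>172))&(S>150)
ys,xs=np.where(box(red,210,250,245,275)); print('red grip px',xs.min(),xs.max(),ys.min(),ys.max(),ray('top',xs.mean(),ys.mean(),.16))
big_=cv2.resize(p[215:315,210:490],None,fx=2.85,fy=2.85,interpolation=cv2.INTER_CUBIC)
S=cv2.imread('pics/side0.png')
b2=cv2.resize(S[360:440,260:410],None,fx=4,fy=4,interpolation=cv2.INTER_CUBIC); b3=cv2.resize(S[140:260,230:340],None,fx=1.8,fy=1.8)
im=np.zeros((600,800,3),np.uint8); b=cv2.cvtColor(big_,cv2.COLOR_RGB2BGR); im[:b.shape[0],:b.shape[1]]=b
im[285:600,:600]=b2[:315]; im[285:285+b3.shape[0],601:601+b3.shape[1]]=b3[:, :199]
cv2.imwrite('pics/z1.png',im)
E
```

```text
rack 1620 [ 480.2 -305.2] [ 80.8 222.9] 77.98
fixbase 2834 [445.4 270. ] [191.9 197. ] 3.09
green a 280 [441.4 223.8] [95.6 49.5] 0.99
green t1 301 [654.4  -6.2] [94.6 55.4] 12.49
green t2 296 [ 641.7 -132.7] [54.5 97.4] 78.01
green t3 316 [452.1  44.9] [95.3 55.2] 11.23
red grip px 221 230 258 264 [0.44236679 0.32604473 0.16      ]
```

View pics/z1.png

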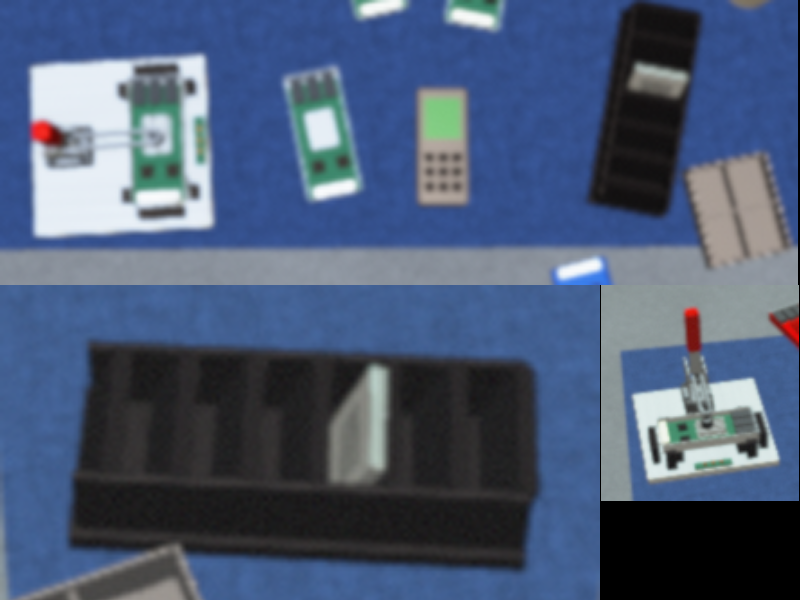

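The zoom shows the rack with its blank in slot 3, the fixture yawed about +3° and the rack yawed about -12°. Next I compute the clamp approach and refine the rack pose from its corners.

```bash
cat >> h.py <<'E'
FIX=(np.array([447.8,225.1,0]),np.radians(3.1))
def fx(x,y,z): 
    o,a=FIX; return (o+R.from_euler('z',a).apply([x,y,z]))
def rot(yaw,tilt=0):
    """tool down, tool x along -(yaw dir); then tilt: tool z swings from down toward +yaw dir by tilt"""
    return R.from_euler('z',yaw)*R.from_euler('y',-tilt)*R.from_matrix(np.array([[-1,0,0],[0,1,0],[0,0,-1.]]))
def pose():
    s=ctrl.sense(); return np.array(s['ee_pos'])*1000,R.from_euler('xyz',s['eef_rot']),s
def inc(*targets,start=None):
    p,r,s=pose()
    if start: p,r=start
    for tp,tr in targets:
        print('d',np.round(r.inv().apply(np.array(tp)-p),1),'r',np.round((r.inv()*tr).as_rotvec(),3))
E
python3 - <<'E'
from h import *
a=FIX[1]; r=rot(a)
inc((fx(0,58,230),r),(fx(0,58,168),r),(fx(0,115,168),r),(fx(0,80,230),r))
print(pose()[2]['eef_rot'])
def show(n,L):
    for nm,u,v,z in L: print(n,nm,np.round(ray(n,u,v,z)*1000,1))
show('side',[('base L near',278,425,0),('base R near',391.25,430.75,0),('top L near',278.75,407.5,.058),('top R near',393.25,412.5,.058),('top L far',282.5,374.5,.058),('top R far',392,379.25,.058)])
show('top',[('UL',431,216.75,.058),('UR',455.6,220.3,.058),('LL',417.7,285.9,.058),('LR',444,290,.058)])
p=np.load('side0.npz')['p'][365:440,265:405].astype(float); q=np.clip((p-5)*4,0,255).astype(np.uint8)
cv2.imwrite('pics/z2.png',cv2.resize(q[...,::-1],None,fx=5.7,fy=5.7,interpolation=cv2.INTER_CUBIC))
E
```

```text
d [-371.7 -250.4    0.8] r [-0.002 -0.001 -0.276]
d [-371.7 -250.3   62.8] r [-0.002 -0.001 -0.276]
d [-356.2 -195.5   62.7] r [-0.002 -0.001 -0.276]
d [-365.7 -229.3    0.7] r [-0.002 -0.001 -0.276]
[-3.13964343e+00 -3.66317704e-04  2.91977050e+00]
side base L near [ 364.3 -326.7    0. ]
side base R near [ 579.9 -372.1    0. ]
side top L near [ 369.3 -324.5   58. ]
side top R near [ 580.7 -367.7   58. ]
side top L far [ 383.8 -251.9   58. ]
side top R far [ 595.5 -295.8   58. ]
top UL [ 590.  -292.3   58. ]
top UR [ 578.2 -368.1   58. ]
top LL [ 375.3 -244.2   58. ]
top LR [ 362.5 -323.6   58. ]
```

View pics/z2.png

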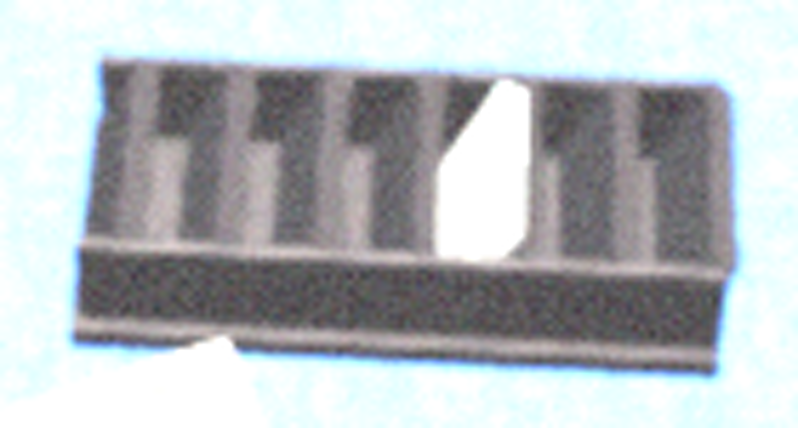

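The enhanced crop shows the seven divider tops, from about (131,150) to (714,178) in the zoom, and puts the blank in the fourth slot (slot 3). Now I push the clamp.

Emit:
{"method": "move_arm", "body": {"increments": [{"dx":-372,"dy":-250,"dz":0,"rz":-0.276,"claw":0},{"dx":-372,"dy":-250,"dz":0,"rz":-0.276,"claw":0},{"dx":-372,"dy":-250,"dz":0,"rz":-0.276,"claw":0},{"dx":-372,"dy":-250,"dz":0,"rz":-0.276,"claw":0},{"dx":-372,"dy":-250,"dz":0,"rz":-0.276,"claw":0},{"dx":-372,"dy":-250,"dz":0,"rz":-0.276,"claw":0},{"dx":-372,"dy":-250,"dz":0,"rz":-0.276,"claw":0},{"dx":-372,"dy":-250,"dz":0,"rz":-0.276,"claw":0},{"dx":-372,"dy":-250,"dz":0,"rz":-0.276,"claw":0},{"dx":-372,"dy":-250,"dz":0,"rz":-0.276,"claw":0},{"dx":-372,"dy":-250,"dz":0,"rz":-0.276,"claw":0},{"dx":-372,"dy":-250,"dz":0,"rz":-0.276,"claw":0},{"dx":-372,"dy":-250,"dz":63,"rz":-0.276,"claw":0},{"dx":-372,"dy":-250,"dz":63,"rz":-0.276,"claw":0},{"dx":-372,"dy":-250,"dz":63,"rz":-0.276,"claw":0},{"dx":-372,"dy":-250,"dz":63,"rz":-0.276,"claw":0}]}}

```text
invalid input at $.increments[0]: expected keys dx, dy, dz, rx, ry, rz, claw
```

```bash
python3 - <<'E'
from h import *
p,r,s=pose(); print(p,s['contact_force'],s['joint_pos'],s['clock'])
inc((fx(0,115,168),rot(FIX[1])))
o=np.array([480,-307.5,0]); B=R.from_euler('z',-11.9,degrees=True)
for nm,u,v in(('div0',131,150),('div6',714,178),('div1',235,158),('div5',622,170)):
    w=ray('side',265+u/5.7,365+v/5.7,.059)*1000; print(nm,np.round(w),np.round(B.inv().apply(w-o),1))
E
```

```text
[137.20910843 609.08691922 230.41936293] [ 0.08162015  0.29071321 -0.22945516] [ 1.17048283e+00  5.28386789e-01  1.43378600e+00  1.55890335e-05
  1.18140315e+00 -1.78497629e-01] 0.1
d [-356.2 -195.5   62.7] r [-0.002 -0.001 -0.276]
div0 [ 390. -293.   59.] [-90.8  -3.9  59. ]
div6 [ 583. -333.   59.] [106.1  -4.   59. ]
div1 [ 425. -301.   59.] [-55.3  -5.1  59. ]
div5 [ 553. -326.   59.] [75.3 -2.6 59. ]
```

Emit:
{"method": "move_arm", "body": {"increments": [{"dx":-372,"dy":-250,"dz":0,"rx":0,"ry":0,"rz":-0.276,"claw":0},{"dx":-372,"dy":-250,"dz":0,"rx":0,"ry":0,"rz":-0.276,"claw":0},{"dx":-372,"dy":-250,"dz":0,"rx":0,"ry":0,"rz":-0.276,"claw":0},{"dx":-372,"dy":-250,"dz":0,"rx":0,"ry":0,"rz":-0.276,"claw":0},{"dx":-372,"dy":-250,"dz":0,"rx":0,"ry":0,"rz":-0.276,"claw":0},{"dx":-372,"dy":-250,"dz":0,"rx":0,"ry":0,"rz":-0.276,"claw":0},{"dx":-372,"dy":-250,"dz":0,"rx":0,"ry":0,"rz":-0.276,"claw":0},{"dx":-372,"dy":-250,"dz":0,"rx":0,"ry":0,"rz":-0.276,"claw":0},{"dx":-372,"dy":-250,"dz":0,"rx":0,"ry":0,"rz":-0.276,"claw":0},{"dx":-372,"dy":-250,"dz":0,"rx":0,"ry":0,"rz":-0.276,"claw":0},{"dx":-372,"dy":-250,"dz":0,"rx":0,"ry":0,"rz":-0.276,"claw":0},{"dx":-372,"dy":-250,"dz":0,"rx":0,"ry":0,"rz":-0.276,"claw":0},{"dx":-372,"dy":-250,"dz":40,"rx":0,"ry":0,"rz":-0.276,"claw":0},{"dx":-372,"dy":-250,"dz":63,"rx":0,"ry":0,"rz":-0.276,"claw":0},{"dx":-372,"dy":-250,"dz":63,"rx":0,"ry":0,"rz":-0.276,"claw":0},{"dx":-372,"dy":-250,"dz":63,"rx":0,"ry":0,"rz":-0.276,"claw":0}]}}

```text
clock: 1.7
ee_pos: [0.4443, 0.2851, 0.1684]
eef_rot: [-3.141, -0.001, -3.085]
contact_force: [0.4, 0.3, -0.2]
width: -0.001
finger_force: 0.0
```

```bash
python3 - <<'E'
from h import *
p,r,s=pose(); print(p,s['contact_force'],s['joint_pos'],s['clock'])
inc((fx(0,115,168),rot(FIX[1])))
p=np.load('top0.npz')['p'][205:305,405:475].astype(float); q=np.clip((p-5)*4,0,255).astype(np.uint8)
cv2.imwrite('pics/z3.png',cv2.resize(q[...,::-1],None,fx=6,fy=6,interpolation=cv2.INTER_CUBIC))
E
```

```text
[444.34224672 285.11122822 168.42212153] [ 0.43930071  0.30790575 -0.16900813] [ 3.58584100e-01  4.86522966e-01  1.73825519e+00  1.49728295e-04
  9.17657234e-01 -1.26892744e+00] 1.7
d [-0.3 54.9  0.4] r [-0.    -0.001  0.003]
```

View pics/z3.png

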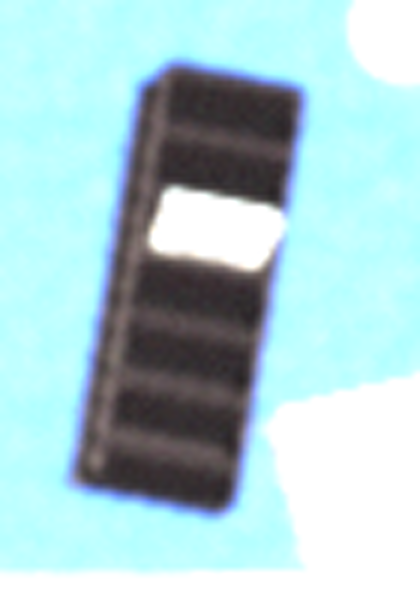

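The top crop shows divider strips at zoom rows 447, 388, 325 and 140, and the blank at (215,228). Now I push the handle and check those strips against the side view.

Emit:
{"method": "move_arm", "body": {"increments": [{"dx":0,"dy":10,"dz":0,"rx":0,"ry":0,"rz":0,"claw":0},{"dx":0,"dy":18,"dz":0,"rx":0,"ry":0,"rz":0,"claw":0},{"dx":0,"dy":24,"dz":0,"rx":0,"ry":0,"rz":0,"claw":0},{"dx":0,"dy":30,"dz":0,"rx":0,"ry":0,"rz":0,"claw":0},{"dx":0,"dy":36,"dz":0,"rx":0,"ry":0,"rz":0,"claw":0},{"dx":0,"dy":42,"dz":0,"rx":0,"ry":0,"rz":0,"claw":0},{"dx":0,"dy":48,"dz":0,"rx":0,"ry":0,"rz":0,"claw":0},{"dx":0,"dy":54,"dz":0,"rx":0,"ry":0,"rz":0,"claw":0},{"dx":0,"dy":58,"dz":0,"rx":0,"ry":0,"rz":0,"claw":0},{"dx":0,"dy":58,"dz":0,"rx":0,"ry":0,"rz":0,"claw":0},{"dx":0,"dy":58,"dz":0,"rx":0,"ry":0,"rz":0,"claw":0},{"dx":0,"dy":58,"dz":0,"rx":0,"ry":0,"rz":0,"claw":0}]}}

```text
clock: 2.9
ee_pos: [0.442, 0.342, 0.1682]
eef_rot: [3.141, -0.0, -3.087]
contact_force: [0.9, -0.4, 0.0]
width: -0.002
finger_force: 0.0
```

```bash
python3 - <<'E'
from h import *
o=np.array([480,-307.5,0]); B=R.from_euler('z',-11.9,degrees=True)
for nm,u,v in((0,160,447),(1,180,388),(2,195,325),(5,230,140)):
    w=ray('top',405+u/6,205+v/6,.059)*1000; q=B.inv().apply(w-o); print(nm,np.round(q,1),q[0]-(nm-3)*33)
p,d=shot('side','s1.png'); 
cv2.imwrite('pics/z4.png',cv2.resize(p[120:260,220:360,::-1],None,fx=4,fy=4))
print(pose()[2]['joint_pos'])
E
```

```text
0 [-87.8   2.2  59. ] 11.193255356940952
1 [-56.1  -2.6  59. ] 9.910782233873768
2 [-22.7  -4.6  59. ] 10.330950619900161
5 [75.8 -5.9 59. ] 9.753666542882186
[ 4.58210093e-01  5.22087407e-01  1.66242431e+00  3.01934877e-04
  9.57192177e-01 -1.16676094e+00]
```

View pics/z4.png

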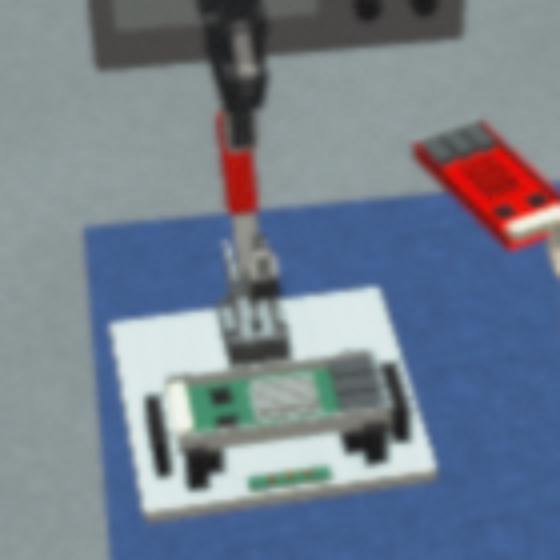

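The clamp is open (arm up, handle leaning back) and the card is still in the nest. Next is the grasp of card_a with a 20° tool tilt.

```bash
cat >> h.py <<'E'
RO=np.array([480,-307.5,0]); RY=np.radians(-11.9)
def tcp(G,r,back=27): return np.array(G)+r.apply([0,0,back])
E
python3 - <<'E'
from h import *
r=rot(FIX[1],np.radians(-20)); g=fx(25,0,48); t=tcp(g,r); print(t)
p,r0,s=pose()
inc((p+[0,0,80],r0),(t+[0,0,130],r),(t+[0,0,60],r),(t,r))
E
```

```text
[463.54238607 225.95257715  22.62829924]
d [  0.   0. -80.] r [0. 0. 0.]
d [ -15.2 -116.9   15.7] r [ 0.     0.349 -0.   ]
d [ -15.2 -116.9   85.7] r [ 0.     0.349 -0.   ]
d [ -15.2 -117.   145.7] r [ 0.     0.349 -0.   ]
```

Emit:
{"method": "move_arm", "body": {"increments": [{"dx":0,"dy":0,"dz":-50,"rx":0,"ry":0,"rz":0,"claw":0},{"dx":0,"dy":0,"dz":-80,"rx":0,"ry":0,"rz":0,"claw":0},{"dx":0,"dy":0,"dz":-80,"rx":0,"ry":0,"rz":0,"claw":85},{"dx":-15,"dy":-117,"dz":-30,"rx":0,"ry":0.349,"rz":0,"claw":85},{"dx":-15,"dy":-117,"dz":-30,"rx":0,"ry":0.349,"rz":0,"claw":85},{"dx":-15,"dy":-117,"dz":-30,"rx":0,"ry":0.349,"rz":0,"claw":85},{"dx":-15,"dy":-117,"dz":16,"rx":0,"ry":0.349,"rz":0,"claw":85},{"dx":-15,"dy":-117,"dz":16,"rx":0,"ry":0.349,"rz":0,"claw":85},{"dx":-15,"dy":-117,"dz":60,"rx":0,"ry":0.349,"rz":0,"claw":85},{"dx":-15,"dy":-117,"dz":95,"rx":0,"ry":0.349,"rz":0,"claw":85},{"dx":-15,"dy":-117,"dz":120,"rx":0,"ry":0.349,"rz":0,"claw":85},{"dx":-15,"dy":-117,"dz":135,"rx":0,"ry":0.349,"rz":0,"claw":85},{"dx":-15,"dy":-117,"dz":145,"rx":0,"ry":0.349,"rz":0,"claw":85},{"dx":-15,"dy":-117,"dz":145,"rx":0,"ry":0.349,"rz":0,"claw":85},{"dx":-15,"dy":-117,"dz":145,"rx":0,"ry":0.349,"rz":0,"claw":85}]}}

```text
clock: 4.45
ee_pos: [0.4641, 0.2262, 0.0243]
eef_rot: [3.141, -0.347, -3.087]
contact_force: [0.2, 1.1, -1.1]
width: 0.996
finger_force: 0.0
```

```bash
python3 - <<'E'
from h import *
p,r0,s=pose(); print(p,s['contact_force'],s['joint_pos'],s['width'])
r=rot(FIX[1],np.radians(-20)); t=tcp(fx(25,0,48),r); inc((t,r),(t+[0,0,150],r))
p,d=shot('side','s2.png'); 
cv2.imwrite('pics/z5.png',cv2.resize(p[120:260,220:360,::-1],None,fx=4,fy=4))
E
```

```text
[464.12471442 226.2386365   24.32616939] [ 0.21640509  1.13150953 -1.05795177] [ 0.206337    0.82233161  1.60701025  0.05945698  1.05671257 -1.45736836] 0.9964031059666563
d [-0.  -0.3  1.8] r [0.    0.002 0.001]
d [  51.1   -0.2 -139.2] r [0.    0.002 0.001]
```

View pics/z5.png

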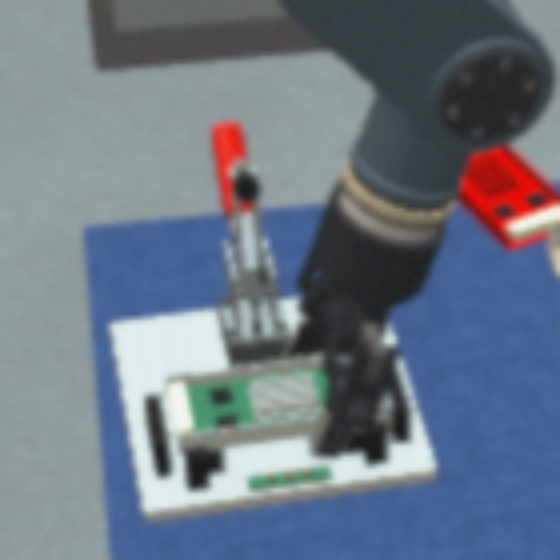

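Emit:
{"method": "move_arm", "body": {"increments": [{"dx":0,"dy":0,"dz":1,"rx":0,"ry":0,"rz":0,"claw":40},{"dx":0,"dy":0,"dz":1,"rx":0,"ry":0,"rz":0,"claw":40},{"dx":0,"dy":0,"dz":1,"rx":0,"ry":0,"rz":0,"claw":40},{"dx":0,"dy":0,"dz":1,"rx":0,"ry":0,"rz":0,"claw":40},{"dx":0,"dy":0,"dz":1,"rx":0,"ry":0,"rz":0,"claw":40},{"dx":7,"dy":0,"dz":-18,"rx":0,"ry":0,"rz":0,"claw":40},{"dx":17,"dy":0,"dz":-46,"rx":0,"ry":0,"rz":0,"claw":40},{"dx":34,"dy":0,"dz":-93,"rx":0,"ry":0,"rz":0,"claw":40},{"dx":51,"dy":0,"dz":-140,"rx":0,"ry":0,"rz":0,"claw":40},{"dx":51,"dy":0,"dz":-140,"rx":0,"ry":0,"rz":0,"claw":40},{"dx":51,"dy":0,"dz":-140,"rx":0,"ry":0,"rz":0,"claw":40},{"dx":51,"dy":0,"dz":-140,"rx":0,"ry":0,"rz":0,"claw":40}], "newtons": 60}}

```text
clock: 5.7
ee_pos: [0.4622, 0.2255, 0.171]
eef_rot: [-3.141, -0.352, -3.088]
contact_force: [0.9, 0.4, -3.3]
width: 0.692
finger_force: 66.3
```

```bash
python3 - <<'E'
from h import *
p,r0,s=pose(); print(p,s['contact_force'],s['joint_pos'],s['width']*85.4,s['finger_force'])
# target: hover over slot 5, card leaning 20deg ; card rotated 70 deg from flat -> tool tilt = 70-20=50
lean=np.radians(22); tilt=np.pi/2-lean-np.radians(20); r=rot(RY,tilt)
def slot(i,z): return RO+R.from_euler('z',RY).apply([(i-2.5)*33+9.5+(z-59)*np.tan(np.radians(20)),0,z])
# card centre dist from lower end 70; grip at +25 -> 95 above lower end along lean axis
ax=R.from_euler('z',RY).apply([np.sin(lean),0,np.cos(lean)])
for lift in (130,60):
    g=slot(5,12)+ax*(95+lift); t=tcp(g,r); print(t); inc((t,r))
E
```

```text
[462.22929893 225.49319484 171.03355103] [ 0.87120171  0.42555592 -3.26721847] [ 0.2058174   0.60270165  1.54411048  0.05284965  1.34331322 -1.44004398] 59.13207491445159 66.30958557128906
[ 655.39264028 -344.46102649  202.54984091]
d [-141.3 -579.6  -85.1] r [ 0.066 -1.182  0.27 ]
[ 629.73372606 -339.05384516  137.64697109]
d [-139.9 -572.8  -15.4] r [ 0.066 -1.182  0.27 ]
```

Emit:
{"method": "move_arm", "body": {"increments": [{"dx":-140,"dy":-580,"dz":-85,"rx":0.066,"ry":-1.182,"rz":0.27,"claw":40},{"dx":-140,"dy":-580,"dz":-85,"rx":0.066,"ry":-1.182,"rz":0.27,"claw":40},{"dx":-140,"dy":-580,"dz":-85,"rx":0.066,"ry":-1.182,"rz":0.27,"claw":40},{"dx":-140,"dy":-580,"dz":-85,"rx":0.066,"ry":-1.182,"rz":0.27,"claw":40},{"dx":-140,"dy":-580,"dz":-85,"rx":0.066,"ry":-1.182,"rz":0.27,"claw":40},{"dx":-140,"dy":-580,"dz":-85,"rx":0.066,"ry":-1.182,"rz":0.27,"claw":40},{"dx":-140,"dy":-580,"dz":-85,"rx":0.066,"ry":-1.182,"rz":0.27,"claw":40},{"dx":-140,"dy":-580,"dz":-85,"rx":0.066,"ry":-1.182,"rz":0.27,"claw":40},{"dx":-140,"dy":-580,"dz":-85,"rx":0.066,"ry":-1.182,"rz":0.27,"claw":40},{"dx":-140,"dy":-580,"dz":-85,"rx":0.066,"ry":-1.182,"rz":0.27,"claw":40},{"dx":-140,"dy":-580,"dz":-85,"rx":0.066,"ry":-1.182,"rz":0.27,"claw":40},{"dx":-140,"dy":-580,"dz":-85,"rx":0.066,"ry":-1.182,"rz":0.27,"claw":40},{"dx":-140,"dy":-580,"dz":-85,"rx":0.066,"ry":-1.182,"rz":0.27,"claw":40},{"dx":-140,"dy":-580,"dz":-85,"rx":0.066,"ry":-1.182,"rz":0.27,"claw":40},{"dx":-140,"dy":-580,"dz":-85,"rx":0.066,"ry":-1.182,"rz":0.27,"claw":40},{"dx":-140,"dy":-580,"dz":-85,"rx":0.066,"ry":-1.182,"rz":0.27,"claw":40},{"dx":-140,"dy":-580,"dz":-85,"rx":0.066,"ry":-1.182,"rz":0.27,"claw":40},{"dx":-140,"dy":-580,"dz":-85,"rx":0.066,"ry":-1.182,"rz":0.27,"claw":40},{"dx":-140,"dy":-580,"dz":-85,"rx":0.066,"ry":-1.182,"rz":0.27,"claw":40}]}}

```text
clock: 7.6
ee_pos: [0.6831, -0.3424, 0.2359]
eef_rot: [3.133, 0.752, 2.898]
contact_force: [0.4, 0.3, -2.9]
width: 0.689
finger_force: 66.3
```

```bash
cat >> h.py <<'E'
def slot(i,z): return RO+R.from_euler('z',RY).apply([(i-2.5)*33+9.5+(z-59)*np.tan(np.radians(20)),0,z])
E
python3 - <<'E'
from h import *
p,r0,s=pose(); print(p,s['contact_force'],s['joint_pos'],s['width']*85.4,s['finger_force'],s['clock'])
lean=np.radians(22); r=rot(RY,np.pi/2-lean-np.radians(20)); inc((tcp(slot(5,12)+R.from_euler('z',RY).apply([np.sin(lean),0,np.cos(lean)])*225,r),r))
p,d=shot('side','s3.png'); 
cv2.imwrite('pics/z6.png',cv2.resize(p[240:460,230:500,::-1],None,fx=2.7,fy=2.7))
E
```

```text
[ 683.07544976 -342.38254429  235.85616547] [ 0.39463951  0.30564287 -2.92650047] [-0.74382205  0.55144997  1.64738325  0.94701928  0.42619665 -2.85397207] 58.80726479497507 66.30746126174927 7.6
d [42.  -8.7  6.2] r [-0.017 -0.086 -0.025]
```

View pics/z6.png

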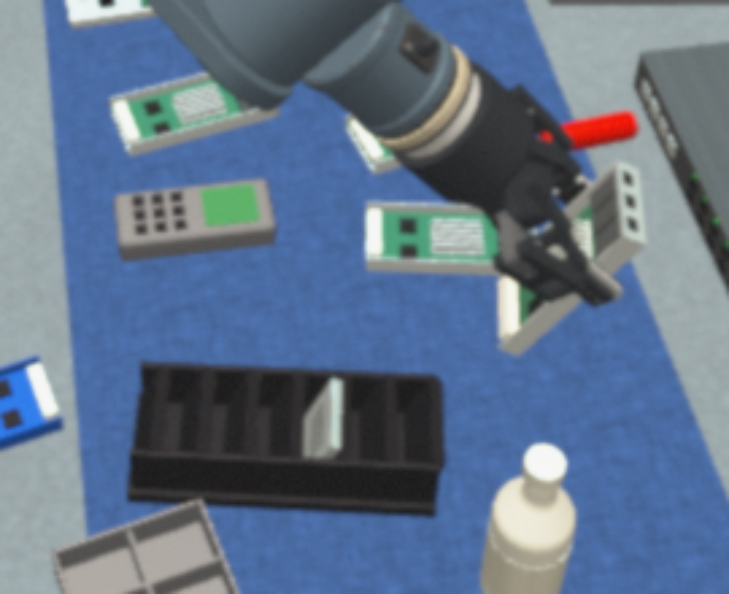

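In the side view card_a is held over the rack side, but joint 6 sits on its limit (-2.85). I'll set the card on free mat near (0.62, 0.13) and regrasp it with the hand turned half round.

```bash
python3 - <<'E'
from h import *
r=rot(0,np.radians(-20)); t=np.array([636,130,2.])
inc((np.array([636,130,150]),r),(t,r))
E
```

```text
d [175.6 447.1 -41.9] r [-0.044  1.098 -0.245]
d [276.8 446.2  66.1] r [-0.044  1.098 -0.245]
```

Emit:
{"method": "move_arm", "body": {"increments": [{"dx":175,"dy":447,"dz":-42,"rx":-0.044,"ry":1.098,"rz":-0.245,"claw":40},{"dx":175,"dy":447,"dz":-42,"rx":-0.044,"ry":1.098,"rz":-0.245,"claw":40},{"dx":175,"dy":447,"dz":-42,"rx":-0.044,"ry":1.098,"rz":-0.245,"claw":40},{"dx":175,"dy":447,"dz":-42,"rx":-0.044,"ry":1.098,"rz":-0.245,"claw":40},{"dx":175,"dy":447,"dz":-42,"rx":-0.044,"ry":1.098,"rz":-0.245,"claw":40},{"dx":175,"dy":447,"dz":-42,"rx":-0.044,"ry":1.098,"rz":-0.245,"claw":40},{"dx":175,"dy":447,"dz":-42,"rx":-0.044,"ry":1.098,"rz":-0.245,"claw":40},{"dx":175,"dy":447,"dz":-42,"rx":-0.044,"ry":1.098,"rz":-0.245,"claw":40},{"dx":175,"dy":447,"dz":-42,"rx":-0.044,"ry":1.098,"rz":-0.245,"claw":40},{"dx":175,"dy":447,"dz":-42,"rx":-0.044,"ry":1.098,"rz":-0.245,"claw":40},{"dx":175,"dy":447,"dz":-42,"rx":-0.044,"ry":1.098,"rz":-0.245,"claw":40},{"dx":175,"dy":447,"dz":-42,"rx":-0.044,"ry":1.098,"rz":-0.245,"claw":40},{"dx":175,"dy":447,"dz":-42,"rx":-0.044,"ry":1.098,"rz":-0.245,"claw":40},{"dx":175,"dy":447,"dz":-42,"rx":-0.044,"ry":1.098,"rz":-0.245,"claw":40}]}}

```text
clock: 9.05
ee_pos: [0.6384, 0.1273, 0.1515]
eef_rot: [-3.138, -0.345, 3.139]
contact_force: [0.0, -0.6, -1.6]
width: 0.692
finger_force: 66.2
```

```bash
python3 - <<'E'
from h import *
p,r0,s=pose(); print(p,s['contact_force'],s['joint_pos'],s['width']*85.4,s['finger_force'],s['clock'])
r=rot(0,np.radians(-20)); inc((np.array([636,130,20.]),r),(np.array([636,130,2.]),r),(np.array([645,130,120.]),rot(0)))
E
```

```text
[638.38160935 127.2540127  151.54519633] [ 0.01003366 -0.63699254 -1.59670627] [ 0.02304692  0.79952437  1.15763221  0.00508966  1.52927762 -1.54695493] 59.10080800120248 66.21432781219482 9.05
d [-42.2   3.2 124.6] r [-0.003  0.004 -0.002]
d [-48.3   3.2 141.5] r [-0.003  0.004 -0.002]
d [-16.9   2.9  27.4] r [-0.003 -0.345 -0.002]
```

Emit:
{"method": "move_arm", "body": {"increments": [{"dx":-17,"dy":3,"dz":47,"rx":0,"ry":0.004,"rz":0,"claw":40},{"dx":-34,"dy":3,"dz":94,"rx":0,"ry":0.004,"rz":0,"claw":40},{"dx":-43,"dy":3,"dz":125,"rx":0,"ry":0.004,"rz":0,"claw":40},{"dx":-46,"dy":3,"dz":135,"rx":0,"ry":0.004,"rz":0,"claw":40},{"dx":-48,"dy":3,"dz":141,"rx":0,"ry":0.004,"rz":0,"claw":40},{"dx":-48,"dy":3,"dz":141,"rx":0,"ry":0.004,"rz":0,"claw":40},{"dx":-48,"dy":3,"dz":141,"rx":0,"ry":0.004,"rz":0,"claw":40},{"dx":-48,"dy":3,"dz":141,"rx":0,"ry":0.004,"rz":0,"claw":85},{"dx":-48,"dy":3,"dz":141,"rx":0,"ry":0.004,"rz":0,"claw":85},{"dx":-48,"dy":3,"dz":141,"rx":0,"ry":0.004,"rz":0,"claw":85},{"dx":-48,"dy":3,"dz":141,"rx":0,"ry":0.004,"rz":0,"claw":85},{"dx":-34,"dy":3,"dz":94,"rx":0,"ry":0.004,"rz":0,"claw":85},{"dx":-17,"dy":3,"dz":47,"rx":0,"ry":0.004,"rz":0,"claw":85},{"dx":-17,"dy":3,"dz":27,"rx":0,"ry":-0.345,"rz":0,"claw":85},{"dx":-17,"dy":3,"dz":27,"rx":0,"ry":-0.345,"rz":0,"claw":85},{"dx":-17,"dy":3,"dz":27,"rx":0,"ry":-0.345,"rz":0,"claw":85},{"dx":-17,"dy":3,"dz":27,"rx":0,"ry":-0.345,"rz":0,"claw":85}]}}

```text
clock: 10.75
ee_pos: [0.6428, 0.1308, 0.1206]
eef_rot: [-3.139, -0.003, 3.141]
contact_force: [-0.1, 0.9, -0.0]
width: 0.994
finger_force: 0.0
```

Emit:
{"method": "move_arm", "body": {"increments": [{"dx":0,"dy":0,"dz":0,"rx":0,"ry":0,"rz":0.15,"claw":85},{"dx":0,"dy":0,"dz":0,"rx":0,"ry":0,"rz":0.3,"claw":85},{"dx":0,"dy":0,"dz":0,"rx":0,"ry":0,"rz":0.45,"claw":85},{"dx":0,"dy":0,"dz":0,"rx":0,"ry":0,"rz":0.6,"claw":85},{"dx":0,"dy":0,"dz":0,"rx":0,"ry":0,"rz":0.75,"claw":85},{"dx":0,"dy":0,"dz":0,"rx":0,"ry":0,"rz":0.9,"claw":85},{"dx":0,"dy":0,"dz":0,"rx":0,"ry":0,"rz":1.05,"claw":85},{"dx":0,"dy":0,"dz":0,"rx":0,"ry":0,"rz":1.2,"claw":85},{"dx":0,"dy":0,"dz":0,"rx":0,"ry":0,"rz":1.35,"claw":85},{"dx":0,"dy":0,"dz":0,"rx":0,"ry":0,"rz":1.5,"claw":85},{"dx":0,"dy":0,"dz":0,"rx":0,"ry":0,"rz":1.65,"claw":85},{"dx":0,"dy":0,"dz":0,"rx":0,"ry":0,"rz":1.8,"claw":85},{"dx":0,"dy":0,"dz":0,"rx":0,"ry":0,"rz":1.95,"claw":85},{"dx":0,"dy":0,"dz":0,"rx":0,"ry":0,"rz":2.1,"claw":85},{"dx":0,"dy":0,"dz":0,"rx":0,"ry":0,"rz":2.25,"claw":85},{"dx":0,"dy":0,"dz":0,"rx":0,"ry":0,"rz":2.4,"claw":85},{"dx":0,"dy":0,"dz":0,"rx":0,"ry":0,"rz":2.55,"claw":85},{"dx":0,"dy":0,"dz":0,"rx":0,"ry":0,"rz":2.7,"claw":85},{"dx":0,"dy":0,"dz":0,"rx":0,"ry":0,"rz":2.85,"claw":85},{"dx":0,"dy":0,"dz":0,"rx":0,"ry":0,"rz":3.0,"claw":85}]}}

```text
clock: 12.75
ee_pos: [0.646, 0.1303, 0.1191]
eef_rot: [3.139, 0.003, 0.134]
contact_force: [-0.4, 0.1, 0.6]
width: 0.998
finger_force: 0.0
```

```bash
cat >> h.py <<'E'
_rot=rot
def rot(yaw,tilt=0): return _rot(yaw,tilt)*R.from_euler('z',np.pi)   # half-turned grip
def cards():
    """cards on the mat seen from the top: green board centres -> card centre & yaw"""
    p,d=shot('top','top_%.0f.png'%(pose()[2]['clock']*100)); hsv=cv2.cvtColor(p,cv2.COLOR_RGB2HSV)
    mat=(hsv[...,0]>100)&(hsv[...,0]<130)&(hsv[...,1]>120)
    n,l,s,c=cv2.connectedComponentsWithStats((~mat).astype(np.uint8))
    for i in range(1,n):
        if 500<s[i,4]<1400:
            ys,xs=np.where(l==i); g=((hsv[ys,xs,0]>50)&(hsv[ys,xs,0]<95)&(hsv[ys,xs,1]>80)).sum()
            w=np.array([ray('top',a,b,.016)[:2]*1000 for a,b in zip(xs,ys)],np.float32); q=cv2.minAreaRect(w)
            a=q[2] if q[1][0]>q[1][1] else q[2]-90
            print(np.round(c[i]),'green',g,np.round(q[0],1),np.round(q[1],1),'yaw',round(a,1))
E
python3 - <<'E'
from h import *
p,r0,s=pose(); print(p,s['joint_pos'],s['eef_rot'],s['width']*85.4,s['clock'])
cards()
E
```

```text
[645.99373788 130.28414514 119.07811146] [ 0.03112485  0.7048618   1.43172984 -0.0035166   1.00748985  1.47006049] [3.13888969e+00 2.77753777e-03 1.33738443e-01] 85.23229962878075 12.75
[237. 187.] green 0 [704.5 326.1] [115.1 103.5] yaw 83.1
[339. 198.] green 295 [661.2  -6.3] [149.5  67.5] yaw 13.4
[392. 201.] green 309 [ 652.6 -177.4] [ 67.6 150. ] yaw -10.7
[323. 262.] green 315 [457.   45.8] [148.4  67.7] yaw 11.3
[365. 266.] green 139 [442.2 -85.5] [ 60.1 133.2] yaw -0.7
```

```bash
python3 - <<'E'
from h import *
r=rot(0,np.radians(-20))
inc(([638,130,60.],r),([636,130,12.],r),([636,130,4.],r))
E
```

```text
d [-7.8 -0.9 59.1] r [ 0.025 -0.346  0.128]
d [ -9.7  -1.3 107.1] r [ 0.025 -0.346  0.128]
d [ -9.6  -1.3 115.1] r [ 0.025 -0.346  0.128]
```

Emit:
{"method": "move_arm", "body": {"increments": [{"dx":-8,"dy":-1,"dz":30,"rx":0.025,"ry":-0.346,"rz":0.128,"claw":85},{"dx":-8,"dy":-1,"dz":59,"rx":0.025,"ry":-0.346,"rz":0.128,"claw":85},{"dx":-8,"dy":-1,"dz":59,"rx":0.025,"ry":-0.346,"rz":0.128,"claw":85},{"dx":-10,"dy":-1,"dz":90,"rx":0.025,"ry":-0.346,"rz":0.128,"claw":85},{"dx":-10,"dy":-1,"dz":107,"rx":0.025,"ry":-0.346,"rz":0.128,"claw":85},{"dx":-10,"dy":-1,"dz":112,"rx":0.025,"ry":-0.346,"rz":0.128,"claw":85},{"dx":-10,"dy":-1,"dz":115,"rx":0.025,"ry":-0.346,"rz":0.128,"claw":85},{"dx":-10,"dy":-1,"dz":115,"rx":0.025,"ry":-0.346,"rz":0.128,"claw":85},{"dx":-10,"dy":-1,"dz":115,"rx":0.025,"ry":-0.346,"rz":0.128,"claw":85}]}}

```text
clock: 13.7
ee_pos: [0.6356, 0.1298, 0.006]
eef_rot: [3.141, 0.346, 0.011]
contact_force: [0.1, 0.6, -0.3]
width: 0.999
finger_force: 0.0
```

```bash
python3 - <<'E'
from h import *
p,r0,s=pose(); print(p,s['contact_force'],s['joint_pos'],s['eef_rot'])
p,d=shot('side','s4.png'); 
cv2.imwrite('pics/z7.png',cv2.resize(p[200:340,300:480,::-1],None,fx=4,fy=4,interpolation=cv2.INTER_CUBIC))
E
```

```text
[635.63546879 129.7695861    6.03074414] [ 0.10042189  0.56758175 -0.2745391 ] [0.02703211 0.97338148 1.21480627 0.00539381 1.2992569  1.58471424] [3.14125206 0.34588554 0.01070038]
```

View pics/z7.png

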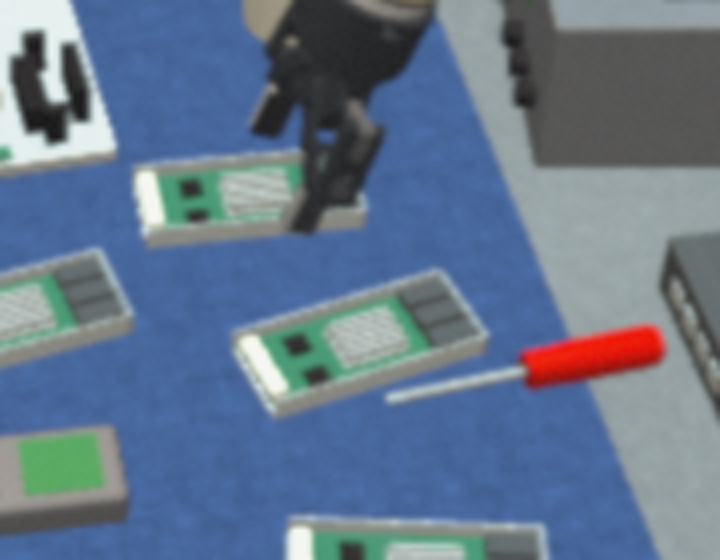

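The side crop shows the fingers straddling card_a at about (330,190) near its face-plate end, with the tips just above the mat. Close and lift.

Emit:
{"method": "move_arm", "body": {"increments": [{"dx":0,"dy":0,"dz":3,"rx":0,"ry":0,"rz":0,"claw":85},{"dx":0,"dy":0,"dz":5,"rx":0,"ry":0,"rz":0,"claw":60},{"dx":0,"dy":0,"dz":5,"rx":0,"ry":0,"rz":0,"claw":40},{"dx":0,"dy":0,"dz":5,"rx":0,"ry":0,"rz":0,"claw":40},{"dx":0,"dy":0,"dz":5,"rx":0,"ry":0,"rz":0,"claw":40},{"dx":0,"dy":0,"dz":5,"rx":0,"ry":0,"rz":0,"claw":40},{"dx":-7,"dy":0,"dz":-15,"rx":0,"ry":0,"rz":0,"claw":40},{"dx":-20,"dy":0,"dz":-55,"rx":0,"ry":0,"rz":0,"claw":40},{"dx":-37,"dy":0,"dz":-100,"rx":0,"ry":0,"rz":0,"claw":40},{"dx":-51,"dy":0,"dz":-140,"rx":0,"ry":0,"rz":0,"claw":40},{"dx":-51,"dy":0,"dz":-140,"rx":0,"ry":0,"rz":0,"claw":40},{"dx":-51,"dy":0,"dz":-140,"rx":0,"ry":0,"rz":0,"claw":40}]}}

```text
clock: 14.95
ee_pos: [0.6347, 0.1297, 0.154]
eef_rot: [3.141, 0.347, 0.01]
contact_force: [-0.6, -0.1, -3.0]
width: 0.682
finger_force: 64.8
```

```bash
cat >> h.py <<'E'
def hold(i,lift,grip=27,lean=22,a=20,back=25,dz=0):
    """tool pose for a card held `grip` mm above its centre, with hand tilted a deg to it, above slot i by lift; dz: pad centre above card midplane"""
    l=np.radians(lean); r=rot(RY,np.pi/2-l-np.radians(a)); ax=R.from_euler('z',RY).apply([np.sin(l),0,np.cos(l)])
    n=R.from_euler('z',RY).apply([-np.cos(l),0,np.sin(l)])
    return tcp(slot(i,12)+ax*(70+grip+lift)+n*dz,r,back),r
E
python3 - <<'E'
from h import *
p,r0,s=pose(); print(p,s['contact_force'],s['joint_pos'],s['width']*85.4,s['finger_force'])
for L in(130,60,10,0): print(hold(5,L)[0]); inc(hold(5,L))
p,d=shot('side','s5.png')
cv2.imwrite('pics/z8.png',cv2.resize(p[100:300,300:480,::-1],None,fx=3,fy=3,interpolation=cv2.INTER_CUBIC))
E
```

```text
[634.68226748 129.66863237 153.95070338] [-0.61278806 -0.06256105 -2.96564528] [0.02694961 0.79358267 1.16446133 0.00512448 1.53029298 1.58627377] 58.23295784204118 64.81303833363654
[ 654.67140434 -344.30903823  205.74246983]
d [ -3.4 474.2 -53.6] r [-0.056  1.18   0.225]
[ 629.01249011 -338.90185691  140.83960001]
d [ -5.4 468.5  16.1] r [-0.056  1.18   0.225]
[ 610.68469424 -335.03958454   94.48040728]
d [ -6.8 464.4  66. ] r [-0.056  1.18   0.225]
[ 607.01913506 -334.26713007   85.20856873]
d [ -7.1 463.6  75.9] r [-0.056  1.18   0.225]
```

View pics/z8.png

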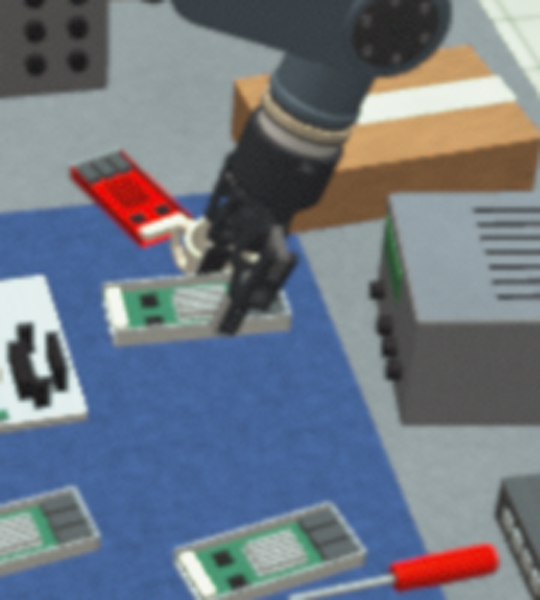

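```bash
cat >> h.py <<'E'
def hold(i,lift,cx,cz,lean=22,a=20):
    """tool pose putting the card in slot i, lifted along its axis; (cx,cz): TCP in the frame of the card's centre, card flat & hand tilted a"""
    l=np.radians(lean); B=R.from_euler('z',RY); r=rot(RY,np.pi/2-l-np.radians(a))
    ax=B.apply([np.sin(l),0,np.cos(l)]); n=B.apply([-np.cos(l),0,np.sin(l)])
    return slot(i,12)+ax*(70+cx+lift)+n*cz, r
E
python3 - <<'E'
from h import *
for x,y in((103,285),(117,332),(292,313),(284,285)): print(np.round(ray('side',300+x/3,100+y/3,.169)*1000,1))
for L in(130,60,10,0):
    h=hold(5,L,16,-6.7); print(h[0]); inc(h)
E
```

```text
[555.5 157.6 169. ]
[556.6  98.4 169. ]
[695.2  99.4 169. ]
[697.4 134.5 169. ]
[ 638.53856883 -340.90931656  209.76184841]
d [-19.5 470.6 -53.8] r [-0.055  1.183  0.225]
[ 612.8796546  -335.50213524  144.85897859]
d [-21.3 464.9  16. ] r [-0.055  1.183  0.225]
[ 594.55185873 -331.63986287   98.49978586]
d [-22.5 460.8  65.8] r [-0.055  1.183  0.225]
[ 590.88629955 -330.86740839   89.22794732]
d [-22.8 460.   75.8] r [-0.055  1.183  0.225]
```

```bash
python3 - <<'E'
from h import *
h=hold(5,100,9,-6.7); print(h[0]); inc(h)
E
```

```text
[ 624.97599988 -338.051235    175.45604579]
d [-20.5 467.6 -16.9] r [-0.055  1.183  0.225]
```

Emit:
{"method": "move_arm", "body": {"increments": [{"dx":-20,"dy":468,"dz":-40,"rx":-0.055,"ry":1.183,"rz":0.225,"claw":40},{"dx":-20,"dy":468,"dz":-40,"rx":-0.055,"ry":1.183,"rz":0.225,"claw":40},{"dx":-20,"dy":468,"dz":-40,"rx":-0.055,"ry":1.183,"rz":0.225,"claw":40},{"dx":-20,"dy":468,"dz":-40,"rx":-0.055,"ry":1.183,"rz":0.225,"claw":40},{"dx":-20,"dy":468,"dz":-40,"rx":-0.055,"ry":1.183,"rz":0.225,"claw":40},{"dx":-20,"dy":468,"dz":-40,"rx":-0.055,"ry":1.183,"rz":0.225,"claw":40},{"dx":-20,"dy":468,"dz":-40,"rx":-0.055,"ry":1.183,"rz":0.225,"claw":40},{"dx":-20,"dy":468,"dz":-40,"rx":-0.055,"ry":1.183,"rz":0.225,"claw":40},{"dx":-20,"dy":468,"dz":-40,"rx":-0.055,"ry":1.183,"rz":0.225,"claw":40},{"dx":-20,"dy":468,"dz":-40,"rx":-0.055,"ry":1.183,"rz":0.225,"claw":40},{"dx":-20,"dy":468,"dz":-40,"rx":-0.055,"ry":1.183,"rz":0.225,"claw":40},{"dx":-20,"dy":468,"dz":-17,"rx":-0.055,"ry":1.183,"rz":0.225,"claw":40},{"dx":-20,"dy":468,"dz":-17,"rx":-0.055,"ry":1.183,"rz":0.225,"claw":40},{"dx":-20,"dy":468,"dz":-17,"rx":-0.055,"ry":1.183,"rz":0.225,"claw":40},{"dx":-20,"dy":468,"dz":-17,"rx":-0.055,"ry":1.183,"rz":0.225,"claw":40},{"dx":-20,"dy":468,"dz":-17,"rx":-0.055,"ry":1.183,"rz":0.225,"claw":40},{"dx":-20,"dy":468,"dz":-17,"rx":-0.055,"ry":1.183,"rz":0.225,"claw":40}]}}

```text
clock: 16.7
ee_pos: [0.6247, -0.3399, 0.1735]
eef_rot: [-3.137, -0.835, -0.214]
contact_force: [-0.3, -0.2, -3.0]
width: 0.684
finger_force: 65.1
```

```bash
python3 - <<'E'
from h import *
p,r0,s=pose(); print(p,s['contact_force'],s['joint_pos'],s['width']*85.4,s['finger_force'],s['clock'])
for L in(100,50,20,2): inc(hold(5,L,9,-6.7))
p,d=shot('side','s6.png')
cv2.imwrite('pics/z9.png',cv2.resize(p[250:460,240:440,::-1],None,fx=2.8,fy=2.8,interpolation=cv2.INTER_CUBIC))
E
```

```text
[ 624.74627182 -339.85840467  173.51181101] [-0.31248193 -0.1816427  -2.95596589] [-0.84516297  0.62168458  1.8612999   1.70793009  0.46130549 -0.60958839] 58.44374749633557 65.08187832616386 16.7
d [ 1.3 -1.8 -1.4] r [ 0.     0.002 -0.004]
d [-45.6  -1.6  15.8] r [ 0.     0.002 -0.004]
d [-73.8  -1.5  26.1] r [ 0.     0.002 -0.004]
d [-90.7  -1.4  32.3] r [ 0.     0.002 -0.004]
```

View pics/z9.png

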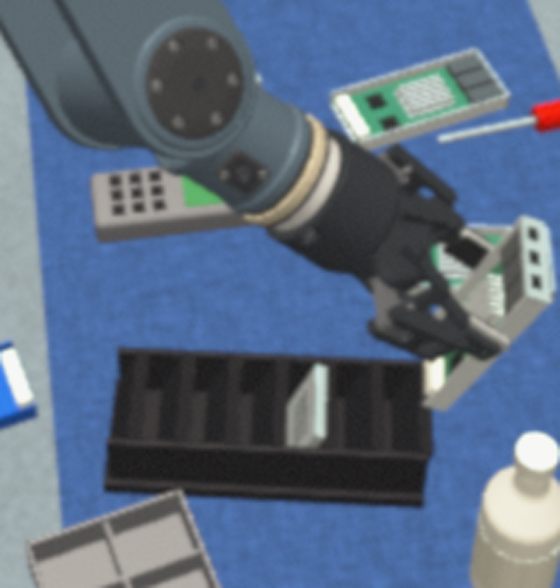

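```bash
cat >> h.py <<'E'
def rayplane(n,u,v,yr):
    """hit of pixel ray with rack plane y=yr (mm); returns rack x,z"""
    K,E=cam(n); B=R.from_euler('z',RY).inv(); o=B.apply(E[:3,3]*1000-RO); d=B.apply(E[:3,:3]@np.array([(u-K[0,2])/K[0,0],-(v-K[1,2])/K[1,1],-1]))
    t=(yr-o[1])/d[1]; return np.round((o+d*t)[[0,2]],1)
E
python3 - <<'E'
from h import *
for x,y in((430,400),(437,408),(552,290)): print(rayplane('side',240+x/2.8,250+y/2.8,-30))
l=np.radians(22)
for k in(100,240): print('exp mid',k,82.5+9.5-47*np.tan(np.radians(20))+k*np.sin(l),12+k*np.cos(l))
E
```

```text
[107.9 110.8]
[113.1 101.9]
[171.9 233.7]
exp mid 100 112.3540583310797 104.71838545667875
exp mid 240 164.79898140930737 234.52412509602897
```

The held card matches the expected pose: its lower end projects to rack (110,106) mm against an expected (112,105). Inserting.

Emit:
{"method": "move_arm", "body": {"increments": [{"dx":-15,"dy":-1.5,"dz":5,"rx":0,"ry":0,"rz":0,"claw":40},{"dx":-30,"dy":-1.5,"dz":10,"rx":0,"ry":0,"rz":0,"claw":40},{"dx":-38,"dy":-1.5,"dz":13,"rx":0,"ry":0,"rz":0,"claw":40},{"dx":-46,"dy":-1.5,"dz":16,"rx":0,"ry":0,"rz":0,"claw":40},{"dx":-53,"dy":-1.5,"dz":18.5,"rx":0,"ry":0,"rz":0,"claw":40},{"dx":-60,"dy":-1.5,"dz":21,"rx":0,"ry":0,"rz":0,"claw":40},{"dx":-67,"dy":-1.5,"dz":23.5,"rx":0,"ry":0,"rz":0,"claw":40},{"dx":-74,"dy":-1.5,"dz":26,"rx":0,"ry":0,"rz":0,"claw":40},{"dx":-74,"dy":-1.5,"dz":26,"rx":0,"ry":0,"rz":0,"claw":40}]}}

```text
clock: 17.65
ee_pos: [0.6124, -0.336, 0.1236]
eef_rot: [-3.139, -0.894, -0.209]
contact_force: [8.2, -2.1, 41.4]
width: 0.685
finger_force: 92.4
```

```bash
python3 - <<'E'
from h import *
p,r0,s=pose(); print(p,s['contact_force'],s['width']*85.4,s['finger_force'],s['clock'])
for L in(20,2,0,-3): inc(hold(5,L,9,-6.7))
E
```

```text
[ 612.40594519 -336.04561464  123.64947704] [ 8.23283696 -2.0810466  41.37051705] 58.491806791441945 92.4243463226594 17.65
d [-28.2  -0.6   0.6] r [-0.001 -0.056 -0.001]
d [-45.5  -0.6   5.7] r [-0.001 -0.056 -0.001]
d [-47.4  -0.6   6.3] r [-0.001 -0.056 -0.001]
d [-50.3  -0.6   7.2] r [-0.001 -0.056 -0.001]
```

Emit:
{"method": "move_arm", "body": {"increments": [{"dx":-60,"dy":-1,"dz":21,"rx":0,"ry":0,"rz":0,"claw":40},{"dx":15,"dy":0,"dz":-5,"rx":0,"ry":0,"rz":0,"claw":40},{"dx":35,"dy":0,"dz":-12,"rx":0,"ry":0,"rz":0,"claw":40},{"dx":35,"dy":0,"dz":-12,"rx":0,"ry":0,"rz":0,"claw":40},{"dx":35,"dy":0,"dz":-12,"rx":0,"ry":0,"rz":0,"claw":40}]}}

```text
clock: 18.15
ee_pos: [0.6116, -0.3313, 0.138]
eef_rot: [-3.141, -0.838, -0.206]
contact_force: [-0.3, 0.5, -2.7]
width: 0.686
finger_force: 73.4
```

```bash
python3 - <<'E'
from h import *
p,r0,s=pose(); print(p,s['contact_force'],s['eef_rot'],s['clock'])
inc(hold(5,55,9,-6.7))
p,d=shot('side','s7.png'); t,_=shot('top','t7.png'); np.savez('s7.npz',p=p,t=t)
e=lambda q:np.clip(q.astype(float)*2.2,0,255).astype(np.uint8)[...,::-1]
a=cv2.resize(e(p[290:440,330:430]),None,fx=4,fy=4,interpolation=cv2.INTER_CUBIC)
b=cv2.resize(e(t[190:290,405:475]),None,fx=5.5,fy=5.5,interpolation=cv2.INTER_CUBIC)
im=np.zeros((600,800,3),np.uint8); im[:600,:400]=a; im[:550,405:790]=b; cv2.imwrite('pics/z10.png',im)
E
```

```text
[ 611.56210949 -331.30076866  138.00937048] [-0.30469257  0.5174209  -2.65392875] [-3.14065538 -0.83840806 -0.2057869 ] 18.15
d [-4.7  3.8  1.1] r [-0.002 -0.001  0.001]
```

View pics/z10.png

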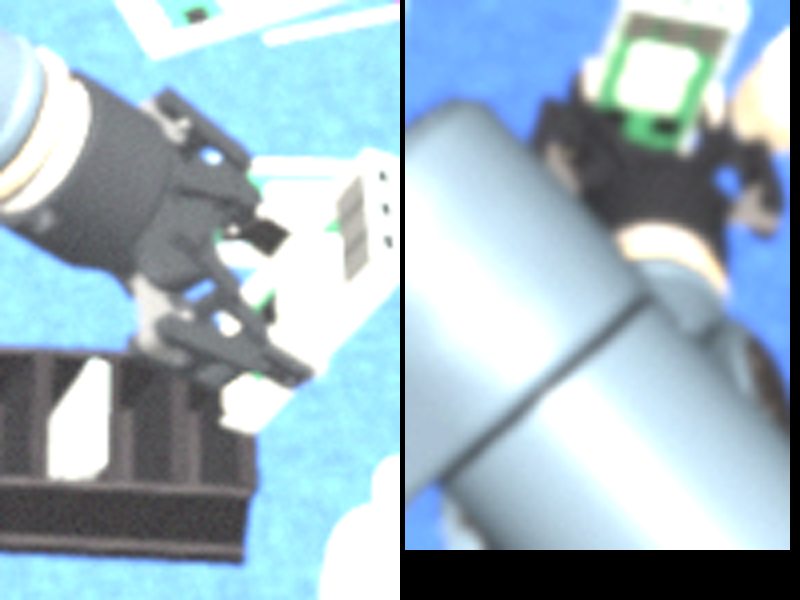

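```bash
python3 - <<'E'
from h import *
f=lambda x,y,yr:rayplane('side',330+x/4,290+y/4,yr)
print('card bottom corners (222,418),(232,432),(252,432)',f(222,418,-30),f(232,432,-30),f(252,430,-30))
print('cheek top inner edge near: right end',f(255,490,-34),f(255,490,-43))
p=np.load('side0.npz')['p'].astype(int).sum(2)
B=R.from_euler('z',RY)
K,E=cam('side')
def proj(w):
    c=E[:3,:3].T@(w/1000-E[:3,3]); return K[0,2]+K[0,0]*c[0]/-c[2], K[1,2]-K[1,1]*c[1]/-c[2]
# brightness profile along rack x at z=59, averaged over y -20..20
xs=np.arange(-125,135,3); out=[]
for x in xs:
    v=[p[int(round(b)),int(round(a))] for y in range(-24,25,4) for a,b in [proj(RO+B.apply([x,y,59.]))]]; out.append(int(np.median(v)))
print(list(zip(xs.tolist(),out)))
E
```

```text
card bottom corners (222,418),(232,432),(252,432) [ 93.7 104.2] [99.  93.1] [108.   95.5]
cheek top inner edge near: right end [112.4  51.3] [111.1  66.1]
[(-125, 308), (-122, 313), (-119, 313), (-116, 308), (-113, 307), (-110, 307), (-107, 268), (-104, 155), (-101, 96), (-98, 95), (-95, 104), (-92, 128), (-89, 127), (-86, 127), (-83, 134), (-80, 140), (-77, 142), (-74, 129), (-71, 97), (-68, 94), (-65, 98), (-62, 106), (-59, 125), (-56, 127), (-53, 123), (-50, 135), (-47, 145), (-44, 144), (-41, 106), (-38, 95), (-35, 96), (-32, 98), (-29, 106), (-26, 127), (-23, 126), (-20, 126), (-17, 128), (-14, 128), (-11, 134), (-8, 97), (-5, 90), (-2, 93), (1, 98), (4, 105), (7, 125), (10, 131), (13, 146), (16, 214), (19, 342), (22, 327), (25, 328), (28, 352), (31, 401), (34, 531), (37, 547), (40, 360), (43, 205), (46, 128), (49, 130), (52, 131), (55, 100), (58, 93), (61, 97), (64, 98), (67, 96), (70, 99), (73, 122), (76, 127), (79, 125), (82, 134), (85, 123), (88, 93), (91, 96), (94, 96), (97, 96), (100, 100), (103, 107), (106, 124), (109, 131), (112, 171), (115, 289), (118, 302), (121, 303), (124, 306), (127, 307), (130, 306), (133, 307)]
```

```bash
python3 - <<'E'
from h import *
B=R.from_euler('z',RY)
def proj(n,w):
    K,E=cam(n); c=E[:3,:3].T@(w/1000-E[:3,3]); return K[0,2]+K[0,0]*c[0]/-c[2], K[1,2]-K[1,1]*c[1]/-c[2]
def prof(n,img,ys,xs,z):
    for y in ys:
        v=[cv2.getRectSubPix(img,(1,1),proj(n,RO+B.apply([x,y,z])))[0,0] for x in xs]; yield y,np.round(np.median(v,0)).astype(int).tolist()
for n in('top','side'):
    img=np.load(n+'0.npz')['p']
    print(n,[ (y,c) for y,c in prof(n,img,list(range(-50,-25,2))+list(range(26,50,2)),range(-80,80,4),58)])
t=np.load('s7.npz')['t']
print('card rows in t7'); 
for z,x in((225,170),(215,166)): print(z,[(y,c) for y,c in prof('top',t,range(-45,46,3),[x],z)])
p,r,s=pose(); print('TCP rack',B.inv().apply(p-RO))
E
```

```text
top [(-50, [53, 79, 139]), (-48, [52, 78, 138]), (-46, [51, 76, 133]), (-44, [49, 71, 122]), (-42, [47, 63, 105]), (-40, [44, 54, 83]), (-38, [40, 43, 60]), (-36, [35, 34, 40]), (-34, [28, 26, 28]), (-32, [23, 21, 22]), (-30, [22, 19, 20]), (-28, [22, 20, 20]), (-26, [22, 20, 20]), (26, [24, 21, 21]), (28, [25, 22, 23]), (30, [28, 26, 26]), (32, [32, 29, 29]), (34, [33, 30, 30]), (36, [32, 28, 28]), (38, [28, 26, 26]), (40, [27, 25, 27]), (42, [30, 29, 34]), (44, [34, 37, 50]), (46, [39, 47, 72]), (48, [43, 57, 96])]
side [(-50, [27, 26, 27]), (-48, [27, 27, 27]), (-46, [27, 26, 27]), (-44, [28, 28, 28]), (-42, [35, 34, 34]), (-40, [47, 45, 46]), (-38, [54, 51, 51]), (-36, [47, 45, 46]), (-34, [44, 42, 44]), (-32, [43, 41, 42]), (-30, [44, 42, 43]), (-28, [44, 42, 43]), (-26, [44, 42, 42]), (26, [30, 29, 30]), (28, [30, 30, 31]), (30, [34, 32, 34]), (32, [42, 41, 43]), (34, [50, 52, 58]), (36, [55, 64, 84]), (38, [60, 80, 117]), (40, [64, 92, 138]), (42, [66, 95, 145]), (44, [66, 96, 146]), (46, [66, 96, 146]), (48, [66, 95, 146])]
card rows in t7
225 [(-45, [53, 81, 142]), (-42, [54
[... 681 characters left out ...]
, [54, 82, 145]), (-36, [55, 83, 145]), (-33, [58, 86, 149]), (-30, [67, 95, 154]), (-27, [89, 113, 158]), (-24, [110, 131, 160]), (-21, [119, 138, 159]), (-18, [115, 134, 154]), (-15, [110, 129, 151]), (-12, [111, 130, 152]), (-9, [115, 134, 156]), (-6, [119, 138, 159]), (-3, [116, 135, 157]), (0, [109, 129, 153]), (3, [107, 127, 152]), (6, [112, 131, 155]), (9, [118, 137, 160]), (12, [121, 141, 163]), (15, [116, 136, 161]), (18, [110, 131, 157]), (21, [110, 130, 155]), (24, [114, 133, 157]), (27, [117, 136, 160]), (30, [112, 132, 159]), (33, [97, 119, 154]), (36, [76, 99, 148]), (39, [59, 85, 143]), (42, [53, 81, 141]), (45, [52, 79, 139])]
TCP rack [132.59224842   3.74001184 136.92329546]
```

```bash
python3 - <<'E'
from h import *
im=cv2.imread('pics/s7.png').astype(float)[290:440,330:430]
im=np.clip(im*1.0,0,255).astype(np.uint8)
cv2.imwrite('pics/z11.png',cv2.resize(im[30:125],None,fx=6,fy=6,interpolation=cv2.INTER_LANCZOS4))
E
```

```text
(no output)
```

View pics/z11.png

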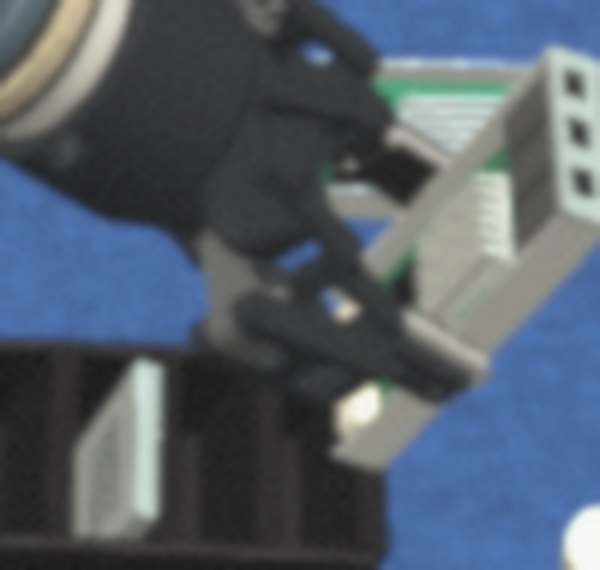

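The crop shows the side face of the card: bottom edge from (333,448) to (380,470), top end from (560,215) to (600,222). It is above the rack and has slid up in the grip.

```bash
sed -i 's/^RO=.*; RY/RO=np.array([479.5,-309.8,0]); RY/' h.py; python3 - <<'E'
from h import *
y=3.5+2.3-30
for x,v in((333,448),(380,470),(560,215),(600,222)): print(rayplane('side',330+x/6,320+v/6,y))
p,r,s=pose(); print('TCP rack',R.from_euler('z',RY).inv().apply(p-RO))
# divider: slot 5 seen in this zoom, expected top edges
E
```

```text
[94.1 98.3]
[109.3  87.5]
[150.4 221.1]
[161.9 218.7]
TCP rack [132.60723329   6.0936846  136.92329546]
```

```bash
sed -i 's/(i-2.5)\*33+9.5/(i-2.5)*33+11.5/' h.py; cat >> h.py <<'E'
def shift(bot,i,zs):
    """tool shifts taking the card's measured lower-end middle (rack frame) to slot i's centre line at heights zs"""
    p,r,s=pose(); B=R.from_euler('z',RY)
    for z in zs: print(z,'d',np.round(r.inv().apply(slot(i,z)-RO-B.apply(bot)),1) if 0 else np.round(r.inv().apply(slot(i,z)-(RO+B.apply(bot))),1))
E
python3 - <<'E'
from h import *
shift([101.7,5.8,92.9],5,(92,75,65,55,45,35,25,22))
print(R.from_euler('z',RY).inv().apply(slot(5,59)-RO))
E
```

```text
92 d [2.2 5.8 3.8]
75 d [-14.5   5.8  10.6]
65 d [-24.4   5.9  14.6]
55 d [-34.3   5.9  18.6]
45 d [-44.1   5.9  22.6]
35 d [-54.    5.9  26.6]
25 d [-63.8   5.9  30.6]
22 d [-66.8   5.9  31.8]
[9.4000000e+01 1.2311739e-14 5.9000000e+01]
```

Emit:
{"method": "move_arm", "body": {"increments": [{"dx":2,"dy":6,"dz":4,"rx":0,"ry":0,"rz":0,"claw":40},{"dx":2,"dy":6,"dz":4,"rx":0,"ry":0,"rz":0,"claw":40},{"dx":-6,"dy":6,"dz":7,"rx":0,"ry":0,"rz":0,"claw":40},{"dx":-14,"dy":6,"dz":10.5,"rx":0,"ry":0,"rz":0,"claw":40},{"dx":-19,"dy":6,"dz":12.5,"rx":0,"ry":0,"rz":0,"claw":40},{"dx":-24,"dy":6,"dz":14.5,"rx":0,"ry":0,"rz":0,"claw":40},{"dx":-24,"dy":6,"dz":14.5,"rx":0,"ry":0,"rz":0,"claw":40}]}}

```text
clock: 18.95
ee_pos: [0.6046, -0.3383, 0.1096]
eef_rot: [-3.139, -0.838, -0.211]
contact_force: [-0.3, -0.5, -1.6]
width: 0.684
finger_force: 73.3
```

Emit:
{"method": "move_arm", "body": {"increments": [{"dx":-4,"dy":0,"dz":1.6,"rx":0,"ry":0,"rz":0,"claw":40},{"dx":-8,"dy":0,"dz":3.2,"rx":0,"ry":0,"rz":0,"claw":40},{"dx":-12,"dy":0,"dz":4.8,"rx":0,"ry":0,"rz":0,"claw":40},{"dx":-12,"dy":0,"dz":4.8,"rx":0,"ry":0,"rz":0,"claw":40}]}}

```text
clock: 19.35
ee_pos: [0.6004, -0.3373, 0.0977]
eef_rot: [-3.139, -0.838, -0.21]
contact_force: [-0.9, 0.4, -2.1]
width: 0.683
finger_force: 73.3
```

Emit:
{"method": "move_arm", "body": {"increments": [{"dx":-4,"dy":0,"dz":1.6,"rx":0,"ry":0,"rz":0,"claw":40},{"dx":-8,"dy":0,"dz":3.2,"rx":0,"ry":0,"rz":0,"claw":40},{"dx":-12,"dy":0,"dz":4.8,"rx":0,"ry":0,"rz":0,"claw":40},{"dx":-12,"dy":0,"dz":4.8,"rx":0,"ry":0,"rz":0,"claw":40}]}}

```text
clock: 19.75
ee_pos: [0.5958, -0.3364, 0.086]
eef_rot: [-3.139, -0.839, -0.21]
contact_force: [-3.3, 0.7, 1.5]
width: 0.683
finger_force: 74.0
```

Emit:
{"method": "move_arm", "body": {"increments": [{"dx":-4,"dy":0,"dz":1.6,"rx":0,"ry":0,"rz":0,"claw":40},{"dx":-8,"dy":0,"dz":3.2,"rx":0,"ry":0,"rz":0,"claw":40},{"dx":-12,"dy":0,"dz":4.8,"rx":0,"ry":0,"rz":0,"claw":40},{"dx":-12,"dy":0,"dz":4.8,"rx":0,"ry":0,"rz":0,"claw":40}]}}

```text
clock: 20.15
ee_pos: [0.5921, -0.3358, 0.0771]
eef_rot: [-3.14, -0.845, -0.21]
contact_force: [-12.4, 2.3, 18.1]
width: 0.68
finger_force: 75.9
```

Emit:
{"method": "move_arm", "body": {"increments": [{"dx":0,"dy":0,"dz":0,"rx":0,"ry":0,"rz":0,"claw":72},{"dx":0,"dy":0,"dz":0,"rx":0,"ry":0,"rz":0,"claw":85},{"dx":0,"dy":0,"dz":0,"rx":0,"ry":0,"rz":0,"claw":85},{"dx":0,"dy":0,"dz":0,"rx":0,"ry":0,"rz":0,"claw":85},{"dx":0,"dy":0,"dz":-20,"rx":0,"ry":0,"rz":0,"claw":85},{"dx":0,"dy":0,"dz":-50,"rx":0,"ry":0,"rz":0,"claw":85},{"dx":0,"dy":0,"dz":-90,"rx":0,"ry":0,"rz":0,"claw":85},{"dx":20,"dy":0,"dz":-110,"rx":0,"ry":0,"rz":0,"claw":85},{"dx":50,"dy":0,"dz":-130,"rx":0,"ry":0,"rz":0,"claw":85},{"dx":50,"dy":0,"dz":-130,"rx":0,"ry":0,"rz":0,"claw":85}]}}

```text
clock: 21.15
ee_pos: [0.5317, -0.3243, 0.2031]
eef_rot: [3.134, -0.847, -0.202]
contact_force: [0.4, -0.3, 0.0]
width: 0.999
finger_force: 0.0
```

```bash
cat >> h.py <<'E'
def placed(f):
    """heights of bright (card/blank) points over the rack from the side depth, binned by rack x"""
    p,d=shot('side',f); P=pts('side',d)*1000; q=R.from_euler('z',RY).inv().apply((P-RO).reshape(-1,3))
    ok=(abs(q[:,1])<38)&(q[:,0]>-115)&(q[:,0]<200)&(q[:,2]>75)&(q[:,2]<260)&(d.reshape(-1)>0)
    for x in range(-115,200,15):
        m=ok&(q[:,0]>=x)&(q[:,0]<x+15)
        if m.sum()>8: print(x,m.sum(),'z99',np.round(np.percentile(q[m,2],[5,98])),'y',np.round(np.percentile(q[m,1],[3,97])))
E
python3 - <<'E'
from h import *
p,r,s=pose(); print(p,s['contact_force'],s['joint_pos'],s['clock'])
placed('s8.png'); cards()
im=cv2.imread('pics/s8.png'); cv2.imwrite('pics/z12.png',cv2.resize(im[290:440,270:440],None,fx=4,fy=4,interpolation=cv2.INTER_LANCZOS4))
E
```

```text
[ 531.70901268 -324.2760459   203.13596258] [ 0.44492599 -0.25097601  0.00298132] [-0.99131038  0.50331184  2.05426658  1.72047215  0.56198064 -0.76266185] 21.15
-25 19 z99 [246. 257.] y [-37. -27.]
-10 18 z99 [240. 260.] y [-33.  38.]
5 24 z99 [240. 260.] y [-23.  38.]
20 14 z99 [224. 239.] y [37. 38.]
35 14 z99 [210. 236.] y [36. 38.]
95 258 z99 [ 76. 106.] y [-34.  27.]
110 380 z99 [ 91. 138.] y [-34.  27.]
125 292 z99 [126. 147.] y [-34.  25.]
140 28 z99 [137. 142.] y [-33.  25.]
[237. 187.] green 0 [704.5 326.1] [115.1 103.5] yaw 83.1
[339. 198.] green 301 [661.2  -6.3] [149.5  67.5] yaw 13.4
[392. 201.] green 309 [ 652.8 -177.5] [ 67.5 150.5] yaw -10.9
[323. 262.] green 316 [456.6  46.1] [147.8  67.1] yaw 11.3
```

View pics/z12.png

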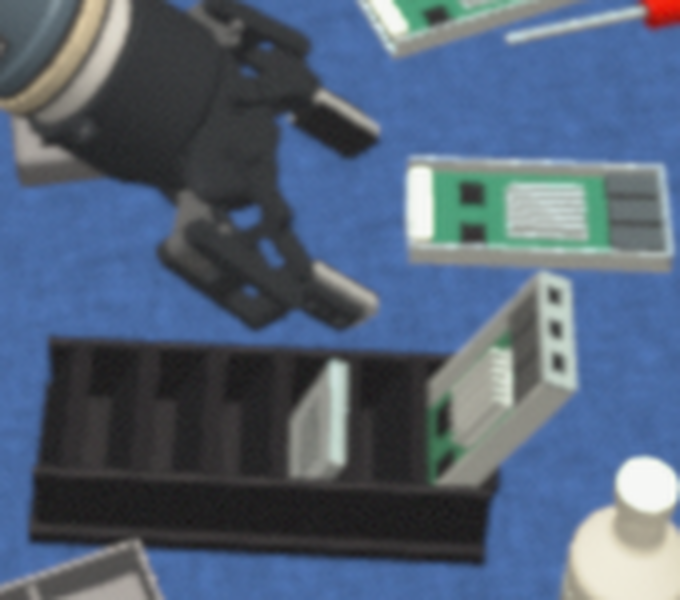

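Card_a stands in slot 5 at (500,380) in the crop, on the floor with its top near z = 147 mm, and the blank is untouched. That was my last picture, so I work by numbers from here, starting with the card at (653,-178).

```bash
cat >> h.py <<'E'
def pick(c,yaw,cx=18,z=-1,pre=90):
    """tool poses over and at a flat card with centre c (mm), hand tilted 20deg"""
    yaw=np.radians(yaw); r=rot(yaw,np.radians(-20)); t=np.array([c[0]+cx*np.cos(yaw),c[1]+cx*np.sin(yaw),z])
    return (t+[0,0,pre],r),(t+[0,0,8],r),(t,r)
def held(f=None):
    """lower-end middle, upper end and lean of a held card, rack frame, from side depth"""
    p,d=shot('side',f); P=pts('side',d)*1000; q=R.from_euler('z',RY).inv().apply((P-RO).reshape(-1,3))
    hsv=cv2.cvtColor(p,cv2.COLOR_RGB2HSV).reshape(-1,3).astype(int)
    card=(hsv[:,2]>105)&~((hsv[:,0]>100)&(hsv[:,0]<130)&(hsv[:,1]>110))
    tr=R.from_euler('z',RY).inv().apply(pose()[0]-RO)
    ok=card&(d.reshape(-1)>0)&(abs(q[:,1]-tr[1])<36)&(abs(q[:,0]-tr[0])<110)&(q[:,2]>tr[2]-110)&(q[:,2]<tr[2]+140)&(q[:,2]>60)
    m=cv2.morphologyEx(ok.reshape(480,640).astype(np.uint8),cv2.MORPH_OPEN,np.ones((2,2)))
    return q[m.reshape(-1)>0],tr
E
python3 - <<'E'
from h import *
for u,v in((398,299),(430,292),(466,286)): print('driver',np.round(ray('side',u,v,.008)*1000))
a,b,c=pick((654.6,-178.3),-10.9)
inc((np.array([560,-190,230]),a[1]),a,b,c)
E
```

```text
driver [672. -50.   8.]
driver [752. -41.   8.]
driver [842. -35.   8.]
d [  24.1 -136.2  -19.4] r [ 0.006 -1.19  -0.017]
d [  -8.9 -167.6  155.1] r [ 0.006 -1.19  -0.017]
d [ -70.1 -167.7  209.8] r [ 0.006 -1.19  -0.017]
d [ -76.  -167.7  215.1] r [ 0.006 -1.19  -0.017]
```

Emit:
{"method": "move_arm", "body": {"increments": [{"dx":24,"dy":-136,"dz":-20,"rx":0.006,"ry":-1.19,"rz":-0.017,"claw":85},{"dx":24,"dy":-136,"dz":-20,"rx":0.006,"ry":-1.19,"rz":-0.017,"claw":85},{"dx":24,"dy":-136,"dz":-20,"rx":0.006,"ry":-1.19,"rz":-0.017,"claw":85},{"dx":24,"dy":-136,"dz":-20,"rx":0.006,"ry":-1.19,"rz":-0.017,"claw":85},{"dx":24,"dy":-136,"dz":-20,"rx":0.006,"ry":-1.19,"rz":-0.017,"claw":85},{"dx":24,"dy":-136,"dz":-20,"rx":0.006,"ry":-1.19,"rz":-0.017,"claw":85},{"dx":24,"dy":-136,"dz":-20,"rx":0.006,"ry":-1.19,"rz":-0.017,"claw":85},{"dx":-9,"dy":-168,"dz":155,"rx":0.006,"ry":-1.19,"rz":-0.017,"claw":85},{"dx":-9,"dy":-168,"dz":155,"rx":0.006,"ry":-1.19,"rz":-0.017,"claw":85},{"dx":-9,"dy":-168,"dz":155,"rx":0.006,"ry":-1.19,"rz":-0.017,"claw":85},{"dx":-9,"dy":-168,"dz":155,"rx":0.006,"ry":-1.19,"rz":-0.017,"claw":85},{"dx":-9,"dy":-168,"dz":155,"rx":0.006,"ry":-1.19,"rz":-0.017,"claw":85},{"dx":-40,"dy":-168,"dz":182,"rx":0.006,"ry":-1.19,"rz":-0.017,"claw":85},{"dx":-70,"dy":-168,"dz":210,"rx":0.006,"ry":-1.19,"rz":-0.017,"claw":85},{"dx":-70,"dy":-168,"dz":210,"rx":0.006,"ry":-1.19,"rz":-0.017,"claw":85},{"dx":-70,"dy":-168,"dz":210,"rx":0.006,"ry":-1.19,"rz":-0.017,"claw":85}]}}

```text
clock: 22.85
ee_pos: [0.67, -0.1796, 0.0035]
eef_rot: [-3.137, 0.357, -0.189]
contact_force: [0.2, -0.1, 1.2]
width: 0.996
finger_force: 0.0
```

```bash
python3 - <<'E'
from h import *
p,r,s=pose(); print(p,s['contact_force'],s['joint_pos'],s['clock'])
a,b,c=pick((654.6,-178.3),-10.9); inc(c,a)
E
```

```text
[ 670.01844933 -179.63575502    3.4865059 ] [ 0.16037412 -0.05714     1.19832313] [-0.39399458  1.03474253  1.05385365 -0.06726304  1.404236    1.38945816] 22.85
d [4.  1.6 3.3] r [-0.004  0.008  0.001]
d [-27.4   1.2 -81. ] r [-0.004  0.008  0.001]
```

Emit:
{"method": "move_arm", "body": {"increments": [{"dx":4,"dy":1.5,"dz":3,"rx":0,"ry":0,"rz":0,"claw":85},{"dx":4,"dy":1.5,"dz":3,"rx":0,"ry":0,"rz":0,"claw":85},{"dx":4,"dy":1.5,"dz":3,"rx":0,"ry":0,"rz":0,"claw":40},{"dx":4,"dy":1.5,"dz":3,"rx":0,"ry":0,"rz":0,"claw":40},{"dx":4,"dy":1.5,"dz":3,"rx":0,"ry":0,"rz":0,"claw":40},{"dx":4,"dy":1.5,"dz":3,"rx":0,"ry":0,"rz":0,"claw":40}], "newtons": 90}}

```text
clock: 23.45
ee_pos: [0.676, -0.1833, 0.0047]
eef_rot: [-3.14, 0.346, -0.191]
contact_force: [0.8, 0.5, 6.0]
width: 0.667
finger_force: 96.4
```

Emit:
{"method": "move_arm", "body": {"increments": [{"dx":-7,"dy":0,"dz":-19,"rx":0,"ry":0,"rz":0,"claw":40},{"dx":-22,"dy":0,"dz":-60,"rx":0,"ry":0,"rz":0,"claw":40},{"dx":-40,"dy":0,"dz":-110,"rx":0,"ry":0,"rz":0,"claw":40},{"dx":-58,"dy":0,"dz":-160,"rx":0,"ry":0,"rz":0,"claw":40},{"dx":-58,"dy":0,"dz":-160,"rx":0,"ry":0,"rz":0,"claw":40},{"dx":-58,"dy":0,"dz":-160,"rx":0,"ry":0,"rz":0,"claw":40}]}}

```text
clock: 24.05
ee_pos: [0.6759, -0.1837, 0.1757]
eef_rot: [-3.14, 0.344, -0.19]
contact_force: [-0.4, -0.5, -2.6]
width: 0.668
finger_force: 96.4
```

```bash
python3 - <<'E'
from h import *
p,r,s=pose(); print(p,s['contact_force'],s['finger_force'],s['width'],s['clock'])
h=hold(4,110,18,-9); print(h[0]); inc(h)
E
```

```text
[ 675.91910484 -183.6943565   175.71964504] [-0.3890926  -0.47292596 -2.58981543] 96.40802337555215 0.6680597231712823 24.05
[ 603.19347656 -335.8663039   192.21094386]
d [-45.7 163.2  -1.4] r [-0.006  1.182  0.017]
```

```bash
python3 - <<'E'
from h import *
h=hold(4,110,18,-4); B=R.from_euler('z',RY)
inc((h[0]+B.apply([0,130,0]),h[1]),h)
E
```

```text
d [-48.6  33.1  -2.2] r [-0.006  1.182  0.017]
d [-50.7 163.1  -1.6] r [-0.006  1.182  0.017]
```

Emit:
{"method": "move_arm", "body": {"increments": [{"dx":-49,"dy":33,"dz":-30,"rx":-0.006,"ry":1.182,"rz":0.017,"claw":40},{"dx":-49,"dy":33,"dz":-30,"rx":-0.006,"ry":1.182,"rz":0.017,"claw":40},{"dx":-49,"dy":33,"dz":-30,"rx":-0.006,"ry":1.182,"rz":0.017,"claw":40},{"dx":-49,"dy":33,"dz":-30,"rx":-0.006,"ry":1.182,"rz":0.017,"claw":40},{"dx":-49,"dy":33,"dz":-30,"rx":-0.006,"ry":1.182,"rz":0.017,"claw":40},{"dx":-49,"dy":33,"dz":-30,"rx":-0.006,"ry":1.182,"rz":0.017,"claw":40},{"dx":-49,"dy":33,"dz":-20,"rx":-0.006,"ry":1.182,"rz":0.017,"claw":40},{"dx":-50,"dy":33,"dz":-2,"rx":-0.006,"ry":1.182,"rz":0.017,"claw":40},{"dx":-50,"dy":33,"dz":-2,"rx":-0.006,"ry":1.182,"rz":0.017,"claw":40},{"dx":-50,"dy":80,"dz":-2,"rx":-0.006,"ry":1.182,"rz":0.017,"claw":40},{"dx":-50,"dy":125,"dz":-2,"rx":-0.006,"ry":1.182,"rz":0.017,"claw":40},{"dx":-50,"dy":163,"dz":-2,"rx":-0.006,"ry":1.182,"rz":0.017,"claw":40},{"dx":-50,"dy":163,"dz":-2,"rx":-0.006,"ry":1.182,"rz":0.017,"claw":40},{"dx":-50,"dy":163,"dz":-2,"rx":-0.006,"ry":1.182,"rz":0.017,"claw":40}]}}

```text
clock: 25.45
ee_pos: [0.599, -0.3212, 0.1875]
eef_rot: [-3.132, -0.825, -0.213]
contact_force: [0.9, -0.3, -0.7]
width: 0.664
finger_force: 96.8
```

```bash
python3 - <<'E'
from h import *
p,r,s=pose(); print(p,s['eef_rot'],s['contact_force'],s['finger_force'],s['width'],s['joint_pos'],s['clock'])
q,tr=held('s9.png'); print('tcp',tr,len(q))
np.save('q9.npy',q)
# near side face: points by depth nearest to camera (lowest y)
e=np.linspace(tr[2]-100,tr[2]+120,23)
for a,b in zip(e,e[1:]):
    m=(q[:,2]>=a)&(q[:,2]<b)
    if m.sum()>5:
        print(int(a),m.sum(),'x',np.round(np.percentile(q[m,0],[3,50,97])),'y',np.round(np.percentile(q[m,1],[3,97])))
E
```

```text
[ 598.97258983 -321.24100272  187.48143648] [-3.13236477 -0.82513996 -0.21341722] [ 0.86224649 -0.321256   -0.72432168] 96.82998060830869 0.6642852345133885 [-0.86034687  0.56795591  1.92526333  1.68819995  0.47042211 -0.60724428] 25.45
tcp [119.77309018   0.78558223 187.36892745] 1626
87 77 x [100. 107. 118.] y [-33.  11.]
97 133 x [ 84. 112. 122.] y [-34.  14.]
107 145 x [ 78.  86. 126.] y [-34.  23.]
117 108 x [ 80. 106. 131.] y [-34.  17.]
127 92 x [ 85. 112. 141.] y [-34.  14.]
137 246 x [ 92. 132. 141.] y [-33.  20.]
147 40 x [ 95. 102. 128.] y [-19.   2.]
157 37 x [ 97. 107. 114.] y [-18.  -3.]
167 28 x [101. 106. 118.] y [-18.  22.]
177 21 x [104. 108. 121.] y [-17.  26.]
187 77 x [108. 114. 125.] y [-18.  26.]
197 52 x [114. 119. 131.] y [-23.   9.]
207 84 x [103. 118. 133.] y [-23.  11.]
217 61 x [ 97. 127. 142.] y [-23.   3.]
227 206 x [127. 133. 142.] y [-18.  33.]
257 15 x [38. 40. 43.] y [-38. -30.]
```

```bash
cat >> h.py <<'E'
def poly(f,off=-30,win=(290,430,300,460)):
    p=cv2.cvtColor(cv2.imread('pics/'+f),cv2.COLOR_BGR2HSV).astype(int); tr=R.from_euler('z',RY).inv().apply(pose()[0]-RO)
    m=((p[...,2]>95)&~((p[...,0]>95)&(p[...,0]<135)&(p[...,1]>90))).astype(np.uint8); k=np.zeros_like(m); a,b,c,d=win; k[a:b,c:d]=m[a:b,c:d]
    cs,_=cv2.findContours(k,cv2.RETR_EXTERNAL,cv2.CHAIN_APPROX_NONE)
    for c in cs:
        if cv2.contourArea(c)>60:
            print('area',cv2.contourArea(c),[((u,v),rayplane('side',u,v,tr[1]+off).tolist()) for u,v in cv2.approxPolyDP(c,1.5,True)[:,0].tolist()])
def ascii(f,u0,u1,v0,v1):
    g=cv2.imread('pics/'+f,0)[v0:v1,u0:u1]
    for i,r in enumerate(g): print(v0+i,''.join(' .:-=+*#%@'[min(9,int(x)//23)] for x in r))
E
python3 - <<'E'
from h import *
poly('s9.png'); ascii('s9.png',340,430,335,415)
E
```

```text
area 511.5 [((438, 407), [192.7, 73.6]), ((434, 404), [184.2, 83.0]), ((427, 404), [171.5, 81.9]), ((423, 409), [166.0, 64.4]), ((423, 415), [168.2, 43.7]), ((413, 422), [151.9, 17.1]), ((411, 429), [150.4, -9.0]), ((443, 429), [211.6, -3.0]), ((437, 419), [195.8, 32.1]), ((440, 412), [198.4, 57.0])]
area 320.5 [((356, 380), [38.4, 148.2]), ((351, 381), [29.5, 144.4]), ((342, 395), [14.1, 98.2]), ((343, 409), [16.7, 50.8]), ((351, 409), [31.8, 52.2]), ((356, 405), [40.8, 66.9])]
area 64.5 [((357, 338), [36.4, 268.4]), ((357, 351), [37.5, 233.2]), ((360, 353), [42.7, 228.0]), ((360, 349), [42.4, 239.1]), ((365, 345), [50.3, 250.6])]
area 2290.5 [((408, 320), [115.6, 319.6]), ((402, 327), [107.6, 301.6]), ((390, 319), [87.1, 320.2]), ((389, 323), [86.2, 310.2]), ((400, 330), [105.0, 293.8]), ((399, 336), [104.6, 278.3]), ((393, 337), [95.1, 275.0]), ((386, 345), [85.1, 253.0]), ((391, 350), [94.2, 240.1]), ((391, 353), [94.8, 231.8]), ((403, 363), [117.2, 205.1]), ((397, 367), [107.9, 192.8]), ((389, 363), [93.4, 203.4]), ((384, 366), [85.4, 194.0]), ((375, 366), [69.9, 192.9]), ((375,
[... 8373 characters left out ...]
=============================*@@@@@
408 ::=++++***++==-::::::::..........::::--:-+*********+=---===========================+%@@@@@
409 ::-==========-::.:::::::..........:::--=+*********+=-::-===========================+@@@@@@
410 :::-::-------:::::::::::::.::.....:::-=+++++++++++=-:::-===========================*@@@@@@
411 .:::::::::::::::::::::::::::::::::::::-===========-::::-===========================*@@@@@@
412 ...............:..:.::::::::::::::::::::::--:::---::::-============================+%@@@@@
413 ........................................::::::::::::::-============================+#@@@@@
414 ....................................................:-=============================+*%@@@@
```

```bash
python3 - <<'E'
from h import *
shift([83.5,0.8,105],4,(104,75,65,55,45,35,25,15))
# depth-based check of near corner and divider/cheek tops in the same camera
p,d=shot('side'); P=pts('side',d)*1000; q=R.from_euler('z',RY).inv().apply((P-RO).reshape(-1,3)).reshape(480,640,3)
for nm,(a,b,c,e) in dict(heldbottom=(376,381,372,383),heldtopplate=(409,417,338,347),card5plate=(405,412,367,376),card5near=(388,396,400,406)).items():
    print(nm,np.round(np.median(q[c:e,a:b].reshape(-1,3),0),1))
E
```

```text
104 d [-4.9  0.9 -3.8]
75 d [-33.3   1.    8.1]
65 d [-43.1   1.   12.3]
55 d [-53.    1.1  16.4]
45 d [-62.8   1.1  20.5]
35 d [-72.6   1.2  24.6]
25 d [-82.4   1.2  28.8]
15 d [-92.2   1.2  32.9]
heldbottom [ 79.7   1.5 114.9]
heldtopplate [132.1  -4.5 232.8]
card5plate [132.3  -4.5 144. ]
card5near [105.9 -32.5  85.5]
```

Emit:
{"method": "move_arm", "body": {"increments": [{"dx":-5,"dy":1,"dz":-4,"rx":0,"ry":0,"rz":0,"claw":40},{"dx":-20,"dy":1,"dz":2,"rx":0,"ry":0,"rz":0,"claw":40},{"dx":-33,"dy":1,"dz":8,"rx":0,"ry":0,"rz":0,"claw":40},{"dx":-43,"dy":1,"dz":12.5,"rx":0,"ry":0,"rz":0,"claw":40},{"dx":-43,"dy":1,"dz":12.5,"rx":0,"ry":0,"rz":0,"claw":40}]}}

```text
clock: 26.05
ee_pos: [0.58, -0.3179, 0.1482]
eef_rot: [-3.134, -0.825, -0.212]
contact_force: [-0.6, 0.2, -2.9]
width: 0.667
finger_force: 96.8
```

Emit:
{"method": "move_arm", "body": {"increments": [{"dx":-4,"dy":0,"dz":1.7,"rx":0,"ry":0,"rz":0,"claw":40},{"dx":-8,"dy":0,"dz":3.4,"rx":0,"ry":0,"rz":0,"claw":40},{"dx":-12,"dy":0,"dz":5,"rx":0,"ry":0,"rz":0,"claw":40},{"dx":-12,"dy":0,"dz":5,"rx":0,"ry":0,"rz":0,"claw":40}]}}

```text
clock: 26.45
ee_pos: [0.5814, -0.3204, 0.1441]
eef_rot: [-3.137, -0.846, -0.209]
contact_force: [1.5, 2.4, 11.9]
width: 0.666
finger_force: 97.9
```

```bash
sed -i 's/^def slot.*/def slot(i,z): return RO+R.from_euler("z",RY).apply([(i-2.5)*33+2.5+(z-12)*np.tan(np.radians(20)),0,z])/' h.py
cat >> h.py <<'E'
def bottom(cx,cz=-3.3,a=20):
    """lower-end middle of the held card in the rack frame from the tool pose"""
    p,r,s=pose(); l=np.pi/2-np.radians(a)-np.arccos(np.clip(-r.apply([0,0,1])[2],-1,1))
    t=R.from_euler('z',RY).inv().apply(p-RO); ax=np.array([np.sin(l),0,np.cos(l)]); n=np.array([-np.cos(l),0,np.sin(l)])
    return t-ax*(70+cx)-n*cz, np.degrees(l)
E
python3 - <<'E'
from h import *
b,l=bottom(20); print(b,l); shift(b,4,(72,66,58,50,40,30,20,14))
print(pose()[2]['contact_force'])
E
```

```text
[65.84022074 10.63888357 61.59238637] 21.51473567297873
72 d [13.1 10.6 -0.9]
66 d [ 7.2 10.6  1.4]
58 d [-0.8 10.7  4.5]
50 d [-8.7 10.7  7.6]
40 d [-18.6  10.7  11.5]
30 d [-28.5  10.7  15.5]
20 d [-38.4  10.7  19.4]
14 d [-44.3  10.8  21.7]
[ 1.50322551  2.44358851 11.91859517]
```

```bash
python3 - <<'E'
from h import *
p,r,s=pose(); print(p,s['joint_vel'],s['clock'],s['contact_force']); shot('side'); p,r,s=pose(); print(p,s['clock'],s['contact_force'],bottom(20))
E
```

```text
[ 581.420417   -320.40545498  144.11123775] [ 0.00201312 -0.00987446  0.00310403 -0.01790101 -0.01126746  0.01143809] 26.45 [ 1.50322551  2.44358851 11.91859517]
[ 581.3395422  -320.38870371  144.19501396] 26.5 [ 2.23807285  2.52959812 11.28481868] (array([65.73151515, 10.63859812, 61.68758468]), np.float64(21.53286928587969))
```

Emit:
{"method": "move_arm", "body": {"increments": [{"dx":14,"dy":0,"dz":-3,"rx":0,"ry":0,"rz":0,"claw":40},{"dx":18,"dy":0,"dz":-2,"rx":0,"ry":0,"rz":0,"claw":40},{"dx":18,"dy":10.6,"dz":-2,"rx":0,"ry":0,"rz":0,"claw":40},{"dx":18,"dy":10.6,"dz":-2,"rx":0,"ry":0,"rz":0,"claw":40},{"dx":18,"dy":10.6,"dz":-2,"rx":0,"ry":0,"rz":0,"claw":40}]}}

```text
clock: 27.0
ee_pos: [0.5856, -0.3327, 0.1534]
eef_rot: [-3.14, -0.831, -0.209]
contact_force: [-0.6, 0.5, -1.9]
width: 0.667
finger_force: 96.9
```

```bash
python3 - <<'E'
from h import *
b,l=bottom(20); print(b,l,pose()[2]['contact_force']); shift(b,4,(72,66,58,50,40,30,20,14))
shot('side'); print(bottom(20))
p,d=shot('side'); P=pts('side',d)*1000; q=R.from_euler('z',RY).inv().apply((P-RO).reshape(-1,3)).reshape(480,640,3)
E
```

```text
[71.24861403 -0.51915941 71.43224524] 22.370006728475452 [-0.62261721  0.49097054 -1.91591717]
72 d [ 2.2 -0.5  1.5]
66 d [-3.7 -0.5  4. ]
58 d [-11.6  -0.5   7.2]
50 d [-19.5  -0.5  10.4]
40 d [-29.3  -0.5  14.5]
30 d [-39.2  -0.5  18.5]
20 d [-49.   -0.5  22.6]
14 d [-54.9  -0.5  25. ]
(array([71.12520423, -0.23326851, 71.33079274]), np.float64(22.384342934644135))
```

Emit:
{"method": "move_arm", "body": {"increments": [{"dx":-4,"dy":0,"dz":4,"rx":0,"ry":0,"rz":0,"claw":40},{"dx":-8,"dy":0,"dz":5.6,"rx":0,"ry":0,"rz":0,"claw":40},{"dx":-12,"dy":0,"dz":7.2,"rx":0,"ry":0,"rz":0,"claw":40},{"dx":-16,"dy":0,"dz":8.8,"rx":0,"ry":0,"rz":0,"claw":40},{"dx":-20,"dy":0,"dz":10.5,"rx":0,"ry":0,"rz":0,"claw":40},{"dx":-20,"dy":0,"dz":10.5,"rx":0,"ry":0,"rz":0,"claw":40}]}}

```text
clock: 27.7
ee_pos: [0.5901, -0.3328, 0.1448]
eef_rot: [-3.139, -0.868, -0.202]
contact_force: [4.6, 7.1, 35.0]
width: 0.671
finger_force: 98.9
```

Emit:
{"method": "move_arm", "body": {"increments": [{"dx":10,"dy":0,"dz":-5,"rx":0,"ry":0,"rz":0,"claw":40},{"dx":24,"dy":0,"dz":-11,"rx":0,"ry":0,"rz":0,"claw":40},{"dx":24,"dy":0,"dz":-11,"rx":0,"ry":0,"rz":0,"claw":40},{"dx":24,"dy":0,"dz":-11,"rx":0,"ry":0,"rz":0,"claw":40}]}}

```text
clock: 28.1
ee_pos: [0.5878, -0.3331, 0.1565]
eef_rot: [-3.141, -0.831, -0.208]
contact_force: [0.0, -0.3, -2.1]
width: 0.67
finger_force: 97.0
```

```bash
python3 - <<'E'
from h import *
shot('side','s10.png'); print(pose()[0],bottom(20),pose()[2]['contact_force'])
ascii('s10.png',335,420,360,420)
poly('s10.png',-30,(355,425,335,425))
E
```

```text
[ 587.46879193 -332.84243608  155.85903366] (array([72.98330485, -0.28361395, 73.93901218]), np.float64(22.44841729664942)) [ 0.36768416 -0.13993947 -1.46245128]
360 ==============--=======--:::-----::::::::::--=++*******##%@@%+=----=*##+--*%%#+======
361 ========================-:::::-::::::..:::::-=+*******###%%%%*=----=*#%*==*%%#+======
362 =========================--::-:::::::::::::::-+*****#####%%%%*=----=*%%%###%%#+======
363 =========================-----:::::::::::::::-=+****######%@@%+----=*#%@%%%@@#+======
364 =======================----===-::.:::--:::::::-=+**#######%%@%+----=+#%%%@@@@%+======
365 =====================--::::----:::::--=--::::::-+****####%%%%#+---=+****#%%%%#+======
366 ====================--:::::::-::::::--===-::::::=+***####%%%%*=--==+**++***###+======
367 ====================-::::::::::::::::--==-::::::-=++**###%%%%*=--=+*********##+======
368 ====================-:::::::::::::::::----:::::::=+*****##%%%*=-=+**********##*======
369 ==============--====-::::::::::::::::::::::::::::-+###***####*==+**********#%%*======
370 =============----===--:..:::::::::
[... 4849 characters left out ...]
9), [26.9, 182.2]), ((353, 371), [32.3, 176.7]), ((354, 366), [33.6, 191.6]), ((359, 362), [41.9, 203.9])]
area 1528.0 [((412, 355), [130.1, 230.2]), ((402, 355), [113.5, 229.0]), ((402, 364), [115.5, 203.6]), ((398, 369), [109.9, 188.6]), ((395, 355), [101.8, 228.2]), ((387, 355), [88.4, 227.2]), ((380, 362), [77.8, 206.5]), ((385, 370), [87.7, 184.0]), ((397, 379), [110.4, 158.6]), ((390, 384), [99.2, 142.3]), ((381, 380), [82.6, 153.3]), ((369, 385), [62.1, 136.1]), ((369, 403), [64.7, 77.5]), ((377, 406), [80.0, 68.7]), ((382, 401), [88.3, 86.3]), ((384, 403), [92.4, 80.0]), ((378, 409), [82.5, 58.6]), ((379, 411), [84.7, 51.8]), ((389, 411), [103.4, 53.5]), ((414, 387), [142.4, 136.4])]
```

```bash
sed -i 's/^def slot.*/def slot(i,z): return RO+R.from_euler("z",RY).apply([(i-2.5)*33+12+(z-59)*np.tan(np.radians(20)),0,z])/' h.py
python3 - <<'E'
from h import *
b,l=bottom(20); print(b); shift(b,4,(74,66,58,50,40,30,20,14))
E
```

```text
[72.98330485 -0.28361395 73.93901218]
74 d [-4.  -0.3 -4.5]
66 d [-11.9  -0.3  -1.2]
58 d [-19.8  -0.3   2. ]
50 d [-27.6  -0.2   5.3]
40 d [-37.5  -0.2   9.3]
30 d [-47.3  -0.2  13.4]
20 d [-57.1  -0.2  17.5]
14 d [-63.   -0.2  19.9]
```

Emit:
{"method": "move_arm", "body": {"increments": [{"dx":-4,"dy":0,"dz":-4.5,"rx":0,"ry":0,"rz":0,"claw":40},{"dx":-12,"dy":0,"dz":-1.2,"rx":0,"ry":0,"rz":0,"claw":40},{"dx":-16,"dy":0,"dz":0.4,"rx":0,"ry":0,"rz":0,"claw":40},{"dx":-20,"dy":0,"dz":2,"rx":0,"ry":0,"rz":0,"claw":40},{"dx":-24,"dy":0,"dz":3.7,"rx":0,"ry":0,"rz":0,"claw":40},{"dx":-28,"dy":0,"dz":5.3,"rx":0,"ry":0,"rz":0,"claw":40},{"dx":-28,"dy":0,"dz":5.3,"rx":0,"ry":0,"rz":0,"claw":40}]}}

```text
clock: 28.85
ee_pos: [0.5731, -0.33, 0.132]
eef_rot: [-3.139, -0.831, -0.21]
contact_force: [0.2, 0.8, -1.9]
width: 0.671
finger_force: 97.0
```

Free entry. Continue to the floor.

Emit:
{"method": "move_arm", "body": {"increments": [{"dx":-5,"dy":0,"dz":2,"rx":0,"ry":0,"rz":0,"claw":40},{"dx":-10,"dy":0,"dz":4,"rx":0,"ry":0,"rz":0,"claw":40},{"dx":-15,"dy":0,"dz":6,"rx":0,"ry":0,"rz":0,"claw":40},{"dx":-20,"dy":0,"dz":8,"rx":0,"ry":0,"rz":0,"claw":40},{"dx":-25,"dy":0,"dz":10,"rx":0,"ry":0,"rz":0,"claw":40},{"dx":-30,"dy":0,"dz":12,"rx":0,"ry":0,"rz":0,"claw":40},{"dx":-30,"dy":0,"dz":12,"rx":0,"ry":0,"rz":0,"claw":40}]}}

```text
clock: 29.55
ee_pos: [0.5615, -0.3276, 0.1013]
eef_rot: [-3.139, -0.829, -0.21]
contact_force: [-2.6, 0.3, -1.0]
width: 0.671
finger_force: 97.2
```

```bash
python3 - <<'E'
from h import *
print(bottom(20), pose()[2]['contact_force'])
E
```

```text
(array([46.42719735, -0.53142339, 19.44547275]), np.float64(22.486694888804774)) [-2.5530944   0.29740388 -1.0447691 ]
```

Emit:
{"method": "move_arm", "body": {"increments": [{"dx":-5,"dy":0,"dz":2,"rx":0,"ry":0,"rz":0,"claw":40},{"dx":-5,"dy":0,"dz":2,"rx":0,"ry":0,"rz":0,"claw":72},{"dx":-5,"dy":0,"dz":2,"rx":0,"ry":0,"rz":0,"claw":85},{"dx":-5,"dy":0,"dz":2,"rx":0,"ry":0,"rz":0,"claw":85},{"dx":-5,"dy":0,"dz":2,"rx":0,"ry":0,"rz":0,"claw":85},{"dx":-5,"dy":0,"dz":-20,"rx":0,"ry":0,"rz":0,"claw":85},{"dx":-5,"dy":0,"dz":-60,"rx":0,"ry":0,"rz":0,"claw":85},{"dx":0,"dy":0,"dz":-100,"rx":0,"ry":0,"rz":0,"claw":85},{"dx":20,"dy":0,"dz":-130,"rx":0,"ry":0,"rz":0,"claw":85},{"dx":20,"dy":0,"dz":-130,"rx":0,"ry":0,"rz":0,"claw":85},{"dx":20,"dy":0,"dz":-130,"rx":0,"ry":0,"rz":0,"claw":85}]}}

```text
clock: 30.65
ee_pos: [0.4816, -0.3115, 0.2061]
eef_rot: [3.139, -0.834, -0.206]
contact_force: [0.5, -0.1, 0.2]
width: 0.993
finger_force: 0.0
```

```bash
python3 - <<'E'
from h import *
p,r,s=pose(); print(p,s['contact_force'],s['joint_pos'],s['clock'])
placed('s11.png'); cards(); p=pose()[0]
B=R.from_euler('z',RY)
P,d=shot('side'); Q=B.inv().apply((pts('side',d)*1000-RO).reshape(-1,3))
h=cv2.cvtColor(P,cv2.COLOR_RGB2HSV).reshape(-1,3)
m=(h[:,2]>170)&(h[:,1]<40)&(abs(Q[:,1])<45)&(Q[:,2]>125)&(Q[:,2]<160)&(Q[:,0]>60)&(Q[:,0]<160)
for a in range(60,160,10):
    k=m&(Q[:,0]>=a)&(Q[:,0]<a+10)
    if k.sum()>5: print('plate',a,k.sum(),np.round(np.median(Q[k],0)))
a,b,c=pick((663,-6.3),13.4)
inc((np.array([p[0],-150,240]),a[1]),a,b,c)
E
```

```text
[ 481.64887601 -311.49334567  206.07340355] [ 0.51090046 -0.11064159  0.22150857] [-1.0826509   0.45933474  2.15339294  1.69655521  0.60867402 -0.83067626] 30.65
-70 28 z99 [250. 260.] y [-37. -25.]
50 41 z99 [75. 85.] y [-31.  28.]
65 266 z99 [ 79. 109.] y [-31.  30.]
80 375 z99 [ 95. 146.] y [-31.  29.]
95 357 z99 [ 80. 147.] y [-34.  27.]
110 353 z99 [ 91. 137.] y [-34.  27.]
125 297 z99 [122. 148.] y [-34.  25.]
140 26 z99 [136. 142.] y [-31.  24.]
[237. 187.] green 0 [704.5 326.1] [115.1 103.5] yaw 83.1
[339. 198.] green 296 [661.   -5.6] [149.5  66.8] yaw 13.1
[323. 262.] green 317 [457.   45.8] [148.4  67.7] yaw 11.3
plate 90 74 [ 96.  -2. 145.]
plate 100 97 [106.  -6. 141.]
plate 120 51 [128.  -0. 145.]
plate 130 86 [137.  -4. 142.]
plate 140 19 [141.   1. 139.]
d [   4.1 -157.3  -48.6] r [ 0.11  -1.16  -0.455]
d [   3.  -342.7  174.6] r [ 0.11  -1.16  -0.455]
d [ -57.6 -342.6  229.9] r [ 0.11  -1.16  -0.455]
d [ -63.5 -342.6  235.3] r [ 0.11  -1.16  -0.455]
```

Slots 5 and 4 are filled, both cards on the floor and 33 mm apart. The screwdriver blade lies beside the next card's far end, so I'll take that card by its near end with the hand half-turned.

```bash
python3 - <<'E'
from h import *
w=(np.array([560,-120,240.]),rot(RY,0)); inc(w)
a,b,c=pick((663,-5.8),193.2)
inc((w[0],rot(np.radians(193.2)-np.pi/2,0)),a,c,start=w)
E
```

```text
d [  51.5 -202.8    3.5] r [-0.002 -0.831 -0.001]
d [0. 0. 0.] r [ 0.     0.    -2.009]
d [  60.9 -125.3  151. ] r [ 0.47  -0.105  2.667]
d [  60.9 -125.3  241. ] r [ 0.47  -0.105  2.667]
```

Emit:
{"method": "move_arm", "body": {"increments": [{"dx":30,"dy":-50,"dz":-20,"rx":0,"ry":-0.15,"rz":0,"claw":85},{"dx":45,"dy":-90,"dz":-20,"rx":0,"ry":-0.3,"rz":0,"claw":85},{"dx":51,"dy":-135,"dz":-20,"rx":0,"ry":-0.45,"rz":0,"claw":85},{"dx":51,"dy":-180,"dz":-10,"rx":0,"ry":-0.6,"rz":0,"claw":85},{"dx":51,"dy":-203,"dz":3,"rx":0,"ry":-0.75,"rz":0,"claw":85},{"dx":51,"dy":-203,"dz":3,"rx":0,"ry":-0.831,"rz":0,"claw":85},{"dx":51,"dy":-203,"dz":3,"rx":0,"ry":-0.831,"rz":0,"claw":85},{"dx":51,"dy":-203,"dz":3,"rx":0,"ry":-0.831,"rz":0,"claw":85}]}}

```text
clock: 31.6
ee_pos: [0.5472, -0.1441, 0.231]
eef_rot: [-3.045, -0.345, -0.188]
contact_force: [0.3, -0.3, -0.3]
width: 0.994
finger_force: 0.0
```

Emit:
{"method": "move_arm", "body": {"increments": [{"dx":0,"dy":-10,"dz":0,"rx":0,"ry":0,"rz":-0.14,"claw":85},{"dx":0,"dy":-20,"dz":0,"rx":0,"ry":0,"rz":-0.28,"claw":85},{"dx":10,"dy":-30,"dz":0,"rx":0,"ry":0,"rz":-0.42,"claw":85},{"dx":20,"dy":-40,"dz":0,"rx":0,"ry":0,"rz":-0.56,"claw":85},{"dx":30,"dy":-50,"dz":0,"rx":0,"ry":0,"rz":-0.7,"claw":85},{"dx":40,"dy":-60,"dz":0,"rx":0,"ry":0,"rz":-0.84,"claw":85},{"dx":50,"dy":-70,"dz":10,"rx":0,"ry":0,"rz":-0.98,"claw":85},{"dx":60,"dy":-80,"dz":20,"rx":0,"ry":0,"rz":-1.12,"claw":85},{"dx":60,"dy":-90,"dz":30,"rx":0,"ry":0,"rz":-1.26,"claw":85},{"dx":60,"dy":-100,"dz":40,"rx":0,"ry":0,"rz":-1.4,"claw":85},{"dx":60,"dy":-110,"dz":50,"rx":0,"ry":0,"rz":-1.54,"claw":85},{"dx":60,"dy":-125,"dz":60,"rx":0,"ry":0,"rz":-1.68,"claw":85},{"dx":60,"dy":-125,"dz":70,"rx":0,"ry":0,"rz":-1.82,"claw":85},{"dx":60,"dy":-125,"dz":80,"rx":0,"ry":0,"rz":-1.96,"claw":85},{"dx":60,"dy":-125,"dz":90,"rx":0,"ry":0,"rz":-2.1,"claw":85},{"dx":60,"dy":-125,"dz":100,"rx":0,"ry":0,"rz":-2.24,"claw":85},{"dx":60,"dy":-125,"dz":100,"rx":0,"ry":0,"rz":-2.38,"claw":85},{"dx":60,"dy":-125,"dz":100,"rx":0,"ry":0,"rz":-2.52,"claw":85},{"dx":60,"dy":-125,"dz":100,"rx":0,"ry":0,"rz":-2.66,"claw":85},{"dx":60,"dy":-125,"dz":100,"rx":0,"ry":0,"rz":-2.8,"claw":85}]}}

```text
clock: 33.6
ee_pos: [0.657, -0.0288, 0.1688]
eef_rot: [2.933, 0.296, 2.605]
contact_force: [0.3, 0.3, 0.3]
width: 0.991
finger_force: 0.0
```

```bash
python3 - <<'E'
from h import *
p,r,s=pose(); print(p,s['eef_rot'],s['contact_force'],s['joint_pos'],s['clock'])
inc(*pick((663,-5.8),193.2,z=3))
E
```

```text
[657.01415996 -28.8448404  168.78710539] [2.9331619  0.29619731 2.60494103] [0.30480753 0.28985506 0.30425588] [-0.27083296  0.54391232  1.68949933  0.22897455  0.5813111  -1.50714561] 33.6
d [40.9 -3.7 67.5] r [-0.044  0.026 -0.727]
d [ 64.8 -19.9 144.2] r [-0.044  0.026 -0.727]
d [ 67.1 -21.5 151.7] r [-0.044  0.026 -0.727]
```

Emit:
{"method": "move_arm", "body": {"increments": [{"dx":41,"dy":-4,"dz":67,"rx":-0.044,"ry":0.026,"rz":-0.727,"claw":85},{"dx":41,"dy":-4,"dz":67,"rx":-0.044,"ry":0.026,"rz":-0.727,"claw":85},{"dx":41,"dy":-4,"dz":67,"rx":-0.044,"ry":0.026,"rz":-0.727,"claw":85},{"dx":41,"dy":-4,"dz":67,"rx":-0.044,"ry":0.026,"rz":-0.727,"claw":85},{"dx":41,"dy":-4,"dz":67,"rx":-0.044,"ry":0.026,"rz":-0.727,"claw":85},{"dx":41,"dy":-4,"dz":67,"rx":-0.044,"ry":0.026,"rz":-0.727,"claw":85},{"dx":41,"dy":-4,"dz":67,"rx":-0.044,"ry":0.026,"rz":-0.727,"claw":85},{"dx":41,"dy":-4,"dz":67,"rx":-0.044,"ry":0.026,"rz":-0.727,"claw":85}]}}

```text
clock: 34.4
ee_pos: [0.6458, -0.0106, 0.095]
eef_rot: [3.141, 0.352, -2.919]
contact_force: [0.1, 0.0, -0.1]
width: 0.995
finger_force: 0.0
```

```bash
python3 - <<'E'
from h import *
p,r,s=pose(); print(p,s['eef_rot'],s['joint_pos'],s['clock'])
inc(*pick((663,-5.8),193.2,z=3))
E
```

```text
[645.78568109 -10.60005748  95.03773674] [ 3.14077204  0.35154089 -2.91925156] [-0.26528092  0.65439257  1.75247057  0.38153412  0.45030559 -2.37944246] 34.4
d [0.8 0.7 1.9] r [-0.002  0.002 -0.008]
d [29.1  0.7 78.8] r [-0.002  0.002 -0.008]
d [31.8  0.7 86.4] r [-0.002  0.002 -0.008]
```

Emit:
{"method": "move_arm", "body": {"increments": [{"dx":12,"dy":0.7,"dz":32,"rx":0,"ry":0,"rz":0,"claw":85},{"dx":22,"dy":0.7,"dz":60,"rx":0,"ry":0,"rz":0,"claw":85},{"dx":29,"dy":0.7,"dz":79,"rx":0,"ry":0,"rz":0,"claw":85},{"dx":32,"dy":0.7,"dz":86,"rx":0,"ry":0,"rz":0,"claw":85},{"dx":32,"dy":0.7,"dz":86,"rx":0,"ry":0,"rz":0,"claw":85},{"dx":32,"dy":0.7,"dz":86,"rx":0,"ry":0,"rz":0,"claw":85},{"dx":32,"dy":0.7,"dz":86,"rx":0,"ry":0,"rz":0,"claw":40},{"dx":32,"dy":0.7,"dz":86,"rx":0,"ry":0,"rz":0,"claw":40},{"dx":32,"dy":0.7,"dz":86,"rx":0,"ry":0,"rz":0,"claw":40},{"dx":32,"dy":0.7,"dz":86,"rx":0,"ry":0,"rz":0,"claw":40}]}}

```text
clock: 35.4
ee_pos: [0.6458, -0.0102, 0.0059]
eef_rot: [-3.14, 0.354, -2.917]
contact_force: [-2.9, 0.1, 7.0]
width: 0.663
finger_force: 94.5
```

Emit:
{"method": "move_arm", "body": {"increments": [{"dx":-7,"dy":0,"dz":-19,"rx":0,"ry":0,"rz":0,"claw":40},{"dx":-22,"dy":0,"dz":-60,"rx":0,"ry":0,"rz":0,"claw":40},{"dx":-40,"dy":0,"dz":-110,"rx":0,"ry":0,"rz":0,"claw":40},{"dx":-58,"dy":0,"dz":-160,"rx":0,"ry":0,"rz":0,"claw":40},{"dx":-62,"dy":0,"dz":-170,"rx":0,"ry":0,"rz":0,"claw":40},{"dx":-62,"dy":0,"dz":-170,"rx":0,"ry":0,"rz":0,"claw":40},{"dx":-62,"dy":0,"dz":-170,"rx":0,"ry":0,"rz":0,"claw":40}]}}

```text
clock: 36.1
ee_pos: [0.6439, -0.0101, 0.1845]
eef_rot: [3.141, 0.351, -2.917]
contact_force: [-0.5, -0.8, -3.1]
width: 0.664
finger_force: 96.8
```

```bash
python3 - <<'E'
from h import *
p,r,s=pose(); print(p,s['eef_rot'],s['joint_pos'],s['clock'],s['finger_force'],s['width'])
w=(np.array([520,-130,230.]),rot(RY,0)); inc(w)
h=hold(2,110,20,-3.3); B=R.from_euler('z',RY)
print(h[0],h[0]+B.apply([0,150,0])); inc((h[0]+B.apply([0,150,0]),h[1]),h,start=w)
E
```

```text
[643.91036938 -10.10695612 184.50756216] [ 3.14143173  0.35109705 -2.91733598] [-0.26520142  0.50929532  1.6975594   0.27431668  0.64030024 -2.25656273] 36.1 96.84638704173267 0.6640135100271335
d [122.8 -89.3 -93.5] r [-0.474  0.104 -2.673]
[ 534.6628808  -321.42464226  196.20056916] [ 565.59350861 -174.64829449  196.20056916]
d [53.8 34.3 33.8] r [-0.     0.838  0.   ]
d [ 53.8 184.3  33.8] r [-0.     0.838  0.   ]
```

Emit:
{"method": "move_arm", "body": {"increments": [{"dx":0,"dy":0,"dz":-10,"rx":0,"ry":0.14,"rz":0,"claw":40},{"dx":0,"dy":0,"dz":-20,"rx":0,"ry":0.28,"rz":0,"claw":40},{"dx":0,"dy":0,"dz":-30,"rx":0,"ry":0.35,"rz":0,"claw":40},{"dx":0,"dy":0,"dz":-30,"rx":0,"ry":0.35,"rz":0,"claw":40},{"dx":0,"dy":0,"dz":-30,"rx":0,"ry":0.35,"rz":0,"claw":40}]}}

```text
clock: 36.6
ee_pos: [0.6336, -0.0122, 0.2103]
eef_rot: [3.14, -0.001, -2.917]
contact_force: [-0.5, -1.0, -2.7]
width: 0.665
finger_force: 96.8
```

Emit:
{"method": "move_arm", "body": {"increments": [{"dx":8,"dy":-5,"dz":0,"rx":0,"ry":0,"rz":0.14,"claw":40},{"dx":16,"dy":-10,"dz":0,"rx":0,"ry":0,"rz":0.28,"claw":40},{"dx":24,"dy":-15,"dz":0,"rx":0,"ry":0,"rz":0.42,"claw":40},{"dx":32,"dy":-20,"dz":0,"rx":0,"ry":0,"rz":0.56,"claw":40},{"dx":40,"dy":-25,"dz":0,"rx":0,"ry":0,"rz":0.7,"claw":40},{"dx":48,"dy":-30,"dz":0,"rx":0,"ry":0,"rz":0.84,"claw":40},{"dx":56,"dy":-35,"dz":0,"rx":0,"ry":0,"rz":0.98,"claw":40},{"dx":64,"dy":-40,"dz":0,"rx":0,"ry":0,"rz":1.12,"claw":40},{"dx":72,"dy":-45,"dz":0,"rx":0,"ry":0,"rz":1.26,"claw":40},{"dx":80,"dy":-50,"dz":0,"rx":0,"ry":0,"rz":1.4,"claw":40},{"dx":88,"dy":-55,"dz":0,"rx":0,"ry":0,"rz":1.54,"claw":40},{"dx":96,"dy":-60,"dz":0,"rx":0,"ry":0,"rz":1.68,"claw":40},{"dx":104,"dy":-65,"dz":0,"rx":0,"ry":0,"rz":1.82,"claw":40},{"dx":112,"dy":-70,"dz":0,"rx":0,"ry":0,"rz":1.96,"claw":40},{"dx":120,"dy":-75,"dz":0,"rx":0,"ry":0,"rz":2.1,"claw":40},{"dx":128,"dy":-80,"dz":0,"rx":0,"ry":0,"rz":2.24,"claw":40},{"dx":136,"dy":-84,"dz":0,"rx":0,"ry":0,"rz":2.38,"claw":40},{"dx":142,"dy":-86,"dz":0,"rx":0,"ry":0,"rz":2.52,"claw":40},{"dx":148,"dy":-88,"dz":0,"rx":0,"ry":0,"rz":2.66,"claw":40},{"dx":148,"dy":-88,"dz":0,"rx":0,"ry":0,"rz":2.8,"claw":40}]}}

```text
clock: 38.6
ee_pos: [0.5074, -0.1309, 0.2111]
eef_rot: [-3.139, -0.001, 0.558]
contact_force: [-0.6, 0.1, -1.5]
width: 0.667
finger_force: 96.8
```

```bash
python3 - <<'E'
from h import *
p,r,s=pose(); print(p,s['eef_rot'],s['joint_pos'],s['clock'],s['finger_force'],s['width'])
h=hold(2,120,20,-2.5); B=R.from_euler('z',RY)
print(h[0]); inc((np.array([520,-150,230.]),rot(RY,0)),(h[0]+B.apply([0,150,0]),h[1]),h)
E
```

```text
[ 507.37161746 -130.87363022  211.07318612] [-3.13934281e+00 -8.58460180e-04  5.58257038e-01] [-0.46700121  0.41974908  1.70607211  0.00223501  1.01725041  0.54436075] 38.6 96.8409188138321 0.6671348396469083
[ 537.60263379 -322.04414538  205.77209298]
d [  0.6  22.9 -19. ] r [-0.002  0.     0.766]
d [28.4 70.1  5.2] r [-0.323  0.795  0.719]
d [-75.6 178.2   4.8] r [-0.323  0.795  0.719]
```

Emit:
{"method": "move_arm", "body": {"increments": [{"dx":28,"dy":70,"dz":5,"rx":-0.323,"ry":0.795,"rz":0.719,"claw":40},{"dx":28,"dy":70,"dz":5,"rx":-0.323,"ry":0.795,"rz":0.719,"claw":40},{"dx":28,"dy":70,"dz":5,"rx":-0.323,"ry":0.795,"rz":0.719,"claw":40},{"dx":28,"dy":70,"dz":5,"rx":-0.323,"ry":0.795,"rz":0.719,"claw":40},{"dx":28,"dy":70,"dz":5,"rx":-0.323,"ry":0.795,"rz":0.719,"claw":40},{"dx":28,"dy":70,"dz":5,"rx":-0.323,"ry":0.795,"rz":0.719,"claw":40},{"dx":28,"dy":70,"dz":5,"rx":-0.323,"ry":0.795,"rz":0.719,"claw":40},{"dx":28,"dy":70,"dz":5,"rx":-0.323,"ry":0.795,"rz":0.719,"claw":40},{"dx":28,"dy":70,"dz":5,"rx":-0.323,"ry":0.795,"rz":0.719,"claw":40},{"dx":28,"dy":70,"dz":5,"rx":-0.323,"ry":0.795,"rz":0.719,"claw":40},{"dx":28,"dy":70,"dz":5,"rx":-0.323,"ry":0.795,"rz":0.719,"claw":40},{"dx":-6,"dy":106,"dz":5,"rx":-0.323,"ry":0.795,"rz":0.719,"claw":40},{"dx":-40,"dy":142,"dz":5,"rx":-0.323,"ry":0.795,"rz":0.719,"claw":40},{"dx":-76,"dy":178,"dz":5,"rx":-0.323,"ry":0.795,"rz":0.719,"claw":40},{"dx":-76,"dy":178,"dz":5,"rx":-0.323,"ry":0.795,"rz":0.719,"claw":40},{"dx":-76,"dy":178,"dz":5,"rx":-0.323,"ry":0.795,"rz":0.719,"claw":40},{"dx":-76,"dy":178,"dz":5,"rx":-0.323,"ry":0.795,"rz":0.719,"claw":40},{"dx":-76,"dy":178,"dz":5,"rx":-0.323,"ry":0.795,"rz":0.719,"claw":40}]}}

```text
clock: 40.4
ee_pos: [0.5408, -0.3199, 0.207]
eef_rot: [3.142, -0.838, -0.199]
contact_force: [0.5, 0.3, -2.4]
width: 0.662
finger_force: 97.2
```

```bash
python3 - <<'E'
from h import *
p,r,s=pose(); print(p,s['eef_rot'],s['joint_pos'],s['clock'])
inc(hold(2,30+50,20,-2.5))
E
```

```text
[ 540.7973977  -319.88370093  206.98627933] [ 3.14152159 -0.83849837 -0.19942576] [-0.96855044  0.49558116  2.03361182  1.67280331  0.54668444 -0.6936155 ] 40.4
d [-40.3   2.6  12.5] r [-0.006 -0.001  0.006]
```

Emit:
{"method": "move_arm", "body": {"increments": [{"dx":-20,"dy":2.6,"dz":6,"rx":-0.006,"ry":0,"rz":0.006,"claw":40},{"dx":-40,"dy":2.6,"dz":12.5,"rx":-0.006,"ry":0,"rz":0.006,"claw":40},{"dx":-40,"dy":2.6,"dz":12.5,"rx":-0.006,"ry":0,"rz":0.006,"claw":40},{"dx":-40,"dy":2.6,"dz":12.5,"rx":-0.006,"ry":0,"rz":0.006,"claw":40}]}}

```text
clock: 40.8
ee_pos: [0.5243, -0.3202, 0.1697]
eef_rot: [-3.141, -0.84, -0.208]
contact_force: [0.3, -0.2, -1.1]
width: 0.663
finger_force: 97.1
```

```bash
python3 - <<'E'
from h import *
shot('side','s12.png'); b,l=bottom(20,-2.5); print(b,l,pose()[2]['contact_force'])
ascii('s12.png',310,380,375,415)
poly('s12.png',-30,(355,425,305,372))
shift(b,2,(80,66,58,50,40,30,20,16))
E
```

```text
[10.80603786 -1.4031616  87.73936751] 21.764583537134822 [ 0.30692161 -0.88178789 -2.30396928]
375 --------------:::..::::::..:-=-----====-:::::::-=++**++==+*******##**+
376 :::::::::::::::::::::::::.:-+*=----=+++=--::::-=++**++==+********#%%%#
377 .....::.:::::::::::::.....:-+*=----=++++++=--=++***++===+*******##%%%#
378 .............::::..........-+*=----==+++**++++****++=-=+*******###%%@#
379 ............:::::..........-+*+------==+**********+=--+*******####%%%#
380 ............::::...........-+*+-------=+*********+=--=*******#####%%%#
381 ............:::............-+*=----===++********+=-:=+******###*##%%@%
382 ............::::...........-+*=----==++********++--=++*****#######%%@%
383 .............::............-+*=----=++*********+=--++*****########%@@%
384 ............:::...........:-+*=----=+*********+=--=+*****#########%%@%
385 ..............:...........:-+*=---=+*********++-:-=+******########%@@%
386 ............:::...........:=++=---=+**********+-:-=+*+++***#######%%%%
387 ............:::...........:=**+--==+*********#+-:-=+++=+**########%%@%
388 ............:::...........
[... 2425 characters left out ...]
4, 59.6]), ((356, 405), [40.8, 70.4]), ((356, 385), [38.8, 135.8]), ((363, 377), [50.4, 161.6]), ((364, 379), [52.4, 155.6]), ((360, 384), [45.8, 139.6]), ((360, 409), [48.7, 57.3]), ((370, 410), [67.6, 55.6]), ((371, 372), [63.7, 177.7]), ((364, 378), [52.2, 158.7]), ((363, 376), [50.2, 164.6]), ((371, 366), [62.9, 195.4]), ((371, 355), [61.4, 226.7]), ((365, 355), [51.3, 226.0]), ((366, 357), [53.2, 220.5]), ((363, 362), [48.7, 205.9]), ((361, 361), [45.2, 208.5]), ((363, 355), [47.9, 225.8])]
80 d [-10.9  -1.4  -0.6]
66 d [-24.7  -1.4   5. ]
58 d [-32.6  -1.4   8.1]
50 d [-40.5  -1.4  11.3]
40 d [-50.4  -1.5  15.2]
30 d [-60.3  -1.5  19.2]
20 d [-70.2  -1.5  23.1]
16 d [-74.1  -1.5  24.7]
```

Emit:
{"method": "move_arm", "body": {"increments": [{"dx":-11,"dy":-1.4,"dz":-0.6,"rx":0,"ry":0,"rz":0,"claw":40},{"dx":-25,"dy":-1.4,"dz":5,"rx":0,"ry":0,"rz":0,"claw":40},{"dx":-29,"dy":-1.4,"dz":6.6,"rx":0,"ry":0,"rz":0,"claw":40},{"dx":-33,"dy":-1.4,"dz":8.2,"rx":0,"ry":0,"rz":0,"claw":40},{"dx":-37,"dy":-1.4,"dz":9.8,"rx":0,"ry":0,"rz":0,"claw":40},{"dx":-41,"dy":-1.4,"dz":11.4,"rx":0,"ry":0,"rz":0,"claw":40},{"dx":-41,"dy":-1.4,"dz":11.4,"rx":0,"ry":0,"rz":0,"claw":40}]}}

```text
clock: 41.55
ee_pos: [0.5056, -0.3163, 0.1312]
eef_rot: [3.14, -0.84, -0.208]
contact_force: [-0.6, 0.0, -2.3]
width: 0.665
finger_force: 97.3
```

Emit:
{"method": "move_arm", "body": {"increments": [{"dx":-5,"dy":0,"dz":2,"rx":0,"ry":0,"rz":0,"claw":40},{"dx":-10,"dy":0,"dz":4,"rx":0,"ry":0,"rz":0,"claw":40},{"dx":-15,"dy":0,"dz":6,"rx":0,"ry":0,"rz":0,"claw":40},{"dx":-20,"dy":0,"dz":8,"rx":0,"ry":0,"rz":0,"claw":40},{"dx":-25,"dy":0,"dz":10,"rx":0,"ry":0,"rz":0,"claw":40},{"dx":-30,"dy":0,"dz":12,"rx":0,"ry":0,"rz":0,"claw":40},{"dx":-34,"dy":0,"dz":13.6,"rx":0,"ry":0,"rz":0,"claw":40},{"dx":-34,"dy":0,"dz":13.6,"rx":0,"ry":0,"rz":0,"claw":40}]}}

```text
clock: 42.35
ee_pos: [0.4928, -0.3135, 0.0963]
eef_rot: [3.141, -0.839, -0.21]
contact_force: [-4.2, 0.1, -0.7]
width: 0.664
finger_force: 97.8
```

```bash
python3 - <<'E'
from h import *
print(bottom(20,-2.5), pose()[2]['contact_force'])
E
```

```text
(array([-22.11650613,  -0.86531724,  13.74726379]), np.float64(21.925106383803307)) [-4.20591614  0.08938762 -0.65094106]
```

Emit:
{"method": "move_arm", "body": {"increments": [{"dx":-1,"dy":0,"dz":0,"rx":0,"ry":0,"rz":0,"claw":72},{"dx":-1,"dy":0,"dz":0,"rx":0,"ry":0,"rz":0,"claw":85},{"dx":-1,"dy":0,"dz":0,"rx":0,"ry":0,"rz":0,"claw":85},{"dx":-1,"dy":0,"dz":0,"rx":0,"ry":0,"rz":0,"claw":85},{"dx":0,"dy":0,"dz":-20,"rx":0,"ry":0,"rz":0,"claw":85},{"dx":0,"dy":0,"dz":-60,"rx":0,"ry":0,"rz":0,"claw":85},{"dx":10,"dy":0,"dz":-100,"rx":0,"ry":0,"rz":0,"claw":85},{"dx":30,"dy":0,"dz":-130,"rx":0,"ry":0,"rz":0,"claw":85},{"dx":30,"dy":0,"dz":-130,"rx":0,"ry":0,"rz":0,"claw":85},{"dx":30,"dy":0,"dz":-130,"rx":0,"ry":0,"rz":0,"claw":85}]}}

```text
clock: 43.35
ee_pos: [0.4185, -0.2983, 0.2074]
eef_rot: [3.135, -0.843, -0.204]
contact_force: [0.1, -0.7, -0.8]
width: 0.992
finger_force: 0.0
```

```bash
python3 - <<'E'
from h import *
p,r,s=pose(); print(p,s['contact_force'],s['joint_pos'],s['clock'])
placed('s13.png'); cards()
a,b,c=pick((458,46.2),11.3,z=3)
inc((np.array([430,-150,230]),rot(0,0)),a,c)
E
```

```text
[ 418.46985713 -298.31756655  207.41654486] [ 0.07471869 -0.6748455  -0.80277838] [-1.24531272  0.43003914  2.28657245  1.68751788  0.70118809 -0.99666881] 43.35
-115 15 z99 [244. 260.] y [30. 37.]
-10 148 z99 [ 76. 100.] y [-33.  28.]
5 316 z99 [ 86. 139.] y [-33.  28.]
20 301 z99 [121. 149.] y [-33.  27.]
35 30 z99 [140. 147.] y [-32.  24.]
50 44 z99 [75. 85.] y [-30.  28.]
65 271 z99 [ 79. 109.] y [-31.  30.]
80 371 z99 [ 97. 146.] y [-31.  30.]
95 351 z99 [ 80. 146.] y [-34.  26.]
110 356 z99 [ 90. 137.] y [-34.  27.]
125 289 z99 [123. 147.] y [-34.  25.]
140 29 z99 [138. 142.] y [-32.  23.]
[237. 187.] green 0 [704.5 326.1] [115.1 103.5] yaw 83.1
[323. 262.] green 312 [456.9  46.1] [148.4  67.1] yaw 11.3
[365. 266.] green 139 [442.2 -85.5] [ 60.1 133.2] yaw -0.7
d [   5.2 -146.8  -30.8] r [ 0.089 -0.838 -0.196]
d [ -94.6 -351.8   62.8] r [ 0.106 -1.173 -0.418]
d [-161.7 -351.9  122.8] r [ 0.106 -1.173 -0.418]
```

Emit:
{"method": "move_arm", "body": {"increments": [{"dx":5,"dy":-50,"dz":-31,"rx":0.02,"ry":-0.15,"rz":-0.04,"claw":85},{"dx":5,"dy":-100,"dz":-31,"rx":0.04,"ry":-0.3,"rz":-0.08,"claw":85},{"dx":5,"dy":-147,"dz":-31,"rx":0.05,"ry":-0.45,"rz":-0.12,"claw":85},{"dx":-10,"dy":-190,"dz":-15,"rx":0.07,"ry":-0.6,"rz":-0.16,"claw":85},{"dx":-30,"dy":-235,"dz":0,"rx":0.08,"ry":-0.75,"rz":-0.2,"claw":85},{"dx":-50,"dy":-280,"dz":20,"rx":0.09,"ry":-0.9,"rz":-0.3,"claw":85},{"dx":-70,"dy":-320,"dz":40,"rx":0.1,"ry":-1.05,"rz":-0.36,"claw":85},{"dx":-95,"dy":-352,"dz":63,"rx":0.106,"ry":-1.173,"rz":-0.418,"claw":85},{"dx":-95,"dy":-352,"dz":63,"rx":0.106,"ry":-1.173,"rz":-0.418,"claw":85},{"dx":-95,"dy":-352,"dz":63,"rx":0.106,"ry":-1.173,"rz":-0.418,"claw":85},{"dx":-95,"dy":-352,"dz":63,"rx":0.106,"ry":-1.173,"rz":-0.418,"claw":85},{"dx":-95,"dy":-352,"dz":63,"rx":0.106,"ry":-1.173,"rz":-0.418,"claw":85}]}}

```text
clock: 44.65
ee_pos: [0.4744, 0.0535, 0.0899]
eef_rot: [3.14, 0.28, 0.175]
contact_force: [0.3, -1.6, -0.1]
width: 0.996
finger_force: 0.0
```

```bash
python3 - <<'E'
from h import *
p,r,s=pose(); print(p,s['eef_rot'],s['joint_pos'],s['clock'])
inc(*pick((458,46.2),11.3,z=3))
E
```

```text
[474.42130943  53.5148733   89.88172954] [3.13994824 0.28047286 0.17481315] [-0.07738927  0.66253237  1.72060739 -0.0824441   1.0315949   1.37043301] 44.65
d [-0.3  3.9 -3.1] r [-0.005 -0.069 -0.021]
d [22.4  3.8 75.7] r [-0.005 -0.069 -0.021]
d [24.6  3.8 83.3] r [-0.005 -0.069 -0.021]
```

Emit:
{"method": "move_arm", "body": {"increments": [{"dx":0,"dy":0,"dz":0,"rx":0,"ry":0,"rz":0,"claw":85},{"dx":0,"dy":0,"dz":0,"rx":0,"ry":0,"rz":0,"claw":85}]}}

```text
clock: 44.85
ee_pos: [0.4743, 0.0514, 0.09]
eef_rot: [3.141, 0.275, 0.173]
contact_force: [-1.0, -0.9, 0.1]
width: 0.996
finger_force: 0.0
```

```bash
python3 - <<'E'
from h import *
p,r,s=pose(); print(p,s['eef_rot'])
inc(*pick((458,46.2),11.3,z=3))
E
```

```text
[474.33483875  51.44954226  89.97052275] [3.14063751 0.27547871 0.17276287]
d [ 0.1  1.9 -3.2] r [-0.007 -0.074 -0.023]
d [22.4  1.9 75.7] r [-0.007 -0.074 -0.023]
d [24.6  1.8 83.4] r [-0.007 -0.074 -0.023]
```

Emit:
{"method": "move_arm", "body": {"increments": [{"dx":8,"dy":1.9,"dz":25,"rx":-0.007,"ry":-0.074,"rz":-0.023,"claw":85},{"dx":16,"dy":1.9,"dz":55,"rx":-0.007,"ry":-0.074,"rz":-0.023,"claw":85},{"dx":22,"dy":1.9,"dz":76,"rx":-0.007,"ry":-0.074,"rz":-0.023,"claw":85},{"dx":24,"dy":1.9,"dz":83,"rx":-0.007,"ry":-0.074,"rz":-0.023,"claw":85},{"dx":24,"dy":1.9,"dz":83,"rx":-0.007,"ry":-0.074,"rz":-0.023,"claw":85},{"dx":24,"dy":1.9,"dz":83,"rx":-0.007,"ry":-0.074,"rz":-0.023,"claw":85},{"dx":24,"dy":1.9,"dz":83,"rx":-0.007,"ry":-0.074,"rz":-0.023,"claw":40},{"dx":24,"dy":1.9,"dz":83,"rx":-0.007,"ry":-0.074,"rz":-0.023,"claw":40},{"dx":24,"dy":1.9,"dz":83,"rx":-0.007,"ry":-0.074,"rz":-0.023,"claw":40},{"dx":24,"dy":1.9,"dz":83,"rx":-0.007,"ry":-0.074,"rz":-0.023,"claw":40}]}}

```text
clock: 45.85
ee_pos: [0.4777, 0.0481, 0.0087]
eef_rot: [3.138, 0.342, 0.192]
contact_force: [1.9, 1.2, 9.6]
width: 0.659
finger_force: 93.1
```

Emit:
{"method": "move_arm", "body": {"increments": [{"dx":-7,"dy":0,"dz":-19,"rx":0,"ry":0,"rz":0,"claw":40},{"dx":-22,"dy":0,"dz":-60,"rx":0,"ry":0,"rz":0,"claw":40},{"dx":-40,"dy":0,"dz":-110,"rx":0,"ry":0,"rz":0,"claw":40},{"dx":-58,"dy":0,"dz":-160,"rx":0,"ry":0,"rz":0,"claw":40},{"dx":-62,"dy":0,"dz":-170,"rx":0,"ry":0,"rz":0,"claw":40},{"dx":-62,"dy":0,"dz":-170,"rx":0,"ry":0,"rz":0,"claw":40},{"dx":-62,"dy":0,"dz":-170,"rx":0,"ry":0,"rz":0,"claw":40}]}}

```text
clock: 46.55
ee_pos: [0.4753, 0.0484, 0.1874]
eef_rot: [3.139, 0.344, 0.193]
contact_force: [-0.6, 0.4, -1.2]
width: 0.655
finger_force: 95.8
```

```bash
python3 - <<'E'
from h import *
p,r,s=pose(); print(p,s['eef_rot'],s['joint_pos'],s['clock'],s['finger_force'],s['width'])
h=hold(1,120,18,-3); B=R.from_euler('z',RY)
print(h[0]); inc((h[0]+B.apply([0,150,0]),h[1]),h)
E
```

```text
[475.26658547  48.37726825 187.37417983] [3.13860886 0.34359358 0.19281127] [-0.07472564  0.54123603  1.61457826 -0.09508328  1.31839104  1.3419664 ] 46.55 95.75364941905718 0.6547896863460638
[ 505.03235431 -315.18051096  203.73042197]
d [ 11.5 224.5 -20.8] r [-0.101  1.164  0.413]
d [-43.6 362.5  -0.7] r [-0.101  1.164  0.413]
```

Emit:
{"method": "move_arm", "body": {"increments": [{"dx":11,"dy":30,"dz":-40,"rx":-0.012,"ry":0.14,"rz":0.05,"claw":40},{"dx":11,"dy":60,"dz":-40,"rx":-0.025,"ry":0.28,"rz":0.1,"claw":40},{"dx":11,"dy":90,"dz":-40,"rx":-0.038,"ry":0.42,"rz":0.15,"claw":40},{"dx":11,"dy":120,"dz":-40,"rx":-0.05,"ry":0.56,"rz":0.2,"claw":40},{"dx":11,"dy":150,"dz":-40,"rx":-0.063,"ry":0.7,"rz":0.25,"claw":40},{"dx":11,"dy":180,"dz":-30,"rx":-0.075,"ry":0.84,"rz":0.3,"claw":40},{"dx":11,"dy":205,"dz":-21,"rx":-0.088,"ry":0.98,"rz":0.35,"claw":40},{"dx":11,"dy":225,"dz":-21,"rx":-0.101,"ry":1.1,"rz":0.4,"claw":40},{"dx":11,"dy":225,"dz":-21,"rx":-0.101,"ry":1.164,"rz":0.413,"claw":40},{"dx":11,"dy":225,"dz":-21,"rx":-0.101,"ry":1.164,"rz":0.413,"claw":40},{"dx":-7,"dy":270,"dz":-14,"rx":-0.101,"ry":1.164,"rz":0.413,"claw":40},{"dx":-25,"dy":316,"dz":-7,"rx":-0.101,"ry":1.164,"rz":0.413,"claw":40},{"dx":-44,"dy":362,"dz":-1,"rx":-0.101,"ry":1.164,"rz":0.413,"claw":40},{"dx":-44,"dy":362,"dz":-1,"rx":-0.101,"ry":1.164,"rz":0.413,"claw":40},{"dx":-44,"dy":362,"dz":-1,"rx":-0.101,"ry":1.164,"rz":0.413,"claw":40},{"dx":-44,"dy":362,"dz":-1,"rx":-0.101,"ry":1.164,"rz":0.413,"claw":40}]}}

```text
clock: 48.15
ee_pos: [0.5037, -0.3089, 0.2004]
eef_rot: [-3.132, -0.83, -0.214]
contact_force: [1.4, -0.8, -1.4]
width: 0.655
finger_force: 96.6
```

```bash
python3 - <<'E'
from h import *
p,r,s=pose(); print(p,s['eef_rot'],s['joint_pos'],s['clock'])
inc(hold(1,80,20,0))
E
```

```text
[ 503.68607518 -308.89241349  200.35506711] [-3.13198412 -0.82958405 -0.2139186 ] [-1.02891766  0.48196741  2.11883322  1.71723282  0.58146709 -0.79993831] 48.15
d [-32.4   6.1  10.1] r [-0.005  0.008 -0.004]
```

Emit:
{"method": "move_arm", "body": {"increments": [{"dx":-16,"dy":3,"dz":5,"rx":0,"ry":0.008,"rz":0,"claw":40},{"dx":-32,"dy":5,"dz":10,"rx":0,"ry":0.008,"rz":0,"claw":40},{"dx":-32,"dy":5,"dz":10,"rx":0,"ry":0.008,"rz":0,"claw":40},{"dx":-32,"dy":5,"dz":10,"rx":0,"ry":0.008,"rz":0,"claw":40}]}}

```text
clock: 48.55
ee_pos: [0.4906, -0.3117, 0.1721]
eef_rot: [-3.136, -0.842, -0.212]
contact_force: [-0.8, -0.4, -0.8]
width: 0.654
finger_force: 96.6
```

```bash
python3 - <<'E'
from h import *
shot('side','s14.png'); b,l=bottom(19.7,0.); print(pose()[0],b,l,pose()[2]['contact_force'])
ascii('s14.png',300,350,375,412)
poly('s14.png',-30,(355,425,300,342))
shift(b,1,(80,66,58,50,40,30,20,16))
E
```

```text
[ 491.08045505 -311.82258229  172.95274365] [-21.38804316   0.40882336  89.59778011] 21.679654643819728 [-0.00701346 -0.13263091 -1.6760221 ]
375 :---:---:::::::::---=#@@@@@%+=---==++******++#@@@@
376 :::::::::::::::::::-=#@@@@@%+=--=++*******+++#@@@@
377 ......::::......::::=#@@@@@#=---+*********+++#@@@@
378 ......:::..........:=#@@@@@#=--=+********++==#@@@@
379 ......::::.........:=#@@@@@#=-=+**********=-=*%%@@
380 ......::::.........:+%@@@@@#=-++********##+--+##%%
381 .....:::::.........:+%@@@@@#==+********#%%+::=*#%%
382 .....:::::.........:+%@@@@@#=+*********%@%=::=**##
383 .....::::..........:+%@@@@@#+*********#%%#=:-+****
384 .....::::..........-*@@@@@@#*********#@@@#=-=+****
385 .....:::...........-*@@@@@@#*********#%@@#==+*****
386 .....:::...........-*@@@@@@*********#%@@@#++******
387 .....:::...........-*@@@@@#*********#%%@@#********
388 .....:::...........-*@@@@#*********##%%@@%********
389 .....:::...........-*@@@%**********##%@@@%********
390 .....:::::::::.....-*%%%************###%%#********
391 ....::::::::::....:-+##**********#*****##*********
392 ....::::::::::.....
[... 1081 characters left out ...]
 781.0 [((330, 355), [-8.2, 219.2]), ((326, 358), [-15.1, 210.2]), ((327, 362), [-13.4, 198.7]), ((340, 371), [9.5, 173.9]), ((333, 375), [-2.8, 160.8]), ((329, 381), [-9.9, 141.7]), ((330, 375), [-8.1, 160.4]), ((327, 371), [-13.4, 172.1]), ((322, 370), [-22.3, 174.4]), ((320, 372), [-25.9, 168.1]), ((319, 395), [-28.5, 95.1]), ((329, 401), [-9.9, 76.6]), ((326, 406), [-15.6, 59.0]), ((327, 408), [-13.7, 52.2]), ((336, 408), [3.3, 53.7]), ((341, 402), [12.5, 75.2]), ((341, 355), [10.6, 220.6])]
80 d [-12.8   0.4   0.1]
66 d [-26.6   0.4   5.6]
58 d [-34.6   0.5   8.7]
50 d [-42.5   0.5  11.9]
40 d [-52.4   0.5  15.8]
30 d [-62.2   0.5  19.7]
20 d [-72.1   0.5  23.6]
16 d [-76.1   0.5  25.2]
```

Emit:
{"method": "move_arm", "body": {"increments": [{"dx":-13,"dy":0.4,"dz":-0.3,"rx":0,"ry":0,"rz":0,"claw":40},{"dx":-27,"dy":0.4,"dz":5.2,"rx":0,"ry":0,"rz":0,"claw":40},{"dx":-31,"dy":0.4,"dz":6.8,"rx":0,"ry":0,"rz":0,"claw":40},{"dx":-35,"dy":0.4,"dz":8.4,"rx":0,"ry":0,"rz":0,"claw":40},{"dx":-39,"dy":0.4,"dz":10,"rx":0,"ry":0,"rz":0,"claw":40},{"dx":-43,"dy":0.4,"dz":11.5,"rx":0,"ry":0,"rz":0,"claw":40},{"dx":-43,"dy":0.4,"dz":11.5,"rx":0,"ry":0,"rz":0,"claw":40}]}}

```text
clock: 49.3
ee_pos: [0.4715, -0.3088, 0.1337]
eef_rot: [-3.141, -0.845, -0.208]
contact_force: [0.5, 0.4, -1.2]
width: 0.655
finger_force: 96.7
```

Emit:
{"method": "move_arm", "body": {"increments": [{"dx":-5,"dy":0,"dz":2,"rx":0,"ry":0,"rz":0,"claw":40},{"dx":-10,"dy":0,"dz":4,"rx":0,"ry":0,"rz":0,"claw":40},{"dx":-15,"dy":0,"dz":6,"rx":0,"ry":0,"rz":0,"claw":40},{"dx":-20,"dy":0,"dz":8,"rx":0,"ry":0,"rz":0,"claw":40},{"dx":-25,"dy":0,"dz":10,"rx":0,"ry":0,"rz":0,"claw":40},{"dx":-30,"dy":0,"dz":12,"rx":0,"ry":0,"rz":0,"claw":40},{"dx":-34,"dy":0,"dz":13.6,"rx":0,"ry":0,"rz":0,"claw":40},{"dx":-34,"dy":0,"dz":13.6,"rx":0,"ry":0,"rz":0,"claw":40}]}}

```text
clock: 50.1
ee_pos: [0.4594, -0.3063, 0.0992]
eef_rot: [-3.14, -0.846, -0.209]
contact_force: [-0.8, 0.8, 1.5]
width: 0.658
finger_force: 97.7
```

```bash
python3 - <<'E'
from h import *
print(bottom(19.7,0), pose()[2]['contact_force'])
E
```

```text
(array([-53.33196838,  -0.73191831,  15.81469253]), np.float64(21.54777490864863)) [-0.80277155  0.76285898  1.51007427]
```

Release and back out.

Emit:
{"method": "move_arm", "body": {"increments": [{"dx":-2,"dy":0,"dz":1,"rx":0,"ry":0,"rz":0,"claw":72},{"dx":-2,"dy":0,"dz":1,"rx":0,"ry":0,"rz":0,"claw":85},{"dx":-2,"dy":0,"dz":1,"rx":0,"ry":0,"rz":0,"claw":85},{"dx":-2,"dy":0,"dz":1,"rx":0,"ry":0,"rz":0,"claw":85},{"dx":0,"dy":0,"dz":-20,"rx":0,"ry":0,"rz":0,"claw":85},{"dx":0,"dy":0,"dz":-60,"rx":0,"ry":0,"rz":0,"claw":85},{"dx":10,"dy":0,"dz":-90,"rx":0,"ry":0,"rz":0,"claw":85},{"dx":40,"dy":0,"dz":-110,"rx":0,"ry":0,"rz":0,"claw":85},{"dx":40,"dy":0,"dz":-110,"rx":0,"ry":0,"rz":0,"claw":85},{"dx":40,"dy":0,"dz":-110,"rx":0,"ry":0,"rz":0,"claw":85}]}}

```text
clock: 51.1
ee_pos: [0.4051, -0.2953, 0.2036]
eef_rot: [3.135, -0.847, -0.202]
contact_force: [0.8, -0.5, -0.8]
width: 0.992
finger_force: 0.0
```

```bash
python3 - <<'E'
from h import *
p,r,s=pose(); print(p,s['contact_force'],s['joint_pos'],s['clock'])
placed('s15.png')
# clamp shutting: closed gripper beyond the open handle (tip at fixture y=192,z=133)
r1=rot(FIX[1],0)
inc((np.array([420,-100,260]),rot(0,0)))
w=(np.array([420,-100,260.]),rot(0,0))
inc((fx(0,245,240),r1),(fx(0,245,125),r1),(fx(0,100,125),r1),start=w)
E
```

```text
[ 405.08902796 -295.32838968  203.64266146] [ 0.80893133 -0.47057278 -0.83069429] [-1.28863942  0.4403145   2.3179496   1.69276253  0.72750834 -1.05775023] 51.1
-40 168 z99 [ 77. 105.] y [-31.  30.]
-25 296 z99 [ 87. 137.] y [-31.  30.]
-10 368 z99 [ 79. 149.] y [-33.  28.]
5 340 z99 [ 87. 143.] y [-33.  28.]
20 302 z99 [119. 148.] y [-34.  27.]
35 30 z99 [140. 146.] y [-32.  24.]
50 45 z99 [76. 84.] y [-30.  28.]
65 273 z99 [ 78. 110.] y [-31.  30.]
80 375 z99 [ 97. 146.] y [-32.  29.]
95 359 z99 [ 78. 147.] y [-33.  26.]
110 357 z99 [ 92. 137.] y [-34.  27.]
125 293 z99 [124. 147.] y [-34.  25.]
140 27 z99 [136. 142.] y [-32.  24.]
d [  26.3 -193.8  -57.3] r [ 0.089 -0.842 -0.194]
d [  14.6 -569.7   20. ] r [ 0.     0.    -0.054]
d [  14.6 -569.7  135. ] r [ 0.     0.    -0.054]
d [  22.4 -425.   135. ] r [ 0.     0.    -0.054]
```

All four cards are in the rack with tops near z = 147 mm. Next I shut the clamp.

Emit:
{"method": "move_arm", "body": {"increments": [{"dx":26,"dy":-50,"dz":-57,"rx":0.02,"ry":-0.15,"rz":-0.03,"claw":85},{"dx":26,"dy":-100,"dz":-57,"rx":0.03,"ry":-0.3,"rz":-0.06,"claw":40},{"dx":26,"dy":-145,"dz":-57,"rx":0.05,"ry":-0.45,"rz":-0.09,"claw":0},{"dx":26,"dy":-194,"dz":-57,"rx":0.06,"ry":-0.6,"rz":-0.12,"claw":0},{"dx":26,"dy":-194,"dz":-57,"rx":0.08,"ry":-0.75,"rz":-0.16,"claw":0},{"dx":26,"dy":-194,"dz":-57,"rx":0.089,"ry":-0.842,"rz":-0.194,"claw":0},{"dx":26,"dy":-194,"dz":-57,"rx":0.089,"ry":-0.842,"rz":-0.194,"claw":0},{"dx":26,"dy":-194,"dz":-57,"rx":0.089,"ry":-0.842,"rz":-0.194,"claw":0},{"dx":26,"dy":-194,"dz":-57,"rx":0.089,"ry":-0.842,"rz":-0.194,"claw":0}]}}

```text
clock: 52.05
ee_pos: [0.4175, -0.0974, 0.2574]
eef_rot: [-3.106, -0.17, -0.03]
contact_force: [-1.0, 0.3, -0.5]
width: -0.003
finger_force: 0.0
```

```bash
python3 - <<'E'
from h import *
p,r,s=pose(); print(p,s['eef_rot'],s['joint_pos'],s['clock'])
r1=rot(FIX[1],0); inc((fx(0,250,250),r1),(fx(0,250,112),r1))
im,d=shot('top','t16.png'); hsv=cv2.cvtColor(im,cv2.COLOR_RGB2HSV)
m=((hsv[...,0]<8)|(hsv[...,0]>172))&(hsv[...,1]>150); m[:225]=0;m[300:]=0;m[:,250:]=0
ys,xs=np.where(m); print('red grip px',len(xs),xs.min() if len(xs) else None,xs.max() if len(xs) else None,ys.mean(), ray('top',xs.min(),ys.mean(),.125)*1000)
E
```

```text
[417.50461742 -97.43399326 257.41399501] [-3.10584738 -0.17046257 -0.02994991] [-0.57734503  0.16146698  1.97001969  0.15360589  0.88850754  0.93062841] 52.05
d [  -1.6 -571.8   27.7] r [-0.028 -0.172 -0.081]
d [ -25.  -566.9  163.6] r [-0.028 -0.172 -0.081]
red grip px 149 197 218 264.0536912751678 [438.46419307 417.01846859 125.        ]
```

Emit:
{"method": "move_arm", "body": {"increments": [{"dx":-2,"dy":-572,"dz":28,"rx":-0.028,"ry":-0.172,"rz":-0.081,"claw":0},{"dx":-2,"dy":-572,"dz":28,"rx":-0.028,"ry":-0.172,"rz":-0.081,"claw":0},{"dx":-2,"dy":-572,"dz":28,"rx":-0.028,"ry":-0.172,"rz":-0.081,"claw":0},{"dx":-2,"dy":-572,"dz":28,"rx":-0.028,"ry":-0.172,"rz":-0.081,"claw":0},{"dx":-2,"dy":-572,"dz":28,"rx":-0.028,"ry":-0.172,"rz":-0.081,"claw":0},{"dx":-2,"dy":-572,"dz":28,"rx":-0.028,"ry":-0.172,"rz":-0.081,"claw":0},{"dx":-2,"dy":-572,"dz":28,"rx":-0.028,"ry":-0.172,"rz":-0.081,"claw":0},{"dx":-2,"dy":-572,"dz":28,"rx":-0.028,"ry":-0.172,"rz":-0.081,"claw":0},{"dx":-2,"dy":-572,"dz":28,"rx":-0.028,"ry":-0.172,"rz":-0.081,"claw":0},{"dx":-2,"dy":-572,"dz":28,"rx":-0.028,"ry":-0.172,"rz":-0.081,"claw":0},{"dx":-2,"dy":-572,"dz":28,"rx":-0.028,"ry":-0.172,"rz":-0.081,"claw":0},{"dx":-2,"dy":-572,"dz":28,"rx":-0.028,"ry":-0.172,"rz":-0.081,"claw":0},{"dx":-2,"dy":-572,"dz":28,"rx":-0.028,"ry":-0.172,"rz":-0.081,"claw":0},{"dx":-2,"dy":-572,"dz":28,"rx":-0.028,"ry":-0.172,"rz":-0.081,"claw":0},{"dx":-2,"dy":-572,"dz":28,"rx":-0.028,"ry":-0.172,"rz":-0.081,"claw":0}]}}

```text
clock: 53.6
ee_pos: [0.437, 0.4708, 0.2484]
eef_rot: [3.137, -0.007, 0.053]
contact_force: [-0.7, 0.2, 0.1]
width: 0.001
finger_force: 0.0
```

```bash
python3 - <<'E'
from h import *
p,r,s=pose(); print(p,s['eef_rot'],s['joint_pos'],s['clock'])
r1=rot(FIX[1],0); inc((fx(0,250,112),r1))
w=(fx(0,250,112),r1)
inc(*[(fx(0,y,z),r1) for y,z in((215,112),(200,122),(183,136),(170,148),(160,155),(148,160),(140,162))],start=w)
E
```

```text
[437.0092359  470.83190613 248.39606186] [ 3.13683129 -0.00729794  0.05276921] [ 0.6527459   0.5333661   1.36914358 -0.00852434  1.23575928  2.17357987] 53.6
d [ -3.5  -4.7 136.4] r [ 0.005 -0.007 -0.001]
d [-0. 35.  0.] r [0. 0. 0.]
d [  0.  50. -10.] r [0. 0. 0.]
d [  0.  67. -24.] r [0. 0. 0.]
d [  0.  80. -36.] r [0. 0. 0.]
d [  0.  90. -43.] r [0. 0. 0.]
d [  0. 102. -48.] r [0. 0. 0.]
d [ -0. 110. -50.] r [0. 0. 0.]
```

Emit:
{"method": "move_arm", "body": {"increments": [{"dx":-3,"dy":-4,"dz":45,"rx":0.005,"ry":-0.007,"rz":0,"claw":0},{"dx":-3,"dy":-4,"dz":90,"rx":0.005,"ry":-0.007,"rz":0,"claw":0},{"dx":-3,"dy":-4,"dz":136,"rx":0.005,"ry":-0.007,"rz":0,"claw":0},{"dx":-3,"dy":-4,"dz":136,"rx":0.005,"ry":-0.007,"rz":0,"claw":0},{"dx":-3,"dy":-4,"dz":136,"rx":0.005,"ry":-0.007,"rz":0,"claw":0}]}}

```text
clock: 54.1
ee_pos: [0.4359, 0.4747, 0.114]
eef_rot: [-3.141, -0.002, 0.052]
contact_force: [1.0, 0.9, -0.4]
width: 0.006
finger_force: 0.0
```

Emit:
{"method": "move_arm", "body": {"increments": [{"dx":0,"dy":20,"dz":0,"rx":0,"ry":0,"rz":0,"claw":0},{"dx":0,"dy":35,"dz":0,"rx":0,"ry":0,"rz":0,"claw":0},{"dx":0,"dy":42,"dz":-5,"rx":0,"ry":0,"rz":0,"claw":0},{"dx":0,"dy":50,"dz":-10,"rx":0,"ry":0,"rz":0,"claw":0},{"dx":0,"dy":58,"dz":-17,"rx":0,"ry":0,"rz":0,"claw":0},{"dx":0,"dy":67,"dz":-24,"rx":0,"ry":0,"rz":0,"claw":0},{"dx":0,"dy":74,"dz":-30,"rx":0,"ry":0,"rz":0,"claw":0},{"dx":0,"dy":80,"dz":-36,"rx":0,"ry":0,"rz":0,"claw":0},{"dx":0,"dy":85,"dz":-40,"rx":0,"ry":0,"rz":0,"claw":0},{"dx":0,"dy":90,"dz":-43,"rx":0,"ry":0,"rz":0,"claw":0},{"dx":0,"dy":96,"dz":-46,"rx":0,"ry":0,"rz":0,"claw":0},{"dx":0,"dy":102,"dz":-48,"rx":0,"ry":0,"rz":0,"claw":0},{"dx":0,"dy":106,"dz":-50,"rx":0,"ry":0,"rz":0,"claw":0},{"dx":0,"dy":110,"dz":-50,"rx":0,"ry":0,"rz":0,"claw":0},{"dx":0,"dy":110,"dz":-50,"rx":0,"ry":0,"rz":0,"claw":0},{"dx":0,"dy":110,"dz":-50,"rx":0,"ry":0,"rz":0,"claw":0}]}}

```text
clock: 55.7
ee_pos: [0.4428, 0.3724, 0.1732]
eef_rot: [-3.125, -0.013, 0.051]
contact_force: [-11.9, 9.4, 33.3]
width: -0.001
finger_force: 17.7
```

```bash
python3 - <<'E'
from h import *
p,r,s=pose(); print(p,s['contact_force'],s['clock'])
im,d=shot('side','s17.png'); hsv=cv2.cvtColor(im,cv2.COLOR_RGB2HSV)
def red(q): 
    h=cv2.cvtColor(q,cv2.COLOR_RGB2HSV); m=((h[...,0]<8)|(h[...,0]>172))&(h[...,1]>150); m[:140]=0;m[200:]=0;m[:,:260]=0;m[:,310:]=0; ys,xs=np.where(m); return len(xs),xs.mean(),xs.min(),xs.max(),ys.min(),ys.max()
print('now',red(im)); print('clamped at start',red(np.load('side0.npz')['p']))
ascii('s17.png',250,325,145,225)
E
```

```text
[442.82607046 372.42598057 173.21361985] [-11.9159699    9.42732203  33.32525396] 55.7
now (170, np.float64(279.3705882352941), np.int64(275), np.int64(283), np.int64(148), np.int64(173))
clamped at start (153, np.float64(280.47712418300654), np.int64(277), np.int64(284), np.int64(153), np.int64(176))
145 ************************+=-:...:-+*****************************************
146 ************************+=-:...:-+*****************************************
147 ************************++=:::::-+*****************************************
148 ************************++=--:--=+*****************************************
149 ************************++=----==+*****************************************
150 ************************+========+*****************************************
151 ***********************++=-------+*****************************************
152 ************************+-::::::-=*****************************************
153 ************************+-::::::-=*****************************************
154 ************************+-::::::-=***************************************
[... 4902 characters left out ...]
..-#@@@@@@@@@@@@@@@@@@@@@@@@@@@@@@@@%*-::....:+%@%+:..:+##+-
217 #@@@@@@@@@@%*:...-*%@@@@@@@@@@@@@@@@@@@@@@@@@@@@@@@%*-....::=*%@%+:..:=##+=
218 #@@@@@%###%%*:...:=***#%@@@@@@@@@@@@@@@@@@@@@@@@@@@%*-....:-*%@@%+:..:-*#*=
219 *@@@@@*==+#%*-...::---+#@@@@@@@@@@@@@@@@@@@@@@@@@@@%*-....:-*@@@%+:...:+**=
220 +%@@@%+::=#%*-.....:::=#@@@@@@@@@@@@@@@@@@@@@@@@@@@@*-....::+%@@@*-...:=*#+
221 +#@@@%+::-*%#=.......:-*@@@@@@@@@@@@@@@@@@@@@@@@@@@@#=:...::=#@@@%=...:-*#+
222 =#@@@@+::-+%#=........-+%@@@@@@@@@@@@@@@@@@@@@@@@@@@%+:...::-*@@@%+:...:+#*
223 =#@@@@*-.:+#%*===:....:+#@@@@@@@@@@@@@@@@@@@@@%%@%%@%*-.....-+%@@@*-...:+##
224 =*@@@@*-::=#%%###=:...:=#@@@@@@@@@@@@%%@%%@%%@%%%%%@@#-.....:=#@@%#-...:+%%
```

The finger rode up onto the handle's tip. Back out and push again from lower down.

Emit:
{"method": "move_arm", "body": {"increments": [{"dx":0,"dy":0,"dz":-25,"rx":0,"ry":0,"rz":0,"claw":0},{"dx":0,"dy":-45,"dz":-25,"rx":0,"ry":0,"rz":0,"claw":0},{"dx":0,"dy":-90,"dz":-25,"rx":0,"ry":0,"rz":0,"claw":0},{"dx":0,"dy":-110,"dz":10,"rx":0,"ry":0,"rz":0,"claw":0},{"dx":0,"dy":-110,"dz":57,"rx":0,"ry":0,"rz":0,"claw":0},{"dx":0,"dy":-110,"dz":60,"rx":0,"ry":0,"rz":0,"claw":0},{"dx":0,"dy":-110,"dz":60,"rx":0,"ry":0,"rz":0,"claw":0}]}}

```text
clock: 56.45
ee_pos: [0.4355, 0.4754, 0.1043]
eef_rot: [-3.141, -0.002, 0.053]
contact_force: [-0.5, -1.3, 0.5]
width: 0.001
finger_force: 0.0
```

```bash
python3 - <<'E'
from h import *
p,r,s=pose(); print(p,s['eef_rot'],s['contact_force'],s['clock'])
r1=rot(FIX[1],0); inc(*[(fx(0,y,z),r1) for y,z in((215,102),(183,108),(160,120),(150,125),(140,128),(130,130))])
im,d=shot('top','t17.png'); h=cv2.cvtColor(im,cv2.COLOR_RGB2HSV)
m=((h[...,0]<8)|(h[...,0]>172))&(h[...,1]>150); m[:225]=0;m[300:]=0;m[:,250:]=0
ys,xs=np.where(m); print('red',len(xs),(xs.min(),xs.max()) if len(xs) else None)
E
```

```text
[435.47700439 475.43244001 104.30746486] [-3.14055916e+00 -2.39232960e-03  5.28939338e-02] [-0.46623618 -1.34788889  0.53551856] 56.45
d [-1.2 35.6  2.3] r [-0.001 -0.002 -0.001]
d [-1.1 67.6 -3.8] r [-0.001 -0.002 -0.001]
d [ -1.1  90.6 -15.8] r [-0.001 -0.002 -0.001]
d [ -1.1 100.6 -20.8] r [-0.001 -0.002 -0.001]
d [ -1.  110.6 -23.8] r [-0.001 -0.002 -0.001]
d [ -1.  120.6 -25.8] r [-0.001 -0.002 -0.001]
red 52 (np.int64(221), np.int64(230))
```

Emit:
{"method": "move_arm", "body": {"increments": [{"dx":0,"dy":0,"dz":-50,"rx":0,"ry":0,"rz":0,"claw":0},{"dx":0,"dy":-10,"dz":-100,"rx":0,"ry":0,"rz":0,"claw":0},{"dx":0,"dy":-30,"dz":-130,"rx":0,"ry":0,"rz":0,"claw":0},{"dx":0,"dy":-30,"dz":-130,"rx":0,"ry":0,"rz":0,"claw":0},{"dx":0,"dy":-30,"dz":-130,"rx":0,"ry":0,"rz":0,"claw":0}]}}

```text
clock: 57.0
ee_pos: [0.4348, 0.5062, 0.2386]
eef_rot: [-3.135, -0.01, 0.053]
contact_force: [0.1, -1.4, -0.1]
width: 0.002
finger_force: 0.0
```

```bash
python3 - <<'E'
from h import *
s=pose()[2]; print(s['contact_force'],s['clock'])
im,d=shot('side','s18.png'); tm,_=shot('top','t18.png')
def red(q,b):
    h=cv2.cvtColor(q,cv2.COLOR_RGB2HSV); m=((h[...,0]<8)|(h[...,0]>172))&(h[...,1]>150); k=np.zeros_like(m); k[b[0]:b[1],b[2]:b[3]]=m[b[0]:b[1],b[2]:b[3]]; ys,xs=np.where(k); return len(xs),xs.min(),xs.max(),ys.min(),ys.max()
for q,n,b in((im,'side',(140,200,260,310)),(tm,'top',(225,300,190,250))): print(n,red(q,b),red(np.load(n+'0.npz')['p'],b))
placed('s18.png')
# everything else: where did the top picture change?
a=np.load('top0.npz')['p'].astype(int); df=(abs(a-tm.astype(int)).max(2)>60).astype(np.uint8); n,l,st,c=cv2.connectedComponentsWithStats(df)
print([(st[i].tolist()) for i in range(1,n) if st[i,4]>25])
# blank: bright patch in slot 3
ascii('s18.png',335,365,375,412)
E
```

```text
[ 0.14758013 -1.37743914 -0.13104334] 57.0
side (152, np.int64(277), np.int64(284), np.int64(153), np.int64(176)) (153, np.int64(277), np.int64(284), np.int64(153), np.int64(176))
top (52, np.int64(221), np.int64(230), np.int64(258), np.int64(264)) (54, np.int64(221), np.int64(230), np.int64(258), np.int64(264))
-40 175 z99 [ 76. 105.] y [-30.  30.]
-25 294 z99 [ 85. 136.] y [-31.  30.]
-10 369 z99 [ 79. 149.] y [-33.  28.]
5 340 z99 [ 87. 143.] y [-34.  28.]
20 304 z99 [119. 148.] y [-33.  27.]
35 29 z99 [140. 146.] y [-31.  25.]
50 40 z99 [75. 84.] y [-30.  27.]
65 274 z99 [ 78. 111.] y [-31.  30.]
80 375 z99 [ 97. 147.] y [-32.  29.]
95 359 z99 [ 79. 147.] y [-33.  26.]
110 358 z99 [ 92. 137.] y [-34.  27.]
125 291 z99 [123. 147.] y [-34.  25.]
140 29 z99 [136. 142.] y [-31.  24.]
[[328, 189, 19, 22, 237], [366, 192, 24, 34, 401], [431, 200, 32, 45, 766], [335, 210, 18, 12, 123], [118, 219, 200, 261, 11505], [98, 221, 24, 39, 381], [82, 239, 16, 33, 262], [255, 242, 19, 5, 75], [120, 245, 25, 25, 303], [425, 245, 30, 25, 430], [313, 248, 24, 38, 439], [255, 252, 20, 32, 432], [104
[... 882 characters left out ...]

392 +++**++++++++++++*###+-::--:.:
393 ++**+++++++++++++*###+:.:--:.:
394 ++*++++++++++=+++*##*=:.:--:.:
395 +*++++++++++===++*##*=:.:--:.:
396 **++++++++++===++*##*=:::--::-
397 *++++++++++====++*##*=:.:-----
398 ++++++++++====+++*##*=:.:-----
399 +++++++++++===++**##*=:::-----
400 +++++++++++===++**##*=:.:-----
401 +++++++++++===++*###*=:::----:
402 +++++===++====++*###*=:.:---:.
403 +++++=-=++====++*###*=:.:--:..
404 ++++=-:=++====++**##*=:.:--:.:
405 +++=-::=++===+++++*#*=:::--::-
406 ++==:::=++==++++++++=-:.:--:-=
407 ++=::.:=++==++++===--:..:---=+
408 ==-:..:-=+==+++===--:..::-==++
409 --:::.:----====----:....:-=+++
410 :::::::::::::::::::::::::-----
411 ............::::::::::::::::::
```

```bash
python3 -c "
from cell import ctrl
print(ctrl.sign_off())"
```

```text
the job is handed in; nothing more can be done
None
```

The job is handed in, though the sign-off gave no verdict: all four line cards stand on the floors of rack slots 5, 4, 2 and 1, the clamp is shut over an empty nest, and the blanking plate and bystanders show no change in the camera images.

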